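Clamp the new die and make a trial stroke on the bench punch

TASK

The die has just been changed in the bench punch: take the red-handled hex key out of its stand, push it fully home in the cap screw of the die shoe, tighten the screw clockwise to its stop and stand the key back in the empty hole of its stand. Only then make a trial stroke: bring the lever down to its stop, hold it there a moment, and ease it back up to rest under control, without letting it fly back. Leave the blue-handled key, the hammer, the wire brush and the folding rule where they are.

Things in the scene. Friction and masses are not known exactly. Their poses are not given: they have to be found in the camera images.
- press: Green C-frame hand punch, fixed to the bench. Foot 300 x 240 x 22 mm; head 66 mm wide (y), 145 to 230 mm above the bench; square ram up to 258 mm. Origin: bench level, straight below the punch. z up; x from the open throat to the column at the back (away from the robot at yaw 0); y to the left. Cap screw on the left part of the flat die shoe (top at 66 mm), lever on the right side of the head
- screw_socket (a point): Centre of the mouth of the hexagon socket in the dark round cap screw head (23 mm wide, 16 mm high, top 85 mm above the bench), at x -60, y +80 mm of the press. z up; turns with the screw; x axis through a corner of the hexagon. Socket 12.8 mm across flats, 10 mm deep. Nothing within 45 mm of it is higher, and the press head is no nearer
- screw (a joint): Turn of the cap screw in rad, positive clockwise seen from above: starts slack at 0 to 0.4, runs against its hard stop (tight) at 1.2; friction about 0.08 N m, stays where it is left
- red_key: Red T-handle hex key, 0.22 kg, 182 mm long, loose, upright in one stand hole. Origin: centre of the tip, its lowest point; z up the shank to the handle. Steel shank a hexagon 12 mm across flats, x axis through a corner, tapered over the last 3 mm to the tip. Handle: flat-sided bar 95 mm long (x), 18 thick (y), 32 high, 150 to 182 mm above the tip
- red_key_handle (a point): Centre of the red handle, 166 mm above the tip; axes as the key: the handle runs along x and is 18 mm thick along y
- stand: Pale wooden block 90 (x) x 220 (y) x 62 mm high, fixed to the bench, with two upright round holes 130 mm apart along its y; origin at the centre of its underside, z up
- stand_hole0 (a point): Centre of the mouth of one stand hole, on the block's top at its y = +65 mm: 15.5 mm wide, 50 mm deep (a key stands on its bottom, 12 mm above the bench, and may lean a little). Which hole holds the red key varies
- stand_hole1 (a point): The same for the other hole, at the block's y = -65 mm
- blue_key: Bystander: T-handle hex key of the same length and handle, blue handle, 10 mm hexagon (too small), loose, standing in the other stand hole; origin at its tip, z up the shank
- lever (a joint): Swing of the press lever in rad: 0 at rest (held up at its upper stop by the return spring), growing as the ball end goes down, 1.0 at the lower stop. The spring pushes the ball up with about 3.5 N at rest and 11 N at the lower stop; let go low down, it flies back at up to 6 rad/s (over 3.2 is flying back)
- lever_ball (a point): Centre of the black ball, 38 mm in diameter, at the free end of the lever (steel bar 15 mm thick); 308 mm above the bench at rest, 80 mm at the lower stop. Nothing stands under or beside its path
- lever_pivot (a point): Point on the lever's pivot axis, in the lever's plane, fixed on the press 188 mm above the bench; y is the pivot axis, x points to the back of the press, z up. The ball swings in this point's x-z plane at 240 mm, on the -x side: 30 degrees above level at rest, 27 below at the lower stop
- hammer: Bystander: hammer, 300 mm long, wooden handle, lying to the right of the press; origin under its middle
- wire_brush: Bystander: wire brush with wooden back and raised grip, 215 x 66 x 89 mm high, lying to the left of the press; origin under its middle
- folding_rule: Bystander: folded yellow rule, 230 x 34 x 16 mm, lying between robot and press; origin under its middle
Mind the look-alikes: they are no part of the job. Of the things that look like the stand, the largest one is meant.

How it is judged:
On the way, in this order (a step that is already met when the one before it is completed fails the run):
1. the red key's tip is fully home in the cap screw's socket (at least 7.5 of its 10 mm deep) (z of red_key in the frame of screw_socket below -0.0075 m and horizontal distance between red_key and screw_socket below 0.004 m), for 0.1 s.
2. the screw is tight at its clockwise stop (above 1.12 rad), with the key still fully home (all of step 1 and value of joint screw above 1.12 rad), for 0.2 s.
3. the red key stands upright in a stand hole, let go (((z of red_key in the frame of stand_hole0 below -0.043 m and horizontal distance between red_key and stand_hole0 below 0.007 m) or (z of red_key in the frame of stand_hole1 below -0.043 m and horizontal distance between red_key and stand_hole1 below 0.007 m)) and angle between red_key's own z axis and vertical below 0.15 rad and contact force between the fingers and red_key below 0.1 N), for 0.2 s.
4. the lever is held at its lower stop (above 0.94 rad) (value of joint lever above 0.94 rad), for 0.2 s.
At the end, for the whole second after the job is handed in: The screw is tight (above 1.12 rad), the red key stands in a stand hole (tip at least 43 mm below the mouth, within 7 mm of its axis, tilt under 0.15 rad) at rest, and the lever is back up (below 0.05 rad) (((z of red_key in the frame of stand_hole0 below -0.043 m and horizontal distance between red_key and stand_hole0 below 0.007 m) or (z of red_key in the frame of stand_hole1 below -0.043 m and horizontal distance between red_key and stand_hole1 below 0.007 m)) and angle between red_key's own z axis and vertical below 0.15 rad and value of joint screw above 1.12 rad and value of joint lever below 0.05 rad and linear speed of red_key below 0.03 m/s); the robot touches nothing.
It fails at once if the lever is pulled (past 0.3 rad) while the screw is not tight (value of joint lever above 0.3 rad and not (value of joint screw above 1.12 rad)).
It fails at once if the lever flies back (faster than 3.2 rad/s) (velocity of joint lever below -3.2 rad/s).
It fails at once if the blue key (over 20 mm), hammer, wire brush or folding rule (over 30 mm) is pushed out of its place (distance of blue_key from where it was at the start of the episode above 0.02 m or distance of any of hammer, wire_brush, folding_rule from where it was at the start of the episode above 0.03 m).
It also fails if it takes over 72 s, if anything falls off the work surface, if the arm or the gripper's body presses on something with over 40 N, if the wrist force passes 120 N, or if a joint passes its speed limit or range.

ROBOT

A 7-joint arm with a two-finger parallel gripper is mounted at the origin on the work surface. World frame = base frame: x ahead of the robot, y to its left, z up, the work surface at z = 0. Lengths are in m, angles in rad, forces in N, time in s.
With the tool pointing down it reaches from about 0.4 to 0.9 m from the base axis. Payload 5.6 kg.
Tool frame: the origin (TCP) lies midway between the tips of the shut fingers; the grasp point (between the pads) lies 19 mm behind it; x points along the fingers, y is the direction in which the jaws open and shut, and the axes are right-handed (so a half turn about x gives the same grasp; the last joint's range is limited). The gripper opens to 92 mm and grips with 3 to 60 N. Pads are 20 mm wide; open, the fingers measure 128 mm over their backs; the gripper's body (75 mm by 189 mm) begins 69 mm behind the grasp point.
Start: joints at [1.195, 0.468, -0.012, 1.603, 0.006, 1.071, -0.056], TCP at [0.212, -0.614, 0.215] pointing down, gripper open.
Joint ranges: [-2.53, 2.53], [-0.31, 2.02], [-1.57, 1.55], [0.28, 2.44], [-1.29, 4.43], [0.15, 1.84], [-2.92, 2.92]. Speed limits (rad/s): [2.57, 2.57, 3.14, 3.14, 3.14, 3.14, 3.14].

INTERFACE

Orientations are given as a 3x3 rotation matrix whose columns are the frame's x, y, z axes.
In Python, from workcell import r gives the robot as it stands.
- The arm moves only by the tool apply_moves, never from a script. Its arguments are lists of equal length, an entry for each row: "dp": the shift along the tool's x, y, z in cm, a list of three; "roll": the turn about the tool's x in degrees. A call has 1 to 8 rows; each row shifts and turns the commanded pose from where the row before left it, along the tool's axes as they then stand; what a row does not reach is not made up. A row lasts 1/12 s, in which the tool goes at most 41.7 mm and 7.16 degrees, less where a joint would pass 70% of its speed; a pose out of reach is approached as far as the arm can. A call with a gripper value outside its range is refused whole. "claw" is the finger opening in cm, from 0 to 9.19, set as the call begins (left out, the last holds). The fingers move at their own pace and stop on an object; the grip force is fixed at half the most. Time passes only in rows, so rows that do not move let the fingers close. It gives the time, the measured TCP pose, the force and the opening at its end, in the units of the state.
- r.sense(): the state, without advancing time (a new reading comes with each control period).
- r.snapshot(name): name is "side" or "top"; returns the picture (480x640x3 uint8, red, green, blue); there is no depth.
- r.calibration(name): a dict with "fx", "fy", "cx", "cy" (pixels), "xyz" and "attitude" of the camera in the world. Camera axes: x right, y down, z forward; pixel columns grow to the right and rows downward; lengths in m; the calibration is good to about 2 mm. A picture is of the moment at which its call begins. calibration takes no time and is no camera call.
- r.job_done(): hands the job in, once; it reports no verdict.
The state is a dict: "clock": time; "joint_pos": joint angles; "joint_vel": joint speeds; "joint_efforts": joint torques, N m; "tool_pos": TCP position; "ee_rot": TCP orientation; "wrist_force": force on the tool from outside, world axes, zero at the start; "moment": the same for the moment, N m; "grip_width": finger opening in m.
Only numpy, scipy, OpenCV 4.12 (cv2) and the standard library are available. Lean on these libraries where they do the work, as an engineer would, in place of code of your own. Each camera call takes 0.05 s, during which the arm holds its last target.

## Working session

There is one attempt and no reset: what is moved stays moved. The work goes in short steps, Python scripts to look and compute and a tool call to move; the robot and the scene stay as the last step left them, time stands still between calls to the robot, and variables do not carry over. Pictures are saved under pics/ and viewed, and the job is handed in when it is done.

Besides the shell and the picture viewer there is one more tool, called after "Request:" as name([rows], argument=value, ...), one row to a line, values as JSON. apply_moves: Moves the arm, as the interface text tells. Its arguments: {"type":"object","properties":{"dp":{"type":"array"},"roll":{"type":"array"},"claw":{"type":"number"}},"required":["dp","roll"]}

```bash
ls; mkdir -p pics; python3 - <<'E'
from workcell import r
import cv2
for n in("side","top"):
    im=r.snapshot(n);cv2.imwrite(f"pics/{n}0.png",im[:,:,::-1]);c=r.calibration(n);print(n,c)
s=r.sense();print(s)
E
```

```text
pics
side {'fx': 600.8589783516168, 'fy': 600.8589783516168, 'cx': 322.4874116377648, 'cy': 247.92075516390935, 'xyz': array([0.02440897, 1.08235311, 1.33214515]), 'attitude': array([[-0.90443004, -0.29136774,  0.3116266 ],
       [-0.42626819,  0.64692274, -0.63228664],
       [-0.01737041, -0.70469554, -0.70929716]])}
top {'fx': 439.1947341598617, 'fy': 439.1947341598617, 'cx': 313.0632700073748, 'cy': 238.94531870014336, 'xyz': array([0.28307242, 0.04239383, 1.35193987]), 'attitude': array([[-4.69533363e-02, -9.72791834e-01,  2.26873162e-01],
       [-9.98897063e-01,  4.56801730e-02, -1.08617980e-02],
       [ 2.02663103e-04, -2.27132933e-01, -9.73863743e-01]])}
{'clock': 0.1, 'joint_pos': array([ 1.19503306,  0.46831484, -0.01159911,  1.60345913,  0.00602499,
        1.07143531, -0.0562852 ]), 'joint_vel': array([ 0.00086975, -0.00290367,  0.00012394, -0.00222898, -0.00052273,
       -0.00176162,  0.00093632]), 'joint_efforts': array([ 4.14264432e-04, -5.21654963e+01, -1.26901577e-02, -2.44371074e+01,
       -5.67687477e-02,  1.40882583e-02,  7.68123527e-05]), 'tool_pos': array([ 0.21209085, -0.61389454,  0.2137489 ]), 'ee_rot': array([[-6.45484057e-04,  3.26616351e-01, -9.45156782e-01],
       [ 1.44518849e-03, -9.45155687e-01, -3.26616959e-01],
       [-9.99998747e-01, -1.57675574e-03,  1.38060738e-04]]), 'wrist_force': array([-0.72680016,  0.48320667,  0.01141875]), 'moment': array([0.00578285, 0.01346968, 0.05022374]), 'grip_width': 0.09175546801534522}
```

View pics/side0.png

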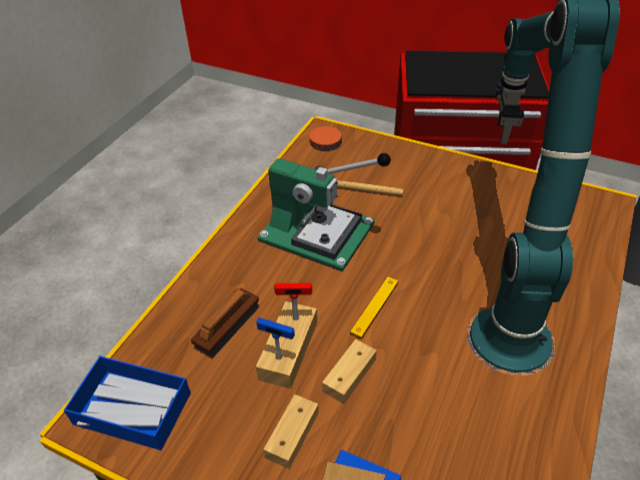

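View pics/top0.png

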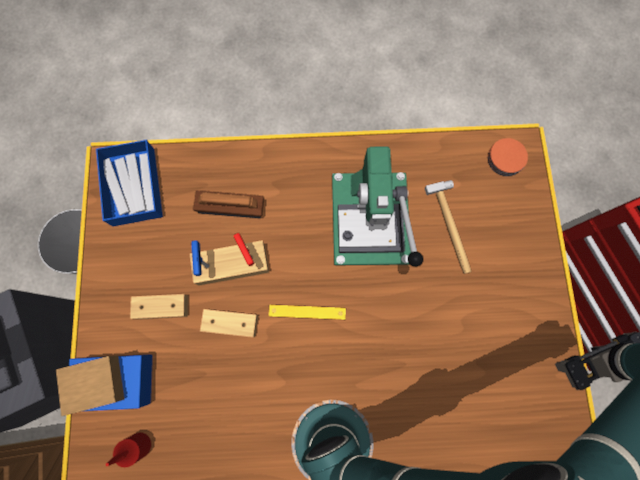

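The side view shows the red key at (293,290), the blue key at (275,330) and the screw head at (324,238). In the top view red is at (244,250), blue at (196,258), the screw at about (348,236) and the lever ball at (416,259). Next I'll enlarge crops of these.

```bash
cat > h.py <<'E'
import numpy as np,cv2
from workcell import r
def crop(src,dst,x,y,w,h,k):
    im=cv2.imread(src)[y:y+h,x:x+w];cv2.imwrite(dst,cv2.resize(im,None,fx=k,fy=k,interpolation=cv2.INTER_CUBIC))
def ray(n,u,v):
    c=r.calibration(n);d=np.array([(u-c['cx'])/c['fx'],(v-c['cy'])/c['fy'],1]);d=c['attitude']@d;return c['xyz'],d/np.linalg.norm(d)
def atz(n,u,v,z):
    o,d=ray(n,u,v);return o+d*(z-o[2])/d[2]
def tri(a,b):
    o1,d1=ray("side",*a);o2,d2=ray("top",*b)
    A=np.stack([d1,-d2],1);t=np.linalg.lstsq(A,o2-o1,rcond=None)[0]
    p,q=o1+d1*t[0],o2+d2*t[1];return (p+q)/2,np.linalg.norm(p-q)
def proj(n,p):
    c=r.calibration(n);q=c['attitude'].T@(np.asarray(p,float)-c['xyz']);return np.array([c['fx']*q[0]/q[2]+c['cx'],c['fy']*q[1]/q[2]+c['cy']])
E
python3 - <<'E'
from h import *
crop("pics/side0.png","pics/s_keys.png",245,270,100,75,8)
crop("pics/top0.png","pics/t_keys.png",180,225,100,75,8)
crop("pics/side0.png","pics/s_press.png",250,140,160,120,5)
crop("pics/top0.png","pics/t_press.png",320,160,120,120,5)
E
```

```text
(no output)
```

View pics/s_keys.png

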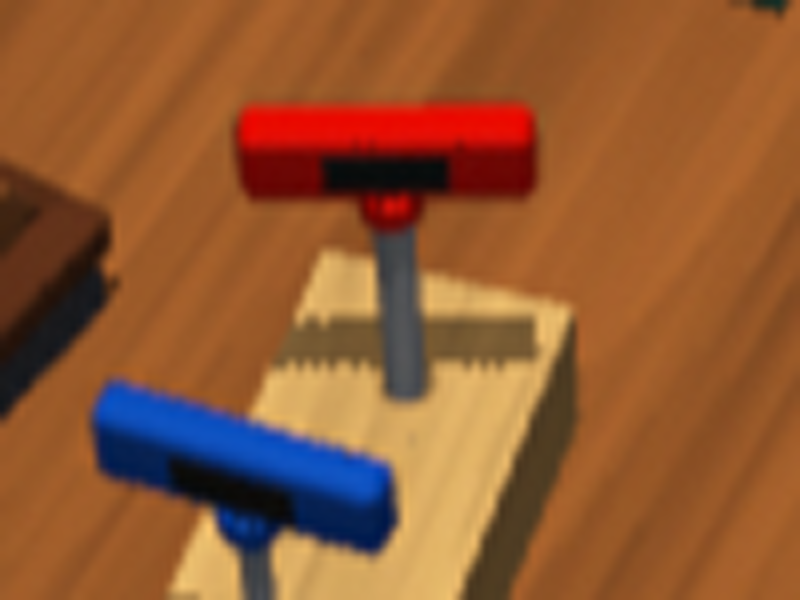

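View pics/t_keys.png

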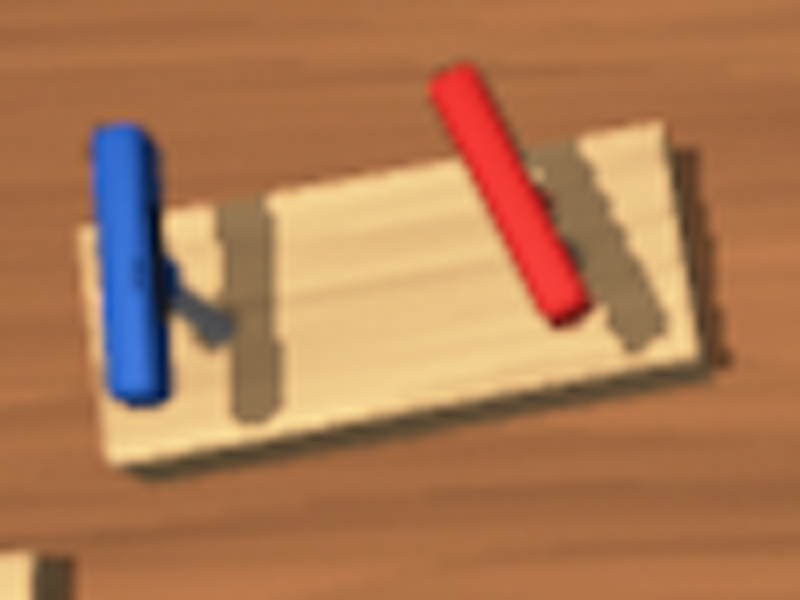

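View pics/s_press.png

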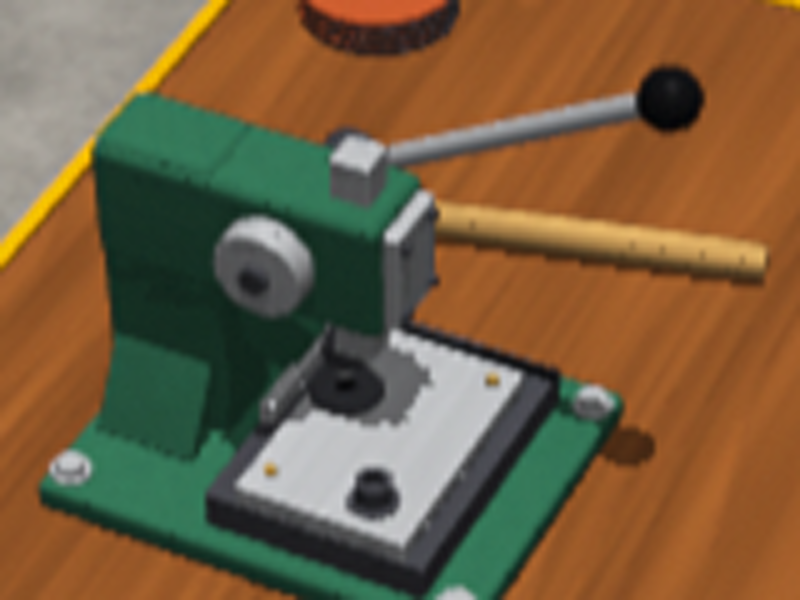

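View pics/t_press.png

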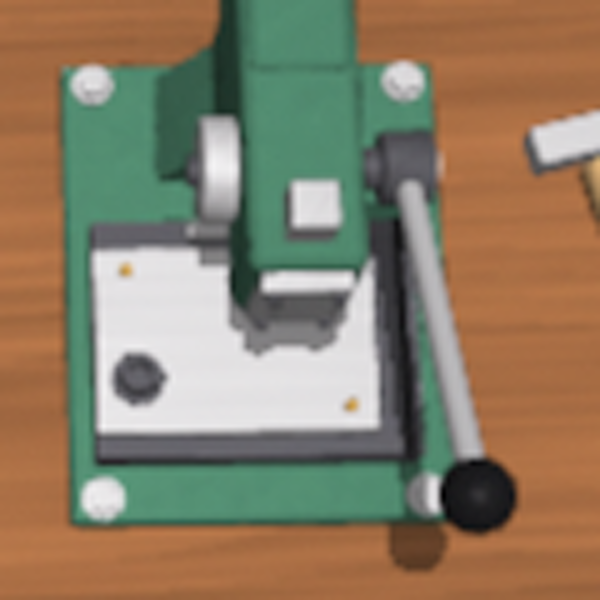

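```bash
python3 - <<'E'
from h import *
np.set_printoptions(precision=4,suppress=True)
T=lambda x,y:((x+.5)/8-.5+180,(y+.5)/8-.5+225)
S=lambda x,y:((x+.5)/8-.5+245,(y+.5)/8-.5+270)
TP=lambda x,y:((x+.5)/5-.5+320,(y+.5)/5-.5+160)
SP=lambda x,y:((x+.5)/5-.5+250,(y+.5)/5-.5+140)
print("handle tri",tri(S(388,127),T(511,193)))
print("handle top z.194",atz("top",*T(511,193),.194),atz("side",*S(388,127),.194))
a=atz("top",*T(455,75),.194);b=atz("top",*T(569,305),.194);print("ends",a,b,np.linalg.norm(a-b),np.degrees(np.arctan2(*(a-b)[1::-1])))
a=atz("side",*S(238,127),.194);b=atz("side",*S(535,127),.194);print("side ends",a,b,np.linalg.norm(a-b),np.degrees(np.arctan2(*(a-b)[1::-1])))
C=[atz("top",*T(*p),.062) for p in((80,228),(660,122),(698,358),(110,465))]
for c in C:print("blk",c)
o=sum(C)/4;d=(C[0]-C[1]+C[3]-C[2])/2;print(o,np.linalg.norm(d));d/=np.linalg.norm(d);print("yaw block",np.degrees(np.arctan2(-d[0],d[1])),"holes",o+.065*d,o-.065*d)
print("shank at mouth",atz("side",*S(405,398),.062))
print("screw",tri(SP(373,478),TP(138,375)),atz("top",*TP(138,375),.085),atz("side",*SP(374,479),.085))
F=[atz("top",*TP(*p),.022) for p in((62,67),(430,66),(72,522))]
for f in F:print("foot",f)
e=F[0]-F[2];print("press yaw",np.degrees(np.arctan2(e[1],e[0])),np.linalg.norm(e))
e=F[0]-F[1];print(np.degrees(np.arctan2(-e[0],e[1])),np.linalg.norm(e))
print("ball",tri(SP(669,98),TP(478,495)),atz("top",*TP(478,495),.308),atz("side",*SP(669,98),.308))
E
```

```text
handle tri (array([0.5351, 0.2182, 0.1935]), np.float64(0.000644293270756844))
handle top z.194 [0.5347 0.2181 0.194 ] [0.5352 0.2186 0.194 ]
ends [0.5765 0.2366 0.194 ] [0.4955 0.1991 0.194 ] 0.08923106532579513 24.829926609695644
side ends [0.5783 0.2381 0.194 ] [0.4931 0.1995 0.194 ] 0.09358988288153648 24.36257732532622
blk [0.5576 0.3993 0.062 ]
blk [0.5881 0.1817 0.062 ]
blk [0.4976 0.1695 0.062 ]
blk [0.4679 0.3868 0.062 ]
[0.5278 0.2843 0.062 ] 0.2195261715363357
yaw block 7.881484054475584 holes [0.5189 0.3487 0.062 ] [0.5367 0.2199 0.062 ]
shank at mouth [0.5344 0.2229 0.062 ]
screw (array([ 0.5858, -0.0726,  0.0929]), np.float64(0.0020805122334862165)) [ 0.5867 -0.0736  0.085 ] [ 0.5896 -0.0794  0.085 ]
foot [ 0.808  -0.0436  0.022 ]
foot [ 0.7976 -0.2806  0.022 ]
foot [ 0.511  -0.0329  0.022 ]
press yaw -2.068958670273433 0.29716017421987956
-2.520935611978066 0.23720384159494928
ball (array([ 0.4655, -0.2121,  0.3131]), np.float64(0.0007671843014535635)) [ 0.466  -0.2134  0.308 ] [ 0.4681 -0.2185  0.308 ]
```

```bash
python3 - <<'E'
from h import *
a=cv2.imread("pics/side0.png")[224:249,308:341];b=cv2.imread("pics/top0.png")[223:248,331:364]
cv2.imwrite("pics/screwz.png",np.vstack([cv2.resize(i,None,fx=12,fy=12,interpolation=cv2.INTER_NEAREST) for i in(a,b)]))
for n in("side","top"): 
  for z in(.085,.069): 
    c=np.array([.588,-.0755,z]);print(n,z,proj(n,c),[proj(n,c+d) for d in np.array([[.0115,0,0],[-.0115,0,0],[0,.0115,0],[0,-.0115,0]])])
E
```

```text
side 0.085 [324.32811858 236.38977503] [array([320.84458398, 235.29172601]), array([327.82561159, 237.49222389]), array([322.68554466, 238.84702365]), array([325.95741878, 233.95238354])]
side 0.069 [324.4091228 240.2184263] [array([320.94730262, 239.11968049]), array([327.88472691, 241.32154698]), array([322.77725373, 242.6756485 ]), array([326.0278873 , 237.78093658])]
top 0.085 [347.81049499 234.14598219] [array([347.55966712, 230.3960316 ]), array([348.06232837, 237.91096533]), array([343.94531008, 234.32243197]), array([351.67493964, 233.96956619])]
top 0.069 [347.39920484 235.41191976] [array([347.1521437 , 231.70365468]), array([347.64724467, 239.13487444]), array([343.57961607, 235.58640607]), array([351.21807072, 235.23746646])]
```

View pics/screwz.png

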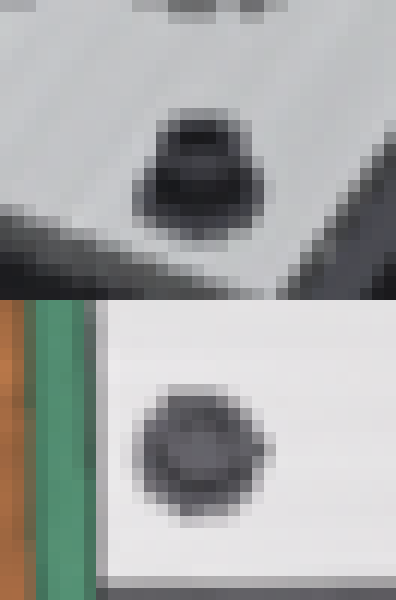

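Request:
apply_moves([
  [-4,0,0],
  [-4,0,0],
  [-4,0,0],
  [-4,0,0],
  [-3,-2,-2],
  [0,-2.7,-2.7],
  [0,-2.7,-2.7],
  [0,-2.7,-2.7],
], roll=[-5.5,0,0,0,0,0,0,0])

```text
clock: 0.77
tool_pos: [0.2624, -0.4789, 0.4046]
ee_rot: [[0.0, 0.415, -0.91], [-0.0, -0.91, -0.415], [-1.0, 0.0, 0.0]]
wrist_force: [0.1, -0.1, 0.7]
grip_width: 0.0923
```

Request:
apply_moves([
  [0,-2.7,-2.7],
  [0,-2.7,-2.7],
  [0,-2.7,-2.7],
  [0,-2.7,-2.7],
  [0,-2.7,-2.7],
  [0,-2.7,-2.7],
  [0,-2.7,-2.7],
  [0,-2.7,-2.7],
], roll=[0,0,0,0,0,0,0,0])

```text
clock: 1.43
tool_pos: [0.3689, -0.1923, 0.4044]
ee_rot: [[-0.0, 0.416, -0.91], [-0.0, -0.91, -0.416], [-1.0, 0.0, 0.0]]
wrist_force: [0.6, -0.9, 0.5]
grip_width: 0.092
```

Request:
apply_moves([
  [0,-2.7,-2.7],
  [0,-2.7,-2.7],
  [0,-2.7,-2.7],
  [0,-2.7,-2.7],
  [0,-2.7,-2.7],
  [0,-2.7,-2.7],
  [0,0,0],
], roll=[0,0,0,0,0,0,0])

```text
clock: 2.02
tool_pos: [0.4495, 0.0279, 0.4047]
ee_rot: [[0.001, 0.426, -0.905], [0.003, -0.905, -0.426], [-1.0, -0.003, -0.002]]
wrist_force: [-0.3, -0.3, -0.4]
grip_width: 0.0919
```

```bash
cat >> h.py <<'E'
def goto(p,yaw=None):
    s=r.sense();R=s['ee_rot'];d=np.asarray(p)-s['tool_pos'];y=np.degrees(np.arctan2(R[1,1],R[0,1]))
    print("t",round(s['clock'],2),"tcp",s['tool_pos'].round(4),"tilt x",R[:,0].round(4),"yaw_y",y.round(2),"dp_cm(cur axes)",(R.T@d*100).round(2),"F",s['wrist_force'].round(1),"M",s['moment'].round(2),"w",round(s['grip_width'],4),"q7",s['joint_pos'][6].round(2))
E
python3 -c "
from h import *
goto([.535,.2185,.162])"
```

```text
t 2.02 tcp [0.4495 0.0279 0.4047] tilt x [ 8.0e-04  3.2e-03 -1.0e+00] yaw_y -64.8 dp_cm(cur axes) [ 24.34 -13.55 -15.8 ] F [-0.3 -0.3 -0.4] M [ 0.02  0.02 -0.02] w 0.0919 q7 -1.26
```

Request:
apply_moves([
  [2,-2.2,-2.6],
  [2,-2.2,-2.6],
  [2,-2.2,-2.6],
  [2,-2.2,-2.6],
  [2,-2.2,-2.6],
  [2,-2.2,-2.6],
  [0,0,0],
  [0,0,0],
], roll=[0,0,0,0,0,0,0,0])

```text
clock: 2.68
tool_pos: [0.5347, 0.2067, 0.2822]
ee_rot: [[-0.005, 0.419, -0.908], [0.0, -0.908, -0.419], [-1.0, -0.002, 0.004]]
wrist_force: [-0.3, -0.5, 0.5]
grip_width: 0.0922
```

```bash
python3 -c "
from h import *
goto([.535,.2185,.162])"
```

```text
t 2.68 tcp [0.5347 0.2067 0.2822] tilt x [-5.e-03  2.e-04 -1.e+00] yaw_y -65.22 dp_cm(cur axes) [12.02 -1.03 -0.57] F [-0.3 -0.5  0.5] M [-0.04 -0.02  0.  ] w 0.0922 q7 -1.81
```

Request:
apply_moves([
  [3,-1,-0.6],
  [3,0,0],
  [2,0,0],
  [0,0,0],
  [0,0,0],
], roll=[0,0,0,0,0])

```text
clock: 3.1
tool_pos: [0.5373, 0.2153, 0.2051]
ee_rot: [[-0.0, 0.414, -0.91], [-0.001, -0.91, -0.414], [-1.0, 0.001, 0.001]]
wrist_force: [0.1, 0.6, 0.6]
grip_width: 0.0924
```

```bash
python3 - <<'E'
from h import *
goto([.535,.2185,.162])
for n,(x,y) in dict(side=(245,240),top=(180,205)).items():
    cv2.imwrite("pics/a.png",r.snapshot(n)[:,:,::-1]);crop("pics/a.png",f"pics/{n}1.png",x,y,100,100,6)
E
```

```text
t 3.1 tcp [0.5373 0.2153 0.2051] tilt x [-1.0e-04 -1.1e-03 -1.0e+00] yaw_y -65.53 dp_cm(cur axes) [ 4.31 -0.39  0.08] F [0.1 0.6 0.6] M [0.05 0.04 0.06] w 0.0924 q7 -1.89
```

View pics/side1.png

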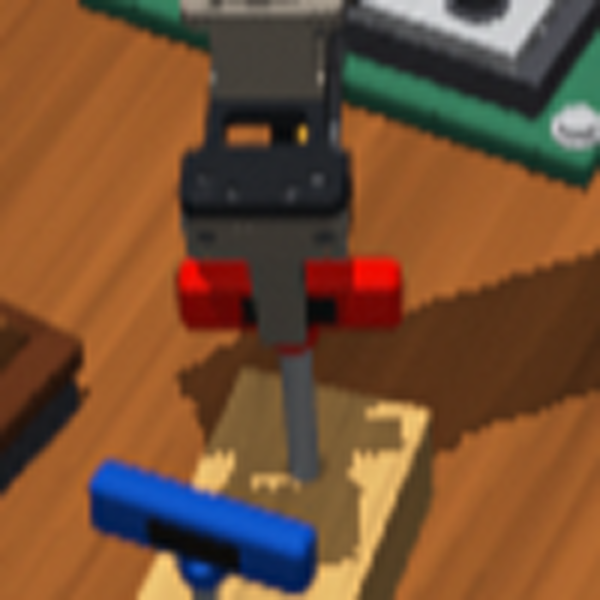

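View pics/top1.png

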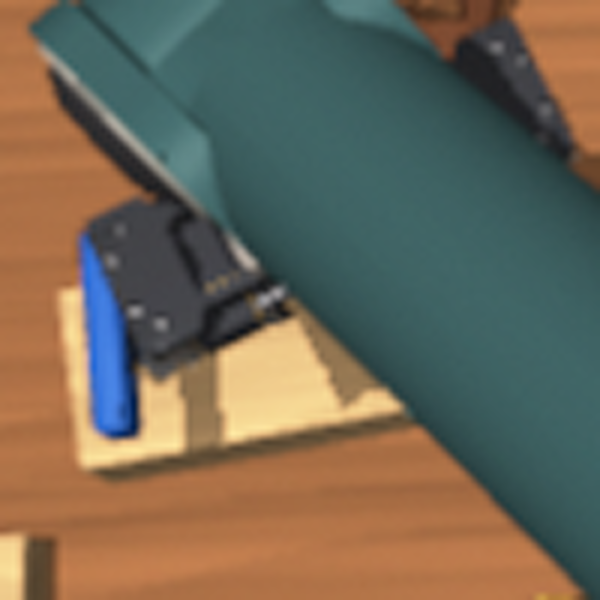

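The side view shows the near finger in front of the red handle, close to its middle (crop 283 against 290). In the top view the gripper clears the blue key. I'll lower and close.

Request:
apply_moves([
  [2,-0.4,0],
  [2,0,0],
  [0.3,0,0],
  [0,0,0],
  [0,0,0],
], roll=[0,0,0,0,0])

```text
clock: 3.62
tool_pos: [0.5365, 0.2208, 0.1633]
ee_rot: [[0.002, 0.415, -0.91], [0.001, -0.91, -0.415], [-1.0, 0.0, -0.002]]
wrist_force: [0.4, 0.7, -0.4]
grip_width: 0.0921
```

Request:
apply_moves([
  [0,0,0],
  [0,0,0],
  [0,0,0],
  [0,0,0],
  [0,0,0],
  [0,0,0],
  [0,0,0],
  [0,0,0],
], roll=[0,0,0,0,0,0,0,0], claw=0)

```text
clock: 4.28
tool_pos: [0.5354, 0.2206, 0.1615]
ee_rot: [[-0.0, 0.416, -0.909], [-0.0, -0.909, -0.416], [-1.0, -0.0, 0.0]]
wrist_force: [0.4, 0.6, -0.6]
grip_width: 0.0407
```

```bash
python3 - <<'E'
from h import *
goto([.535,.2185,.262])
E
```

```text
t 4.28 tcp [0.5354 0.2206 0.1615] tilt x [-1.e-04 -0.e+00 -1.e+00] yaw_y -65.43 dp_cm(cur axes) [-10.05   0.17   0.13] F [ 0.4  0.6 -0.6] M [-0.03 -0.02  0.04] w 0.0407 q7 -1.93
```

Request:
apply_moves([
  [0,0,0],
  [0,0,0],
  [0,0,0],
  [0,0,0],
  [0,0,0],
  [0,0,0],
  [0,0,0],
], roll=[0,0,0,0,0,0,0])

```text
clock: 4.87
tool_pos: [0.5356, 0.2203, 0.1615]
ee_rot: [[0.0, 0.415, -0.91], [-0.0, -0.91, -0.415], [-1.0, 0.0, 0.0]]
wrist_force: [-0.3, -0.5, 0.2]
grip_width: 0.0181
```

```bash
python3 - <<'E'
from h import *
goto([.535,.2185,.262])
E
```

```text
t 4.87 tcp [0.5356 0.2203 0.1615] tilt x [ 1.e-04 -3.e-04 -1.e+00] yaw_y -65.45 dp_cm(cur axes) [-10.05   0.14   0.13] F [-0.3 -0.5  0.2] M [-0.19 -0.15 -0.01] w 0.0181 q7 -1.93
```

Request:
apply_moves([
  [-2,0,0],
  [-3,0,0],
  [-3,0,0],
  [-3,0,0],
  [-3,0,0],
  [0,0,0],
  [0,0,0],
], roll=[0,0,0,0,0,0,0])

```text
clock: 5.45
tool_pos: [0.5359, 0.2211, 0.3028]
ee_rot: [[0.003, 0.416, -0.909], [0.001, -0.909, -0.416], [-1.0, 0.0, -0.003]]
wrist_force: [0.4, -0.3, -2.9]
grip_width: 0.0175
```

```bash
python3 - <<'E'
from h import *
goto([.588,-.0755,.245])
s=r.sense()['tool_pos']
cv2.imwrite("pics/side2.png",r.snapshot("side")[:,:,::-1])
cv2.imwrite("pics/top2.png",r.snapshot("top")[:,:,::-1])
p=proj("side",s-[0,0,.1495]);print("pred tip",p,"pred handle",proj("side",s))
crop("pics/side2.png","pics/s2.png",int(p[0])-40,int(p[1])-80,80,100,6)
print(int(p[0])-40,int(p[1])-80)
E
```

```text
t 5.45 tcp [0.5359 0.2211 0.3028] tilt x [ 2.7e-03  8.0e-04 -1.0e+00] yaw_y -65.43 dp_cm(cur axes) [ 5.77 29.14  7.61] F [ 0.4 -0.3 -2.9] M [-0.06  0.05  0.04] w 0.0175 q7 -1.83
pred tip [293.23992318 296.49624408] pred handle [289.98910334 255.9455317 ]
253 216
```

View pics/s2.png

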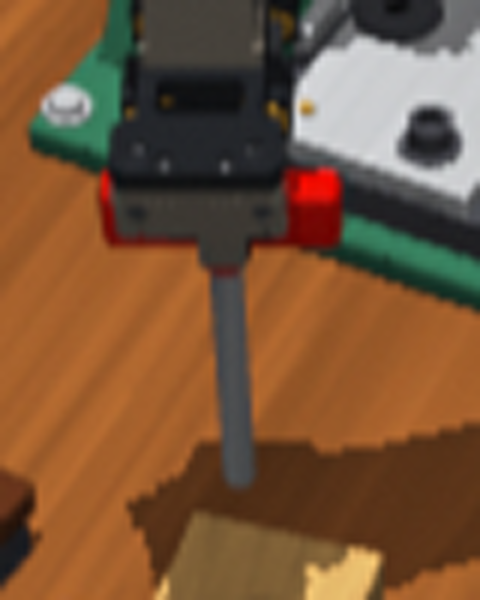

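Request:
apply_moves([
  [0.5,2.9,0.75],
  [0.5,2.9,0.75],
  [0.5,2.9,0.75],
  [0.5,2.9,0.75],
  [0.5,2.9,0.75],
  [0.5,2.9,0.75],
  [0.5,2.9,0.75],
  [0.5,2.9,0.75],
], roll=[0,0,0,0,0,0,0,0])

```text
clock: 6.22
tool_pos: [0.5762, -0.017, 0.2592]
ee_rot: [[-0.004, 0.416, -0.909], [0.0, -0.909, -0.416], [-1.0, -0.002, 0.003]]
wrist_force: [0.5, -0.6, -1.6]
grip_width: 0.0177
```

Request:
apply_moves([
  [0,2.9,0.75],
  [0,2.9,0.75],
  [0,0,0],
  [0,0,0],
  [0,0,0],
  [0,0,0],
  [0,0,0],
], roll=[0,0,-6,-6,-6,-6,-1.5])

```text
clock: 6.8
tool_pos: [0.5867, -0.0744, 0.2594]
ee_rot: [[-0.004, 0.769, -0.639], [0.001, -0.639, -0.769], [-1.0, -0.004, 0.001]]
wrist_force: [-0.7, 0.1, -2.4]
grip_width: 0.0179
```

Request:
apply_moves([
  [0,0,0],
  [0,0,0],
  [0,0,0],
], roll=[0,0,0])

```text
clock: 7.05
tool_pos: [0.5875, -0.0744, 0.261]
ee_rot: [[-0.001, 0.766, -0.643], [0.0, -0.643, -0.766], [-1.0, -0.001, 0.001]]
wrist_force: [-0.6, -0.1, -2.1]
grip_width: 0.0179
```

```bash
cat > look.py <<'E'
import sys
from h import *
tag=sys.argv[1];s=r.sense()['tool_pos']
for n,x,y in(("side",300,180),("top",300,190)):
    im=r.snapshot(n)[:,:,::-1].copy();cv2.imwrite(f"pics/{n}{tag}.png",im)
    print(n,"pred tip",proj(n,s-[0,0,.1495]).round(1));crop(f"pics/{n}{tag}.png",f"pics/{n[0]}{tag}.png",x,y,75,75,8)
goto([.588,-.0755,.2345])
E
python3 look.py 3
```

```text
side pred tip [324.2 230.2]
top pred tip [348.1 232.2]
t 7.15 tcp [ 0.5877 -0.0743  0.2614] tilt x [-3.e-04 -2.e-04 -1.e+00] yaw_y -39.99 dp_cm(cur axes) [2.69 0.1  0.07] F [ 0.2  1.2 -2. ] M [-0.04 -0.04  0.01] w 0.0177 q7 -0.9
```

View pics/s3.png

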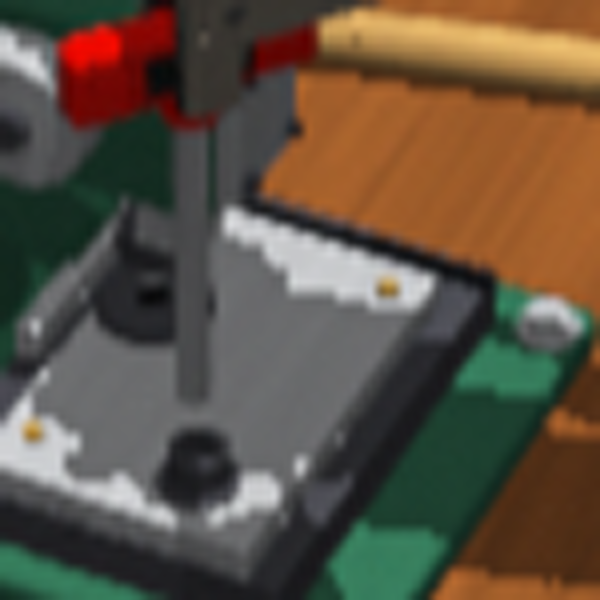

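View pics/t3.png

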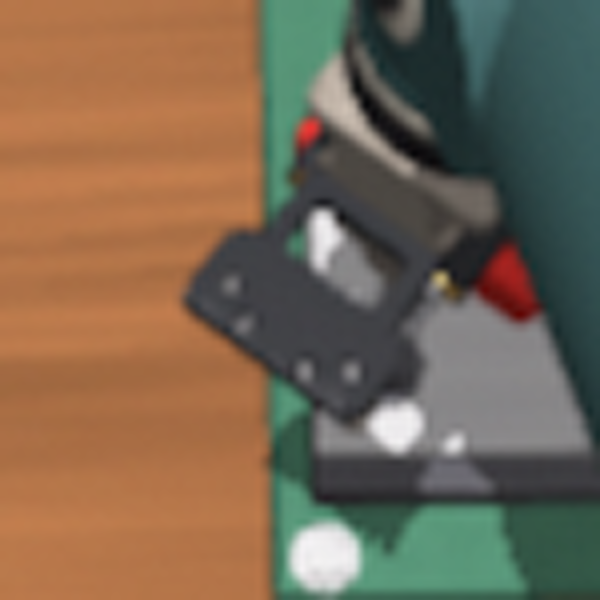

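```bash
python3 - <<'E'
from h import *
print(atz("side",325.1,236.6,.085),atz("side",324.6,235.6,.085))
p=cv2.imread("pics/side3.png")[220:248,314:336]
cv2.imwrite("pics/s3z.png",cv2.resize(p,None,fx=24,fy=20,interpolation=cv2.INTER_NEAREST))
print(p.sum(2)[4:26,4:18]//3)
E
```

```text
[ 0.58551805 -0.07562835  0.085     ] [ 0.58869771 -0.07890246  0.085     ]
[[107 107 108 106  77  74  73  71  94 105 106 107 108 107]
 [108 108 109 108  77  74  73  71  92 107 108 107 106 106]
 [108 109 109 107  77  74  72  70  90 108 107 107 107 106]
 [107 108 109 107  77  73  74  70  91 107 109 106 105 106]
 [110 109 108 107  77  74  71  69  94 107 108 106 106 107]
 [108 108 109 106  81  75  73  70  96 108 107 107 107 109]
 [111 108 107 106  98  89  86  92 102 107 106 105 108 110]
 [109 107 107 108 107 106 102 108 108 106 106 106 109 108]
 [109 106 108 109 108 109 108 108 107 106 108 108 108 108]
 [107 107 109 107  89  78  77  75  82  97 107 109 109 107]
 [108 108 109  83  56  37  35  36  46  66  89 109 107 107]
 [109 110 107  54  33  28  27  25  29  43  73 108 107 106]
 [108 112 107  45  34  31  34  33  34  45  71 106 107 106]
 [111 110  84  36  35  36  45  62  58  47  53  89 106 105]
 [110  97  54  27  30  35  42  58  53  39  34  61 107 112]
 [107  74  40  26  26  29  32  39  34  30  35  73 149 169]
 [105  67  38  29  28  28  29  33  33  35  52  92 188 201]
 [112  88  43  34  32  30  30  42  48  59  69 118 200 204]
 [124 111  78  48  40  36  40  65  70  82  91 172 204 201]
 [177 176 167 105  69  58  61  97 112 163 164 200 200 162]
 [173 199 203 176 107  93  94 117 171 198 160 160 155 114]
 [116 145 158 171 115 108 109 115 156 157 116 110 110 108]]
```

View pics/s3z.png

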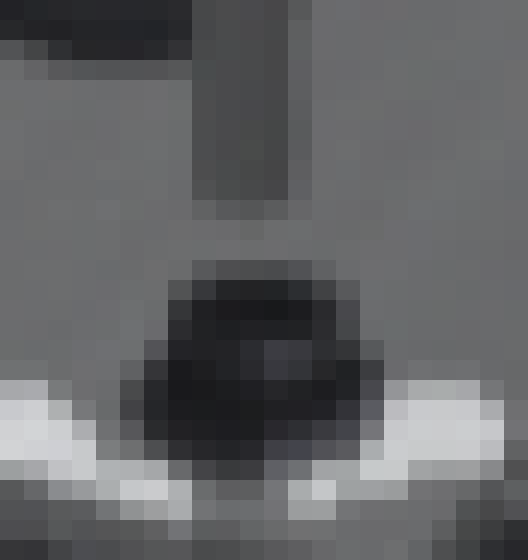

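```bash
python3 - <<'E'
from h import *
print(atz("side",324.8,237.3,.085),atz("side",324.3,235.8,.085),atz("top",347.2,235.2,.069),atz("top",347.5,234.9,.077))
im=cv2.imread("pics/top0.png")[228:244,338:358].sum(2)//3;print(im)
E
```

```text
[ 0.58506469 -0.07254905  0.085     ] [ 0.5891505  -0.07775693  0.085     ] [ 0.58868207 -0.07494432  0.069     ] [ 0.58765464 -0.0751674   0.077     ]
[[ 91 185 235 232 231 231 231 231 231 231 231 229 230 230 229 229 228 228
  228 228]
 [ 91 181 234 231 231 230 231 230 230 230 230 229 229 229 229 228 228 228
  228 227]
 [ 89 178 231 229 228 228 213 180 179 179 181 198 221 228 228 227 228 228
  228 227]
 [ 89 177 231 229 228 220 167  99 101 100  99 126 171 212 227 227 226 227
  227 226]
 [ 89 177 232 230 219 174 121  91  86  79  72  77 106 162 215 227 227 227
  227 227]
 [ 88 177 232 230 200 117  99  89  79  86  80  70  83 115 186 228 227 226
  226 226]
 [ 85 175 232 224 178  94  90  96  94 101  98  85  87 100 138 203 228 227
  227 227]
 [ 81 175 232 221 167  86  77  99 101 102 101  95  92  99  97 174 228 228
  228 228]
 [ 81 176 233 220 163  89  70  87 101 102 102  98  85  89 134 201 230 229
  229 229]
 [ 87 174 233 227 182 101  80  66  82  89  85  79  68  80 167 223 229 228
  228 228]
 [ 93 173 233 232 201 116  97  79  65  63  62  71  81 110 186 228 228 227
  227 227]
 [ 92 171 232 231 221 183 138 102  89  86  88  96 115 169 217 228 227 227
  227 227]
 [ 93 169 231 230 230 224 207 166 107 121 141 142 175 216 227 227 227 226
  226 226]
 [ 92 167 230 230 230 230 230 219 194 199 207 208 220 228 227 227 227 227
  227 227]
 [ 92 167 231 231 231 231 230 231 230 230 230 229 229 229 228 228 229 228
  228 228]
 [ 93 166 229 231 231 230 230 230 230 229 229 230 229 229 229 228 228 228
  228 228]]
```

Request:
apply_moves([
  [1,-0.15,0.1],
  [0.8,0,0],
  [0.4,0,0],
  [0,0,0],
  [0,0,0],
  [0,0,0],
], roll=[0,0,0,0,0,0])

```text
clock: 7.65
tool_pos: [0.5862, -0.0741, 0.2397]
ee_rot: [[0.0, 0.767, -0.642], [0.0, -0.642, -0.767], [-1.0, 0.0, -0.0]]
wrist_force: [0.5, 0.1, -2.0]
grip_width: 0.0175
```

```bash
python3 look.py 4; python3 - <<'E'
from h import *
p=cv2.imread("pics/side4.png")[220:248,314:336]
cv2.imwrite("pics/s4z.png",cv2.resize(p,None,fx=24,fy=20,interpolation=cv2.INTER_NEAREST))
print(p.sum(2)[4:26,4:18]//3)
E
```

```text
side pred tip [324.7 235.6]
top pred tip [347.5 234.3]
t 7.75 tcp [ 0.5863 -0.0742  0.2399] tilt x [ 6.e-04 -1.e-04 -1.e+00] yaw_y -39.94 dp_cm(cur axes) [ 0.54  0.22 -0.01] F [-0.6 -0.3 -1.2] M [-0.05 -0.01  0.08] w 0.0179 q7 -0.92
[[107 108 108 107  86  75  73  73  78 106 106 108 107 107]
 [107 109 109 109  90  74  73  72  79 106 108 109 107 107]
 [109 108 109 108  90  74  74  72  78 106 108 108 108 105]
 [109 108 109 108  90  74  74  71  78 108 108 107 107 106]
 [109 109 109 108  90  74  73  71  79 107 108 107 107 107]
 [109 109 108 107  90  75  74  71  79 107 108 106 107 108]
 [108 108 108 104  90  75  74  70  77 106 107 106 108 109]
 [109 107 107 106  91  76  75  69  77 106 106 108 108 109]
 [108 106 107 108  91  75  76  70  77 105 108 109 109 108]
 [107 107 110 107  83  74  75  69  68  96 108 109 108 107]
 [107 108 108  83  65  74  76  69  58  67  89 109 109 107]
 [108 110 108  53  43  62  73  58  42  42  74 108 107 107]
 [110 112 107  45  35  44  55  42  32  40  71 107 107 107]
 [111 110  84  37  35  37  40  38  36  35  54  89 108 107]
 [111  97  54  27  30  34  36  37  34  29  35  61 103 106]
 [108  74  41  25  26  30  30  30  31  27  31  47 102 111]
 [105  67  39  29  27  28  28  33  32  32  35  68 165 172]
 [113  88  43  34  32  30  31  42  48  58  60 113 199 203]
 [126 103  78  49  37  36  40  66  68  81  92 172 203 203]
 [173 127 162 105  70  56  62  98 113 161 168 202 205 201]
 [170 169 202 176 108  92  94 116 170 204 201 204 199 162]
 [116 142 158 172 116 107 109 114 160 199 165 160 155 115]]
```

View pics/s4z.png

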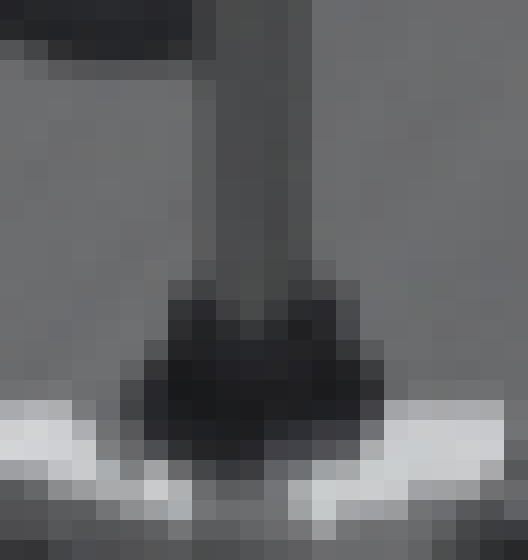

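Request:
apply_moves([
  [0.2,0.03,0.04],
  [0.1,0,0],
  [0.1,0,0],
  [0.1,0,0],
  [0.1,0,0],
  [0,0,0],
], roll=[0,0,0,0,0,0])

```text
clock: 8.25
tool_pos: [0.5862, -0.0746, 0.234]
ee_rot: [[0.0, 0.767, -0.642], [-0.0, -0.642, -0.767], [-1.0, 0.0, -0.0]]
wrist_force: [-0.7, -0.6, 1.9]
grip_width: 0.0179
```

```bash
python3 -c "
from h import *
goto([.5863,-.0747,.2245])"
```

```text
t 8.25 tcp [ 0.5862 -0.0746  0.234 ] tilt x [ 4.e-04 -3.e-04 -1.e+00] yaw_y -39.93 dp_cm(cur axes) [ 0.95  0.01 -0.  ] F [-0.7 -0.6  1.9] M [-0.06  0.25  0.01] w 0.0179 q7 -0.92
```

Request:
apply_moves([
  [0.1,0,0],
  [0,0,0],
  [0,0,0],
], roll=[0,0,0])

```text
clock: 8.5
tool_pos: [0.5863, -0.0746, 0.2336]
ee_rot: [[0.001, 0.767, -0.642], [-0.0, -0.642, -0.767], [-1.0, 0.001, -0.0]]
wrist_force: [-1.8, 0.4, 5.1]
grip_width: 0.0181
```

```bash
python3 -c "
from h import *
goto([.5863,-.0747,.2245])"
```

```text
t 8.5 tcp [ 0.5863 -0.0746  0.2336] tilt x [ 9.e-04 -5.e-04 -1.e+00] yaw_y -39.94 dp_cm(cur axes) [0.91 0.   0.01] F [-1.8  0.4  5.1] M [-0.02  0.58 -0.03] w 0.0181 q7 -0.92
```

Request:
apply_moves([
  [0,-0.04,0.03],
  [0,0,0],
  [0,0,0],
], roll=[0,0,0])

```text
clock: 8.75
tool_pos: [0.5861, -0.0746, 0.2336]
ee_rot: [[0.002, 0.767, -0.642], [-0.0, -0.642, -0.767], [-1.0, 0.001, -0.001]]
wrist_force: [-0.3, 0.8, 5.6]
grip_width: 0.0177
```

Request:
apply_moves([
  [0,-0.04,0.03],
  [0,0,0],
  [0,0,0],
], roll=[0,0,0])

```text
clock: 9.0
tool_pos: [0.5858, -0.0746, 0.2336]
ee_rot: [[0.002, 0.767, -0.642], [-0.0, -0.642, -0.767], [-1.0, 0.002, -0.001]]
wrist_force: [0.2, -0.5, 5.5]
grip_width: 0.0174
```

```bash
python3 -c "
from h import *
goto([.5863,-.0747,.2245])"
```

```text
t 9.0 tcp [ 0.5858 -0.0746  0.2336] tilt x [ 2.2e-03 -5.0e-04 -1.0e+00] yaw_y -39.94 dp_cm(cur axes) [ 0.91  0.04 -0.02] F [ 0.2 -0.5  5.5] M [-0.09  0.17  0.  ] w 0.0174 q7 -0.92
```

Request:
apply_moves([
  [0,0,0],
  [0,0,0],
  [0,0,0],
  [0,0,0],
  [0,0,0],
], roll=[3,3,3,0,0])

```text
clock: 9.42
tool_pos: [0.5855, -0.0747, 0.2335]
ee_rot: [[0.001, 0.657, -0.754], [-0.001, -0.754, -0.657], [-1.0, 0.001, -0.0]]
wrist_force: [-0.9, -0.5, 5.6]
grip_width: 0.0181
```

Request:
apply_moves([
  [0,0,0],
  [0,0,0],
  [0,0,0],
  [0,0,0],
  [0,0,0],
], roll=[3,3,3,0,0])

```text
clock: 9.83
tool_pos: [0.5857, -0.075, 0.2328]
ee_rot: [[0.002, 0.532, -0.847], [-0.001, -0.847, -0.532], [-1.0, 0.002, -0.001]]
wrist_force: [1.1, -1.6, 0.4]
grip_width: 0.0179
```

```bash
python3 -c "
from h import *
goto([.5863,-.0747,.2245])"
```

```text
t 9.83 tcp [ 0.5857 -0.075   0.2328] tilt x [ 2.e-03 -9.e-04 -1.e+00] yaw_y -57.86 dp_cm(cur axes) [ 0.83  0.   -0.06] F [ 1.1 -1.6  0.4] M [-0.39 -0.52  0.01] w 0.0179 q7 -1.2
```

Request:
apply_moves([
  [0.1,0,0],
  [0.1,0,0],
  [0.1,0,0],
  [0,0,0],
], roll=[0,0,0,0])

```text
clock: 10.17
tool_pos: [0.5862, -0.0753, 0.2309]
ee_rot: [[0.003, 0.531, -0.847], [-0.001, -0.847, -0.531], [-1.0, 0.003, -0.002]]
wrist_force: [0.3, -1.6, 7.6]
grip_width: 0.0182
```

```bash
python3 -c "
from h import *
goto([.5863,-.0747,.2245])"
```

```text
t 10.17 tcp [ 0.5862 -0.0753  0.2309] tilt x [ 0.0029 -0.0013 -1.    ] yaw_y -57.92 dp_cm(cur axes) [ 0.64 -0.04 -0.04] F [ 0.3 -1.6  7.6] M [-0.74 -0.25  0.03] w 0.0182 q7 -1.21
```

Request:
apply_moves([
  [0,0.05,0.03],
  [0,0,0],
  [0,0,0],
], roll=[0,0,0])

```text
clock: 10.42
tool_pos: [0.5862, -0.0755, 0.2309]
ee_rot: [[0.003, 0.531, -0.847], [-0.001, -0.847, -0.531], [-1.0, 0.002, -0.002]]
wrist_force: [0.3, -1.6, 7.9]
grip_width: 0.0174
```

Request:
apply_moves([
  [0,0,0],
  [0,0,0],
  [0,0,0],
], roll=[3,0,0])

```text
clock: 10.67
tool_pos: [0.5861, -0.0755, 0.2309]
ee_rot: [[0.003, 0.486, -0.874], [-0.001, -0.874, -0.486], [-1.0, 0.002, -0.002]]
wrist_force: [0.1, -1.1, 8.2]
grip_width: 0.0175
```

```bash
python3 -c "
from h import *
goto([.5863,-.0747,.2245])"
```

```text
t 10.67 tcp [ 0.5861 -0.0755  0.2309] tilt x [ 2.6e-03 -9.0e-04 -1.0e+00] yaw_y -60.92 dp_cm(cur axes) [ 0.64 -0.06 -0.06] F [ 0.1 -1.1  8.2] M [-0.49 -0.11 -0.02] w 0.0175 q7 -1.25
```

Request:
apply_moves([
  [0,0.07,0.04],
  [0,0,0],
  [0,0,0],
], roll=[0,0,0])

```text
clock: 10.92
tool_pos: [0.586, -0.0758, 0.2309]
ee_rot: [[0.003, 0.486, -0.874], [-0.0, -0.874, -0.486], [-1.0, 0.001, -0.002]]
wrist_force: [1.7, -0.4, 7.7]
grip_width: 0.0177
```

Request:
apply_moves([
  [0,0,0],
  [0,0,0],
  [0,0,0],
], roll=[3,0,0])

```text
clock: 11.17
tool_pos: [0.586, -0.0759, 0.2309]
ee_rot: [[0.002, 0.44, -0.898], [-0.0, -0.898, -0.44], [-1.0, 0.001, -0.002]]
wrist_force: [0.6, -1.7, 7.4]
grip_width: 0.0178
```

```bash
python3 -c "
from h import *
goto([.5863,-.0747,.2245])"
```

```text
t 11.17 tcp [ 0.586  -0.0759  0.2309] tilt x [ 2.5e-03 -3.0e-04 -1.0e+00] yaw_y -63.91 dp_cm(cur axes) [ 0.64 -0.09 -0.08] F [ 0.6 -1.7  7.4] M [-0.32 -0.14  0.03] w 0.0178 q7 -1.3
```

Request:
apply_moves([
  [0,0,0],
  [0,0,0],
  [0,0,0],
  [0,0,0],
], roll=[-3,0,-3,0])

```text
clock: 11.5
tool_pos: [0.5862, -0.0758, 0.2308]
ee_rot: [[0.003, 0.533, -0.846], [0.0, -0.846, -0.533], [-1.0, 0.002, -0.003]]
wrist_force: [0.8, -0.6, 7.2]
grip_width: 0.0179
```

Request:
apply_moves([
  [0,0,0],
  [0,0,0],
  [0,0,0],
  [0,0,0],
], roll=[-3,0,-3,0])

```text
clock: 11.83
tool_pos: [0.586, -0.0764, 0.2299]
ee_rot: [[0.002, 0.618, -0.786], [-0.001, -0.786, -0.618], [-1.0, 0.002, -0.002]]
wrist_force: [3.1, -1.1, -1.0]
grip_width: 0.0178
```

```bash
python3 -c "
from h import *
goto([.5863,-.0747,.2245])"
```

```text
t 11.83 tcp [ 0.586  -0.0764  0.2299] tilt x [ 2.4e-03 -5.0e-04 -1.0e+00] yaw_y -51.82 dp_cm(cur axes) [ 0.54 -0.11 -0.13] F [ 3.1 -1.1 -1. ] M [-0.71 -1.    0.01] w 0.0178 q7 -1.11
```

Request:
apply_moves([
  [0,0.07,0],
  [0.1,0,0],
  [0.1,0,0],
  [0.1,0,0],
  [0,0,0],
], roll=[0,0,0,0,0])

```text
clock: 12.25
tool_pos: [0.5857, -0.0768, 0.2263]
ee_rot: [[0.001, 0.616, -0.787], [-0.0, -0.787, -0.616], [-1.0, 0.001, -0.0]]
wrist_force: [4.6, -1.1, -1.2]
grip_width: 0.0182
```

```bash
python3 -c "
from h import *
goto([.5863,-.0747,.2245])"
```

```text
t 12.25 tcp [ 0.5857 -0.0768  0.2263] tilt x [ 6.e-04 -3.e-04 -1.e+00] yaw_y -51.95 dp_cm(cur axes) [ 0.18 -0.13 -0.17] F [ 4.6 -1.1 -1.2] M [-0.76 -1.42  0.03] w 0.0182 q7 -1.11
```

Request:
apply_moves([
  [0,0.08,-0.04],
  [0.1,0,0],
  [0.1,0,0],
  [0,0,0],
], roll=[0,0,0,0])

```text
clock: 12.58
tool_pos: [0.5863, -0.0769, 0.2245]
ee_rot: [[-0.0, 0.617, -0.787], [-0.0, -0.787, -0.617], [-1.0, -0.0, 0.0]]
wrist_force: [4.0, -1.1, 0.0]
grip_width: 0.0178
```

```bash
python3 -c "
from h import *
goto([.5863,-.0747,.2245])"
```

```text
t 12.58 tcp [ 0.5863 -0.0769  0.2245] tilt x [-0. -0. -1.] yaw_y -51.93 dp_cm(cur axes) [ 0.   -0.17 -0.14] F [ 4.  -1.1  0. ] M [-0.63 -1.23 -0.05] w 0.0178 q7 -1.11
```

Request:
apply_moves([
  [0,0,0],
  [0,0,0],
  [0,0,0],
  [0,0,0],
  [0,0,0],
  [0,0,0],
  [0,0,0],
  [0,0,0],
], roll=[4,4,4,4,4,4,4,4])

```text
clock: 13.25
tool_pos: [0.5863, -0.0761, 0.2246]
ee_rot: [[0.0, 0.103, -0.995], [0.001, -0.995, -0.103], [-1.0, -0.001, -0.0]]
wrist_force: [3.4, -0.4, 0.7]
grip_width: 0.0179
```

```bash
python3 -c "
from h import *
goto([.5863,-.0747,.2245])"
```

```text
t 13.25 tcp [ 0.5863 -0.0761  0.2246] tilt x [ 1.0e-04  1.1e-03 -1.0e+00] yaw_y -84.1 dp_cm(cur axes) [ 0.01 -0.14 -0.02] F [ 3.4 -0.4  0.7] M [-0.14 -1.14  0.12] w 0.0179 q7 -1.62
```

Request:
apply_moves([
  [0,0,-0.06],
  [0,0,0],
  [0,0,0],
  [0,0,0],
  [0,0,0],
  [0,0,0],
], roll=[4,4,4,4,0,0])

```text
clock: 13.75
tool_pos: [0.5867, -0.0758, 0.2245]
ee_rot: [[-0.0, -0.17, -0.985], [0.001, -0.985, 0.17], [-1.0, -0.001, 0.001]]
wrist_force: [2.3, 0.3, -0.7]
grip_width: 0.0179
```

```bash
python3 -c "
from h import *
goto([.5863,-.0747,.2245])"
```

```text
t 13.75 tcp [ 0.5867 -0.0758  0.2245] tilt x [-4.0e-04  1.2e-03 -1.0e+00] yaw_y -99.79 dp_cm(cur axes) [ 0.   -0.1   0.05] F [ 2.3  0.3 -0.7] M [ 0.41 -0.92  0.07] w 0.0179 q7 -1.87
```

Request:
apply_moves([
  [0,0,0],
  [0,0,0],
  [0,0,0],
  [0,0,0],
], roll=[3,3,0,0])

```text
clock: 14.08
tool_pos: [0.5868, -0.0757, 0.2245]
ee_rot: [[-0.0, -0.271, -0.962], [0.001, -0.962, 0.271], [-1.0, -0.001, 0.001]]
wrist_force: [2.7, 2.1, 0.5]
grip_width: 0.0181
```

```bash
python3 -c "
from h import *
goto([.5863,-.0747,.2245])"
```

```text
t 14.08 tcp [ 0.5868 -0.0757  0.2245] tilt x [-3.0e-04  1.5e-03 -1.0e+00] yaw_y -105.75 dp_cm(cur axes) [ 0.   -0.09  0.07] F [2.7 2.1 0.5] M [ 0.86 -0.86  0.03] w 0.0181 q7 -1.97
```

Request:
apply_moves([
  [0,0,0],
  [0,0,0],
  [0,0,0],
  [0,0,0],
], roll=[3,3,0,0])

```text
clock: 14.42
tool_pos: [0.5868, -0.0757, 0.2245]
ee_rot: [[-0.0, -0.37, -0.929], [0.001, -0.929, 0.37], [-1.0, -0.001, 0.001]]
wrist_force: [2.5, 3.7, 1.2]
grip_width: 0.0181
```

```bash
python3 -c "
from h import *
goto([.5863,-.0747,.2245])"
```

```text
t 14.42 tcp [ 0.5868 -0.0757  0.2245] tilt x [-1.0e-04  1.5e-03 -1.0e+00] yaw_y -111.75 dp_cm(cur axes) [ 0.   -0.08  0.09] F [2.5 3.7 1.2] M [ 1.26 -0.98  0.07] w 0.0181 q7 -2.06
```

```bash
python3 look.py 5; python3 - <<'E'
from h import *
p=cv2.imread("pics/side5.png")[170:250,285:365];cv2.imwrite("pics/s5.png",cv2.resize(p,None,fx=8,fy=7.5,interpolation=cv2.INTER_CUBIC))
E
```

```text
side pred tip [324.8 238.8]
top pred tip [347.7 235.3]
t 14.52 tcp [ 0.5869 -0.0758  0.2245] tilt x [-0.      0.0014 -1.    ] yaw_y -111.79 dp_cm(cur axes) [-1.   -0.08 -0.09] F [2.6 3.1 0.2] M [ 1.44 -0.95  0.12] w 0.018 q7 -2.06
```

View pics/s5.png

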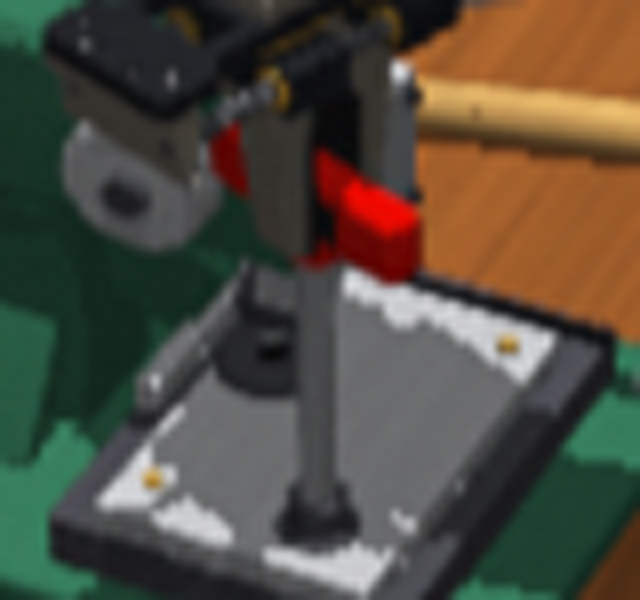

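View pics/t5.png

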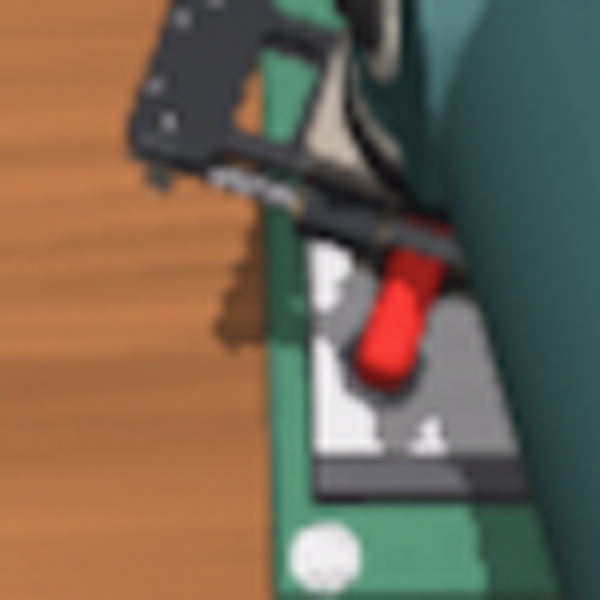

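Request:
apply_moves([
  [0,-0.07,-0.02],
  [0,0,0],
  [0,0,0],
  [0,0,0],
  [0,0,0],
], roll=[0,3,3,0,0])

```text
clock: 14.93
tool_pos: [0.5872, -0.0757, 0.2245]
ee_rot: [[-0.0, -0.466, -0.885], [0.001, -0.885, 0.466], [-1.0, -0.0, 0.001]]
wrist_force: [1.6, 4.8, 1.4]
grip_width: 0.018
```

```bash
python3 -c "
from h import *
goto([.5863,-.0747,.2245]);print(r.sense()['joint_efforts'])"
```

```text
t 14.93 tcp [ 0.5872 -0.0757  0.2245] tilt x [-3.e-04  6.e-04 -1.e+00] yaw_y -117.8 dp_cm(cur axes) [ 0.   -0.05  0.13] F [1.6 4.8 1.4] M [ 1.66 -0.78  0.02] w 0.018 q7 -2.16
[  2.59307407 -45.02228737  -1.9331827  -22.402457     1.56580042
   1.09662831  -0.15610796]
```

Request:
apply_moves([
  [0,0,0],
  [0,0,0],
  [0,0,0],
  [0,0,0],
], roll=[3,3,0,0])

```text
clock: 15.27
tool_pos: [0.5873, -0.0758, 0.2246]
ee_rot: [[-0.0, -0.556, -0.831], [0.001, -0.831, 0.556], [-1.0, -0.0, 0.0]]
wrist_force: [2.9, 4.3, 1.4]
grip_width: 0.0179
```

```bash
python3 -c "
from h import *
goto([.5863,-.0747,.2245]);print(r.sense()['joint_efforts'])"
```

```text
t 15.27 tcp [ 0.5873 -0.0758  0.2246] tilt x [-1.e-04  6.e-04 -1.e+00] yaw_y -123.77 dp_cm(cur axes) [ 0.01 -0.03  0.14] F [2.9 4.3 1.4] M [ 1.81 -0.9   0.09] w 0.0179 q7 -2.26
[  2.86542647 -45.18118143  -1.41114559 -22.3934716    1.72839984
   1.19887087  -0.17250158]
```

```bash
python3 look.py 6; python3 - <<'E'
from h import *
o=[]
for k in "56":
  p=cv2.imread(f"pics/top{k}.png")[205:245,335:365];o.append(cv2.resize(p,None,fx=12,fy=12,interpolation=cv2.INTER_CUBIC))
cv2.imwrite("pics/t56.png",np.hstack(o))
for k in "56":
  p=cv2.imread(f"pics/top{k}.png").astype(int)[205:250,335:370];m=(p[:,:,2]>120)&(p[:,:,1]<90)
  v,u=np.nonzero(m);X=np.array([atz("top",a+335,b+205,.257)[:2] for a,b in zip(u,v)]);X-=X.mean(0);w,V=np.linalg.eigh(X.T@X);print(k,len(u),np.degrees(np.arctan2(V[1,1],V[0,1])))
o=[]
for k in "56":
  p=cv2.imread(f"pics/side{k}.png")[170:220,300:350];o.append(cv2.resize(p,None,fx=8,fy=8,interpolation=cv2.INTER_CUBIC))
cv2.imwrite("pics/s56.png",np.hstack(o))
E
```

```text
side pred tip [324.6 238.8]
top pred tip [347.7 235.2]
t 15.37 tcp [ 0.5873 -0.0758  0.2245] tilt x [-1.e-04  6.e-04 -1.e+00] yaw_y -123.79 dp_cm(cur axes) [-1.   -0.07 -0.04] F [1.1 4.6 0.4] M [ 1.83 -0.89  0.03] w 0.0178 q7 -2.26
5 101 157.50199880910006
6 102 148.22761621274606
```

View pics/t56.png

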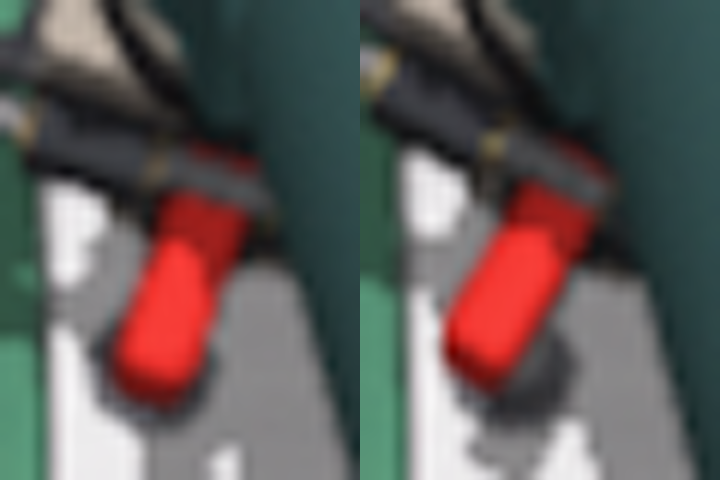

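View pics/s56.png

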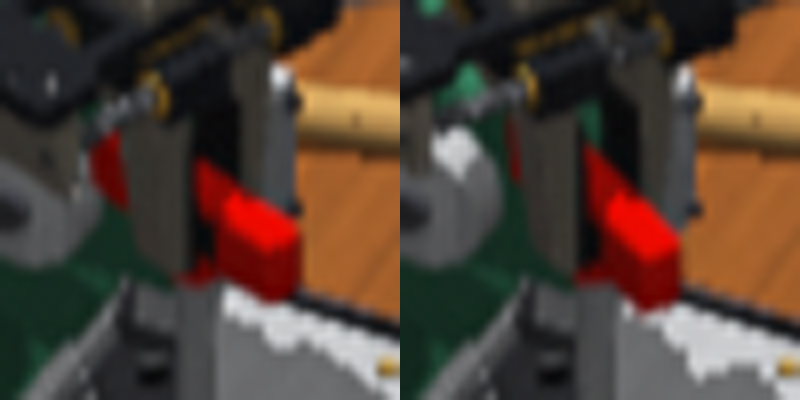

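Request:
apply_moves([
  [0,-0.08,0.02],
  [0,0,0],
  [0,0,0],
  [0,0,0],
  [0,0,0],
], roll=[0,3,3,0,0])

```text
clock: 15.78
tool_pos: [0.5875, -0.0754, 0.2245]
ee_rot: [[-0.0, -0.64, -0.768], [-0.0, -0.768, 0.64], [-1.0, 0.0, 0.0]]
wrist_force: [2.5, 4.4, 1.8]
grip_width: 0.0177
```

```bash
python3 -c "
from h import *
goto([.5863,-.0747,.2245]);print(r.sense()['joint_efforts'])"
```

```text
t 15.78 tcp [ 0.5875 -0.0754  0.2245] tilt x [-2.e-04 -0.e+00 -1.e+00] yaw_y -129.8 dp_cm(cur axes) [0.   0.02 0.14] F [2.5 4.4 1.8] M [ 1.65 -0.83  0.06] w 0.0177 q7 -2.35
[  2.62626953 -45.20182729  -1.42289333 -22.46349514   1.60449006
   1.09903447  -0.16293172]
```

Request:
apply_moves([
  [0,0,0],
  [0,0,0],
  [0,0,0],
  [0,0,0],
], roll=[3,3,0,0])

```text
clock: 16.12
tool_pos: [0.5876, -0.0754, 0.2246]
ee_rot: [[0.0, -0.717, -0.697], [0.0, -0.697, 0.717], [-1.0, -0.0, 0.0]]
wrist_force: [2.4, 4.6, -0.4]
grip_width: 0.0179
```

```bash
python3 -c "
from h import *
goto([.5863,-.0747,.2245]);print(r.sense()['joint_efforts'])"
```

```text
t 16.12 tcp [ 0.5876 -0.0754  0.2246] tilt x [ 0.e+00  1.e-04 -1.e+00] yaw_y -135.78 dp_cm(cur axes) [0.01 0.04 0.14] F [ 2.4  4.6 -0.4] M [ 1.62 -0.86  0.01] w 0.0179 q7 -2.45
[  2.63521001 -45.33927441  -1.1834494  -22.3940134    1.67584285
   1.21640258  -0.09776186]
```

```bash
python3 look.py 7; python3 - <<'E'
from h import *
for k in "567":
  p=cv2.imread(f"pics/top{k}.png").astype(int)[205:250,335:370];m=(p[:,:,2]>120)&(p[:,:,1]<90)
  v,u=np.nonzero(m);X=np.array([atz("top",a+335,b+205,.257)[:2] for a,b in zip(u,v)]);X-=X.mean(0);w,V=np.linalg.eigh(X.T@X);print(k,len(u),np.degrees(np.arctan2(V[1,1],V[0,1])))
o=[]
for k in "67":
  p=cv2.imread(f"pics/top{k}.png")[205:245,330:365];o.append(cv2.resize(p,None,fx=10,fy=10,interpolation=cv2.INTER_CUBIC))
cv2.imwrite("pics/t67.png",np.hstack(o))
E
```

```text
side pred tip [324.5 238.8]
top pred tip [347.5 235.1]
t 16.22 tcp [ 0.5876 -0.0755  0.2246] tilt x [ 0.e+00  1.e-04 -1.e+00] yaw_y -135.83 dp_cm(cur axes) [-0.99 -0.03 -0.03] F [2.7 4.7 0.5] M [ 1.73 -0.9   0.02] w 0.0177 q7 -2.45
5 101 157.50199880910006
6 102 148.22761621274606
7 96 138.91311028762385
```

View pics/t67.png

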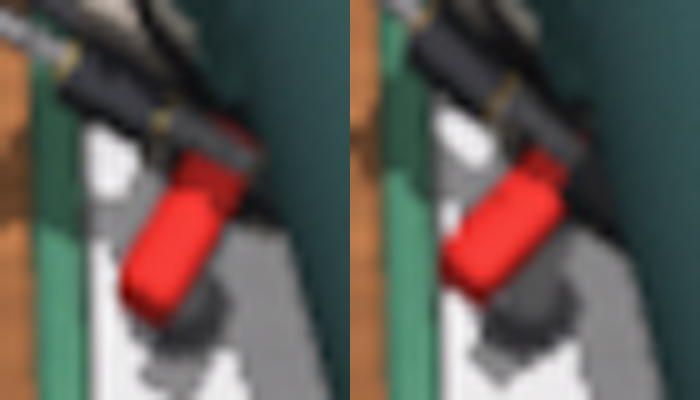

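View pics/s7.png

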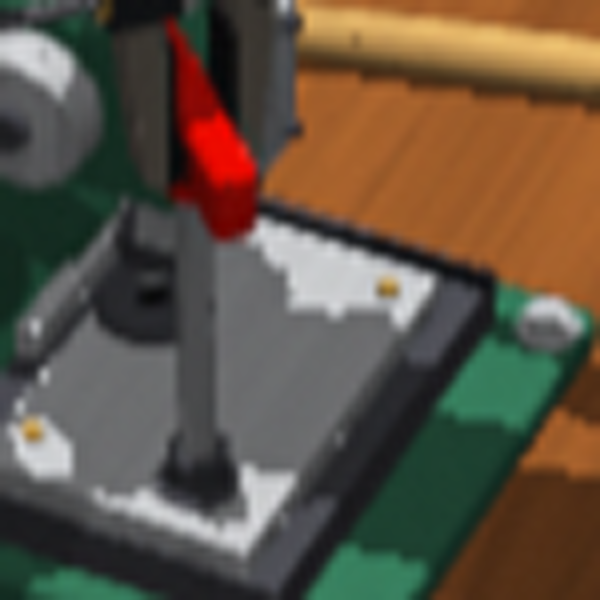

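Request:
apply_moves([
  [0,0,0],
  [0,0,0],
  [0,0,0],
  [0,0,0],
], roll=[3,3,0,0])

```text
clock: 16.55
tool_pos: [0.5877, -0.0755, 0.2246]
ee_rot: [[0.0, -0.786, -0.618], [0.0, -0.618, 0.786], [-1.0, -0.0, -0.0]]
wrist_force: [3.1, 4.0, -0.9]
grip_width: 0.0179
```

```bash
python3 -c "
from h import *
goto([.5863,-.0747,.2245]);print(r.sense()['joint_efforts'])"
```

```text
t 16.55 tcp [ 0.5877 -0.0755  0.2246] tilt x [ 3.e-04  0.e+00 -1.e+00] yaw_y -141.81 dp_cm(cur axes) [0.01 0.06 0.15] F [ 3.1  4.  -0.9] M [ 1.73 -1.05  0.02] w 0.0179 q7 -2.55
[  2.65740372 -45.53216815  -0.97518649 -22.31127977   1.68705147
   1.38517398  -0.06541056]
```

Request:
apply_moves([
  [0,0,0],
  [0,0,0],
  [0,0,0],
  [0,0,0],
], roll=[3,3,0,0])

```text
clock: 16.88
tool_pos: [0.5878, -0.0756, 0.2246]
ee_rot: [[0.0, -0.846, -0.533], [-0.0, -0.533, 0.846], [-1.0, -0.0, -0.0]]
wrist_force: [2.7, 4.0, -0.4]
grip_width: 0.0175
```

```bash
python3 -c "
from h import *
goto([.5863,-.0747,.2245]);print(r.sense()['joint_efforts'])"; python3 look.py 8; python3 - <<'E'
from h import *
for k in "5678":
  p=cv2.imread(f"pics/top{k}.png").astype(int)[205:250,335:370];m=(p[:,:,2]>120)&(p[:,:,1]<90)
  v,u=np.nonzero(m);X=np.array([atz("top",a+335,b+205,.257)[:2] for a,b in zip(u,v)]);X-=X.mean(0);w,V=np.linalg.eigh(X.T@X);print(k,len(u),np.degrees(np.arctan2(V[1,1],V[0,1])))
o=[]
for k in "78":
  p=cv2.imread(f"pics/top{k}.png")[205:245,330:365];o.append(cv2.resize(p,None,fx=10,fy=10,interpolation=cv2.INTER_CUBIC))
cv2.imwrite("pics/t78.png",np.hstack(o))
E
```

```text
t 16.88 tcp [ 0.5878 -0.0756  0.2246] tilt x [ 5.e-04 -1.e-04 -1.e+00] yaw_y -147.79 dp_cm(cur axes) [0.01 0.08 0.16] F [ 2.7  4.  -0.4] M [ 1.6  -1.16 -0.  ] w 0.0175 q7 -2.64
[  2.55750887 -45.63947439  -0.86882746 -22.21692502   1.62231524
   1.50373913  -0.05206567]
side pred tip [324.5 238.8]
top pred tip [347.6 235. ]
t 16.98 tcp [ 0.5878 -0.0756  0.2246] tilt x [ 5.e-04 -1.e-04 -1.e+00] yaw_y -147.78 dp_cm(cur axes) [-0.99 -0.02 -0.  ] F [ 4.2  3.9 -0.8] M [ 1.64 -1.17 -0.03] w 0.0177 q7 -2.64
5 101 157.50199880910006
6 102 148.22761621274606
7 96 138.91311028762385
8 88 132.24384137336963
```

View pics/t78.png

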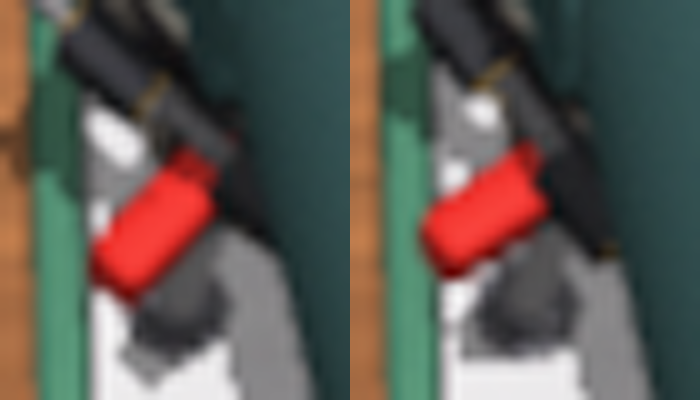

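```bash
python3 - <<'E'
from h import *
a=cv2.imread("pics/side8.png")[175:235,310:345];b=cv2.imread("pics/top8.png")[210:245,328:363]
cv2.imwrite("pics/h8.png",np.hstack([cv2.resize(a,(350,600),interpolation=cv2.INTER_NEAREST),np.vstack([cv2.resize(b,(420,420),interpolation=cv2.INTER_NEAREST),np.zeros((180,420,3),np.uint8)])]))
E
```

```text
(no output)
```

View pics/h8.png

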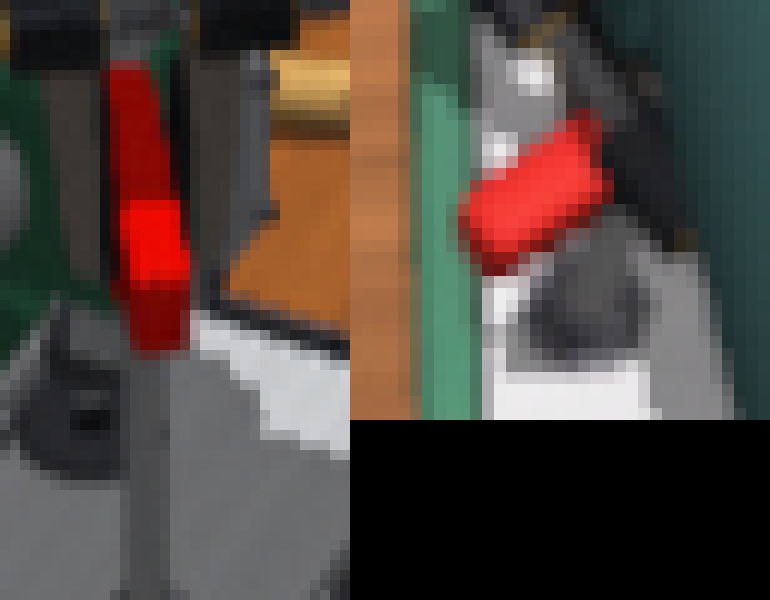

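```bash
python3 - <<'E'
from h import *
for t in((338.2,229.3),(338.5,228.5),(339,228.5)):
  print(tri((325.9,202.5),t))
a=np.radians(-57.8);c=np.array([.5878,-.0756,.257]);d=np.array([np.cos(a),np.sin(a),0])
for z in(.257,.260,.263):
  c[2]=z;e=c-.0475*d;print(z,e,proj("side",e),proj("top",e))
E
```

```text
(array([ 0.56070391, -0.03528197,  0.25945142]), np.float64(0.0014989160787584248))
(array([ 0.56219768, -0.03645735,  0.2583161 ]), np.float64(0.00025320708498043196))
(array([ 0.5626474 , -0.0377949 ,  0.25703335]), np.float64(0.00011114133395385098))
0.257 [ 0.56248838 -0.03540582  0.257     ] [325.6020012  203.05597903] [338.07039265 228.58445475]
0.26 [ 0.56248838 -0.03540582  0.26      ] [325.58690298 202.22061247] [338.13542029 228.29221817]
0.263 [ 0.56248838 -0.03540582  0.263     ] [325.5717654  201.38306853] [338.20078577 227.99846335]
```

Request:
apply_moves([
  [0,0,0],
  [0,0,0],
  [0,0,0],
  [0,0,0],
], roll=[3,3,0,0])

```text
clock: 17.32
tool_pos: [0.5879, -0.0757, 0.2246]
ee_rot: [[0.001, -0.897, -0.442], [-0.0, -0.442, 0.897], [-1.0, -0.0, -0.0]]
wrist_force: [2.5, 3.9, -0.9]
grip_width: 0.0177
```

```bash
python3 -c "
from h import *
goto([.5863,-.0747,.2245]);print(r.sense()['joint_efforts'])"
```

```text
t 17.32 tcp [ 0.5879 -0.0757  0.2246] tilt x [ 6.e-04 -3.e-04 -1.e+00] yaw_y -153.75 dp_cm(cur axes) [0.01 0.1  0.16] F [ 2.5  3.9 -0.9] M [ 1.6  -1.3  -0.04] w 0.0177 q7 -2.74
[  2.48920619 -45.73131323  -0.73795348 -22.1406877    1.54832125
   1.60625864  -0.06267999]
```

Request:
apply_moves([
  [0,0,0],
  [0,0,0],
  [0,0,0],
  [0,0,0],
], roll=[3,3,0,0])

```text
clock: 17.65
tool_pos: [0.5878, -0.0758, 0.2246]
ee_rot: [[0.001, -0.938, -0.346], [-0.0, -0.346, 0.938], [-1.0, -0.0, -0.001]]
wrist_force: [4.1, 4.1, -1.4]
grip_width: 0.0178
```

```bash
python3 -c "
from h import *
goto([.5863,-.0747,.2245]);print(r.sense()['joint_efforts'])"
```

```text
t 17.65 tcp [ 0.5878 -0.0758  0.2246] tilt x [ 5.e-04 -5.e-04 -1.e+00] yaw_y -159.74 dp_cm(cur axes) [0.01 0.1  0.15] F [ 4.1  4.1 -1.4] M [ 1.34 -1.41 -0.01] w 0.0178 q7 -2.84
[  2.23259412 -45.80215573  -0.74131608 -22.02985168   1.34840246
   1.71080668  -0.08245099]
```

```bash
python3 look.py 9; python3 - <<'E'
from h import *
a=cv2.imread("pics/side9.png")[175:250,305:350];b=cv2.imread("pics/top9.png")[205:250,325:370]
cv2.imwrite("pics/h9.png",np.hstack([cv2.resize(a,(360,600),interpolation=cv2.INTER_CUBIC),np.vstack([cv2.resize(b,(440,440),interpolation=cv2.INTER_CUBIC),np.zeros((160,440,3),np.uint8)])]))
E
```

```text
side pred tip [324.5 238.7]
top pred tip [347.7 235. ]
t 17.75 tcp [ 0.5878 -0.0758  0.2246] tilt x [ 5.e-04 -4.e-04 -1.e+00] yaw_y -159.8 dp_cm(cur axes) [-0.99 -0.03  0.02] F [ 3.8  4.2 -1.7] M [ 1.36 -1.45  0.03] w 0.018 q7 -2.84
```

View pics/h9.png

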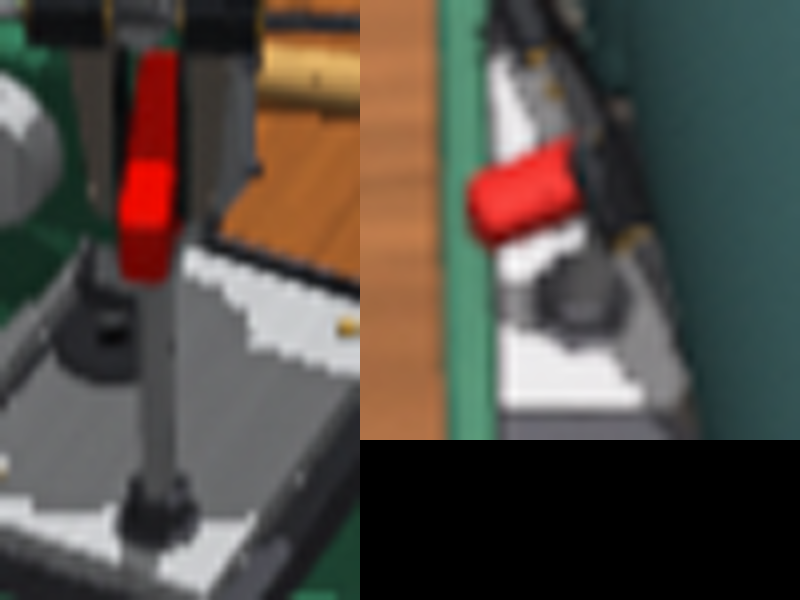

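View pics/side9.png

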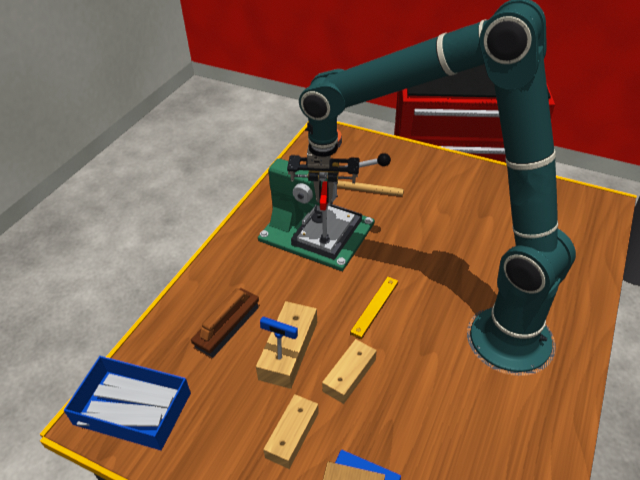

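```bash
python3 - <<'E'
from h import *
o=[]
for k in ("0","3","4","7","8","9"):
  b=cv2.imread(f"pics/top{k}.png")[222:250,333:361];o.append(cv2.resize(b,(250,280),interpolation=cv2.INTER_NEAREST))
q=[]
for k in ("0","3","4","7","8","9"):
  b=cv2.imread(f"pics/side{k}.png")[228:252,312:336];b=np.clip(b.astype(int)*2,0,255).astype(np.uint8);q.append(cv2.resize(b,(250,280),interpolation=cv2.INTER_NEAREST))
cv2.imwrite("pics/cmp.png",np.vstack([np.hstack(o[:3]),np.hstack(o[3:])]));cv2.imwrite("pics/cmps.png",np.vstack([np.hstack(q[:3]),np.hstack(q[3:])]))
E
```

```text
(no output)
```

View pics/cmp.png

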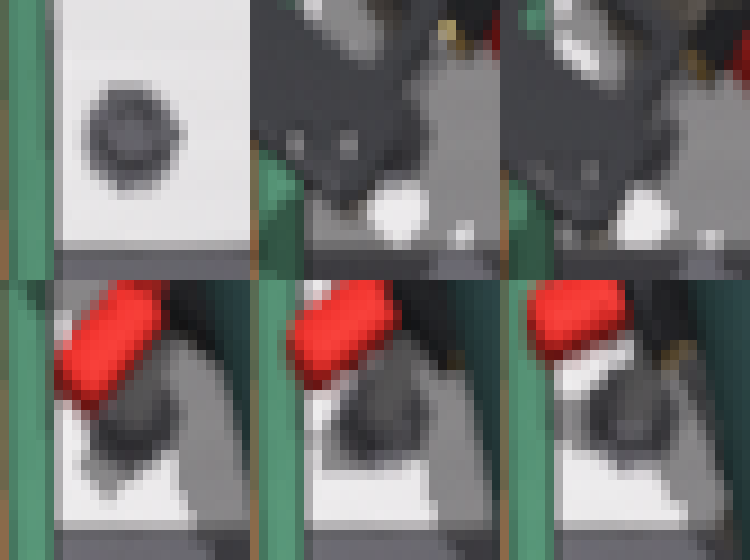

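View pics/cmps.png

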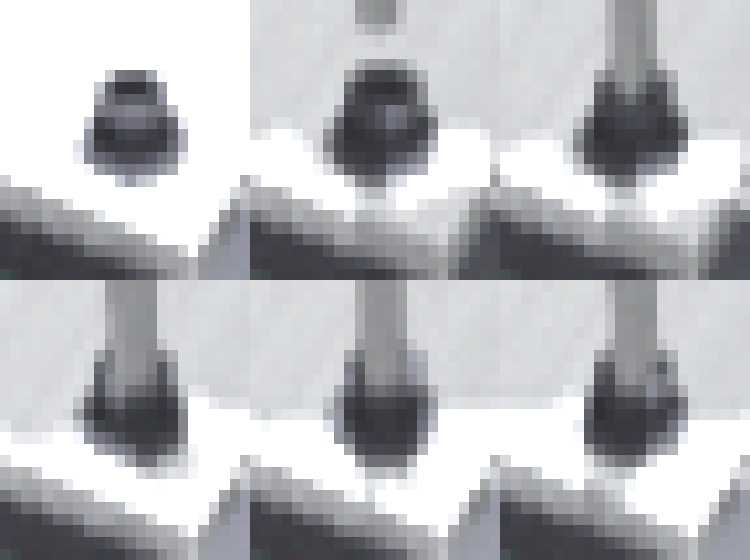

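Request:
apply_moves([
  [0,0,0],
  [0,0,0],
  [0,0,0],
], roll=[-4,-4,0])

```text
clock: 18.0
tool_pos: [0.5877, -0.0756, 0.2246]
ee_rot: [[0.0, -0.88, -0.475], [0.0, -0.475, 0.88], [-1.0, -0.0, -0.0]]
wrist_force: [3.1, 3.6, -0.7]
grip_width: 0.0178
```

```bash
cat > q.py <<'E'
from h import *
goto([.5863,-.0747,.2245]);print("q7eff",r.sense()['joint_efforts'][6].round(3))
E
python3 q.py
```

```text
t 18.0 tcp [ 0.5877 -0.0756  0.2246] tilt x [ 2.e-04  0.e+00 -1.e+00] yaw_y -151.67 dp_cm(cur axes) [0.01 0.08 0.14] F [ 3.1  3.6 -0.7] M [ 1.38 -1.3   0.01] w 0.0178 q7 -2.7
q7eff 0.552
```

Request:
apply_moves([
  [0,0,0],
  [0,0,0],
  [0,0,0],
], roll=[-4,-4,0])

```text
clock: 18.25
tool_pos: [0.5876, -0.0756, 0.2246]
ee_rot: [[0.0, -0.807, -0.591], [0.0, -0.591, 0.807], [-1.0, -0.0, 0.0]]
wrist_force: [3.3, 3.3, -0.1]
grip_width: 0.0178
```

```bash
python3 q.py
```

```text
t 18.25 tcp [ 0.5876 -0.0756  0.2246] tilt x [ 0.e+00  1.e-04 -1.e+00] yaw_y -143.77 dp_cm(cur axes) [0.01 0.05 0.15] F [ 3.3  3.3 -0.1] M [ 1.43 -1.24 -0.04] w 0.0178 q7 -2.58
q7eff 0.671
```

Request:
apply_moves([
  [0,0,0],
  [0,0,0],
  [0,0,0],
], roll=[-4,-4,0])

```text
clock: 18.5
tool_pos: [0.5875, -0.0756, 0.2246]
ee_rot: [[-0.0, -0.718, -0.696], [0.0, -0.696, 0.718], [-1.0, 0.0, 0.0]]
wrist_force: [3.5, 3.7, 0.0]
grip_width: 0.0181
```

```bash
python3 q.py
```

```text
t 18.5 tcp [ 0.5875 -0.0756  0.2246] tilt x [-3.e-04  1.e-04 -1.e+00] yaw_y -135.89 dp_cm(cur axes) [0.01 0.02 0.15] F [3.5 3.7 0. ] M [ 1.45 -1.12 -0.01] w 0.0181 q7 -2.45
q7eff 0.687
```

Request:
apply_moves([
  [0,0,0],
  [0,0,0],
  [0,0,0],
  [0,0,0],
  [0,0,0],
], roll=[-4,-4,-4,-4,0])

```text
clock: 18.92
tool_pos: [0.5873, -0.0758, 0.2246]
ee_rot: [[-0.001, -0.5, -0.866], [-0.0, -0.866, 0.5], [-1.0, 0.001, 0.001]]
wrist_force: [1.8, 3.8, 0.6]
grip_width: 0.0179
```

```bash
python3 q.py
```

```text
t 18.92 tcp [ 0.5873 -0.0758  0.2246] tilt x [-7.e-04 -2.e-04 -1.e+00] yaw_y -119.99 dp_cm(cur axes) [ 0.01 -0.04  0.14] F [1.8 3.8 0.6] M [ 1.32 -0.88 -0.09] w 0.0179 q7 -2.19
q7eff 0.688
```

Request:
apply_moves([
  [0.05,0,0],
  [0.05,0,0],
  [0.05,0,0],
  [0,0,0],
], roll=[0,0,0,0])

```text
clock: 19.25
tool_pos: [0.5876, -0.0757, 0.2244]
ee_rot: [[0.0, -0.502, -0.865], [-0.001, -0.865, 0.502], [-1.0, 0.001, -0.001]]
wrist_force: [0.4, 3.3, 7.7]
grip_width: 0.0179
```

```bash
python3 q.py
```

```text
t 19.25 tcp [ 0.5876 -0.0757  0.2244] tilt x [ 3.e-04 -9.e-04 -1.e+00] yaw_y -120.12 dp_cm(cur axes) [-0.01 -0.02  0.17] F [0.4 3.3 7.7] M [ 1.34 -0.1  -0.03] w 0.0179 q7 -2.2
q7eff 0.026
```

Request:
apply_moves([
  [-0.12,0,0],
  [0,0,0],
  [0,0,0],
  [0,0,0],
  [0,0,0],
], roll=[0,5,5,5,5])

```text
clock: 19.67
tool_pos: [0.5877, -0.0757, 0.2245]
ee_rot: [[0.0, -0.77, -0.638], [-0.0, -0.638, 0.77], [-1.0, -0.0, -0.001]]
wrist_force: [3.0, 3.1, 2.1]
grip_width: 0.0178
```

```bash
cat > avg.py <<'E'
from h import *
F=[];M=[]
for i in range(4):
    r.snapshot("side");s=r.sense();F.append(s['wrist_force']);M.append(s['moment'])
print(np.mean(F,0).round(2),np.mean(M,0).round(3));goto([.5863,-.0747,.2245])
E
python3 avg.py
```

```text
[2.77 2.87 2.48] [ 1.289 -0.892  0.02 ]
t 19.87 tcp [ 0.5877 -0.0755  0.2245] tilt x [ 3.e-04 -5.e-04 -1.e+00] yaw_y -139.85 dp_cm(cur axes) [0.   0.05 0.16] F [2.7 2.4 2.7] M [ 1.22 -0.91 -0.01] w 0.0179 q7 -2.51
```

Request:
apply_moves([
  [0,0,0],
  [0,0,0],
], roll=[5,5])

```text
clock: 20.03
tool_pos: [0.5879, -0.0755, 0.2245]
ee_rot: [[0.001, -0.867, -0.499], [0.0, -0.499, 0.867], [-1.0, -0.001, -0.0]]
wrist_force: [2.8, 3.3, 2.1]
grip_width: 0.018
```

```bash
python3 avg.py
```

```text
[2.45 3.59 2.8 ] [ 1.399 -1.034  0.037]
t 20.23 tcp [ 0.5879 -0.0754  0.2245] tilt x [ 7.e-04 -1.e-04 -1.e+00] yaw_y -149.75 dp_cm(cur axes) [-0.    0.1   0.14] F [1.6 3.  2.8] M [ 1.41 -1.03  0.05] w 0.0177 q7 -2.67
```

Request:
apply_moves([
  [0,0,0],
  [0,0,0],
], roll=[5,5])

```text
clock: 20.4
tool_pos: [0.588, -0.0755, 0.2245]
ee_rot: [[0.001, -0.94, -0.342], [0.0, -0.342, 0.94], [-1.0, -0.001, -0.0]]
wrist_force: [2.7, 4.2, 3.5]
grip_width: 0.018
```

```bash
python3 avg.py
```

```text
[2.94 3.38 2.79] [ 1.374 -1.283  0.044]
t 20.6 tcp [ 0.588  -0.0755  0.2245] tilt x [ 1.e-03 -1.e-04 -1.e+00] yaw_y -159.72 dp_cm(cur axes) [0.   0.13 0.14] F [3.5 3.  2.5] M [ 1.31 -1.33  0.02] w 0.0176 q7 -2.84
```

Request:
apply_moves([
  [0,0,0],
  [-0.5,0,0],
  [-0.5,0,0],
  [-0.5,0,0],
  [-0.5,0,0],
  [0,0,0],
  [0,0,0],
], roll=[-5,0,0,0,0,-6,-6])

```text
clock: 21.18
tool_pos: [0.5861, -0.0771, 0.2438]
ee_rot: [[-0.003, -0.795, -0.607], [-0.002, -0.607, 0.795], [-1.0, 0.004, 0.0]]
wrist_force: [0.4, 0.8, -2.2]
grip_width: 0.0176
```

Request:
apply_moves([
  [0,0,0],
  [0,0,0],
  [0,0,0],
  [0,0,0],
  [0,0,0],
  [0,0,0],
  [0,0,0],
  [0,0,0],
], roll=[-6,-6,-6,-6,-6,-6,-6,-6])

```text
clock: 21.85
tool_pos: [0.5859, -0.0772, 0.2435]
ee_rot: [[-0.004, -0.081, -0.997], [-0.002, -0.997, 0.081], [-1.0, 0.002, 0.004]]
wrist_force: [-0.3, -0.4, -1.7]
grip_width: 0.0179
```

Request:
apply_moves([
  [0,0,0],
  [0,0,0],
], roll=[0,0])

```text
clock: 22.02
tool_pos: [0.5865, -0.0768, 0.2436]
ee_rot: [[-0.003, -0.089, -0.996], [-0.001, -0.996, 0.089], [-1.0, 0.001, 0.003]]
wrist_force: [0.6, 0.4, -2.2]
grip_width: 0.0177
```

```bash
python3 q.py;python3 look.py 10; python3 - <<'E'
from h import *
o=[]
for k in ("0","3","10"):
  b=cv2.imread(f"pics/side{k}.png")[222:252,309:339];o.append(cv2.resize(b,(390,480),interpolation=cv2.INTER_NEAREST)) if 0 else o.append(cv2.resize(b,(260,260),interpolation=cv2.INTER_NEAREST))
for k in ("0","10"):
  b=cv2.imread(f"pics/top{k}.png")[222:252,333:363];o.append(cv2.resize(b,(260,260),interpolation=cv2.INTER_NEAREST))
o.append(o[0]*0)
cv2.imwrite("pics/cmp10.png",np.vstack([np.hstack(o[:3]),np.hstack(o[3:])]))
E
```

```text
t 22.02 tcp [ 0.5865 -0.0768  0.2436] tilt x [-0.0026 -0.0011 -1.    ] yaw_y -95.12 dp_cm(cur axes) [ 1.91 -0.21  0.03] F [ 0.6  0.4 -2.2] M [ 0.04 -0.06  0.  ] w 0.0177 q7 -1.78
q7eff 0.19
side pred tip [324.9 234.1]
top pred tip [348.5 233.9]
t 22.12 tcp [ 0.5869 -0.0763  0.2439] tilt x [-1.6e-03 -9.0e-04 -1.0e+00] yaw_y -95.08 dp_cm(cur axes) [ 0.94 -0.09 -0.1 ] F [ 0.3  0.7 -2.8] M [ 0.11  0.01 -0.01] w 0.0179 q7 -1.78
```

View pics/cmp10.png

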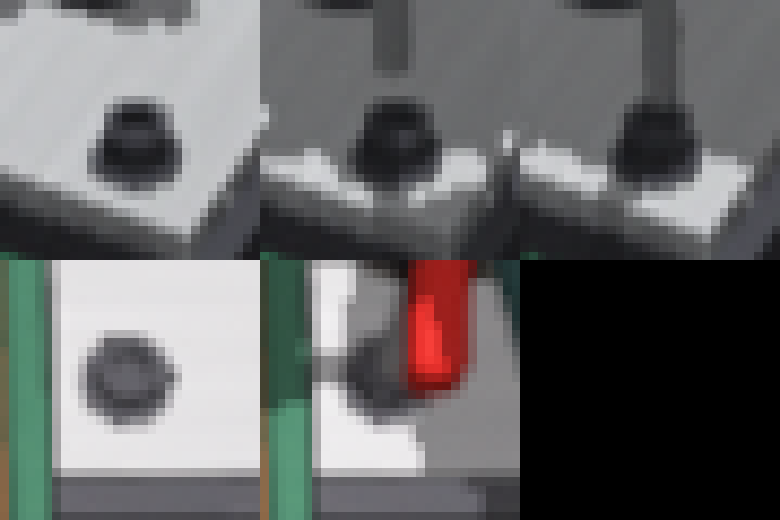

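View pics/s10.png

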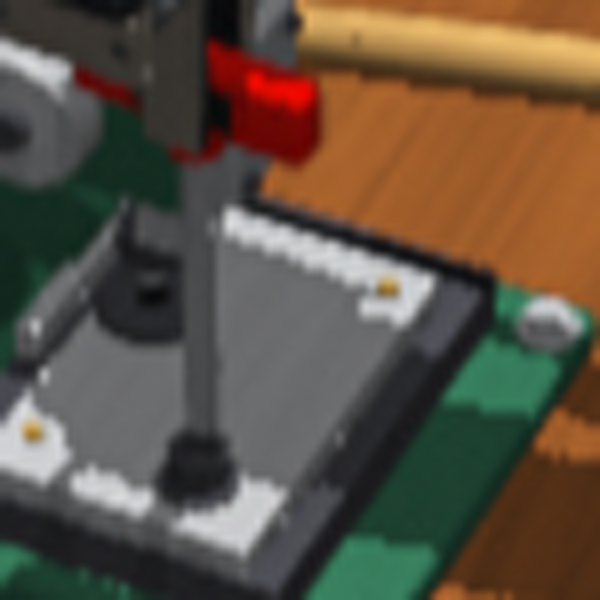

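Request:
apply_moves([
  [0.4,-0.04,-0.02],
  [0.4,0,0],
  [0.15,0,0],
  [0.15,0,0],
  [0.1,0,0],
  [0,0,0],
], roll=[0,0,0,0,0,0])

```text
clock: 22.62
tool_pos: [0.5877, -0.0751, 0.232]
ee_rot: [[-0.0, -0.086, -0.996], [-0.0, -0.996, 0.086], [-1.0, 0.0, 0.0]]
wrist_force: [-0.1, -0.5, -2.5]
grip_width: 0.0177
```

```bash
python3 q.py
```

```text
t 22.62 tcp [ 0.5877 -0.0751  0.232 ] tilt x [-4.e-04 -0.e+00 -1.e+00] yaw_y -94.94 dp_cm(cur axes) [ 0.75 -0.03  0.14] F [-0.1 -0.5 -2.5] M [ 0.05  0.03 -0.03] w 0.0177 q7 -1.79
q7eff -0.008
```

Request:
apply_moves([
  [0.2,0,0],
  [0.2,0,0],
  [0.2,0,0],
  [0.15,0,0],
  [0.05,0,0],
  [0,0,0],
], roll=[0,0,0,0,0,0])

```text
clock: 23.12
tool_pos: [0.5878, -0.0756, 0.2245]
ee_rot: [[0.0, -0.086, -0.996], [-0.001, -0.996, 0.086], [-1.0, 0.001, -0.0]]
wrist_force: [-1.4, -1.3, 2.0]
grip_width: 0.0179
```

```bash
python3 q.py
```

```text
t 23.12 tcp [ 0.5878 -0.0756  0.2245] tilt x [ 0.e+00 -7.e-04 -1.e+00] yaw_y -94.95 dp_cm(cur axes) [ 0.   -0.07  0.16] F [-1.4 -1.3  2. ] M [-0.46  0.53  0.05] w 0.0179 q7 -1.79
q7eff -0.008
```

Fully home again with small lateral force. Now I'll turn clockwise and watch the torque.

Request:
apply_moves([
  [0,0,0],
  [0,0,0],
  [0,0,0],
], roll=[5,5,0])

```text
clock: 23.37
tool_pos: [0.5878, -0.0753, 0.2245]
ee_rot: [[0.0, -0.26, -0.966], [-0.0, -0.966, 0.26], [-1.0, 0.0, -0.0]]
wrist_force: [-1.0, -1.4, 1.9]
grip_width: 0.0177
```

```bash
python3 avg.py
```

```text
[-1.21 -1.43  3.42] [-0.51   0.506  0.019]
t 23.57 tcp [ 0.5878 -0.0753  0.2245] tilt x [ 1.e-04 -4.e-04 -1.e+00] yaw_y -104.83 dp_cm(cur axes) [ 0.   -0.02  0.17] F [-1.3 -1.5  3.6] M [-0.53  0.58  0.05] w 0.0175 q7 -1.95
```

Request:
apply_moves([
  [0,0,0],
  [0,0,0],
  [0,0,0],
], roll=[5,5,0])

```text
clock: 23.82
tool_pos: [0.5879, -0.0752, 0.2245]
ee_rot: [[0.0, -0.423, -0.906], [-0.0, -0.906, 0.423], [-1.0, -0.0, -0.0]]
wrist_force: [-2.0, -0.9, 3.3]
grip_width: 0.0178
```

```bash
python3 avg.py
```

```text
[-1.43 -1.33  3.9 ] [-0.389  0.53   0.018]
t 24.02 tcp [ 0.5879 -0.0751  0.2245] tilt x [ 3.e-04 -1.e-04 -1.e+00] yaw_y -114.8 dp_cm(cur axes) [-0.    0.03  0.17] F [-1.2 -1.3  4.1] M [-0.42  0.57  0.02] w 0.018 q7 -2.11
```

Request:
apply_moves([
  [0,0,0],
  [0,0,0],
  [0,0,0],
], roll=[5,5,0])

```text
clock: 24.27
tool_pos: [0.588, -0.075, 0.2244]
ee_rot: [[0.0, -0.573, -0.819], [0.0, -0.819, 0.573], [-1.0, -0.0, -0.0]]
wrist_force: [-0.7, -1.1, 4.0]
grip_width: 0.0176
```

```bash
python3 avg.py
```

```text
[-1.29 -0.65  4.84] [-0.221  0.482  0.051]
t 24.47 tcp [ 0.588  -0.075   0.2245] tilt x [ 5.e-04  2.e-04 -1.e+00] yaw_y -124.8 dp_cm(cur axes) [-0.    0.07  0.16] F [-1.5 -0.6  4.9] M [-0.18  0.5   0.04] w 0.0178 q7 -2.27
```

```bash
python3 look.py 11; python3 - <<'E'
from h import *
o=[]
for k in ("0","9","11"):
  b=cv2.imread(f"pics/top{k}.png")[225:247,337:359];o.append(cv2.resize(b,(264,264),interpolation=cv2.INTER_NEAREST))
for k in ("0","9","11"):
  b=cv2.imread(f"pics/side{k}.png")[228:248,314:334];b=np.clip(b.astype(int)*2,0,255).astype(np.uint8);o.append(cv2.resize(b,(264,264),interpolation=cv2.INTER_NEAREST))
cv2.imwrite("pics/cmp11.png",np.vstack([np.hstack(o[:3]),np.hstack(o[3:])]))
E
```

```text
side pred tip [324.3 238.9]
top pred tip [347.4 234.9]
t 24.57 tcp [ 0.588  -0.075   0.2244] tilt x [ 4.e-04  2.e-04 -1.e+00] yaw_y -124.84 dp_cm(cur axes) [-1.01  0.04 -0.03] F [-1.9 -0.4  5.3] M [-0.16  0.5   0.06] w 0.0176 q7 -2.27
```

View pics/cmp11.png

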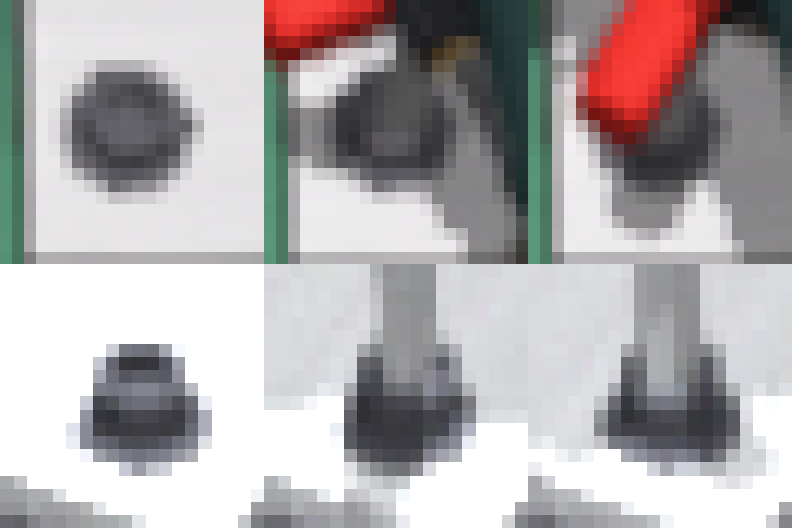

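View pics/t11.png

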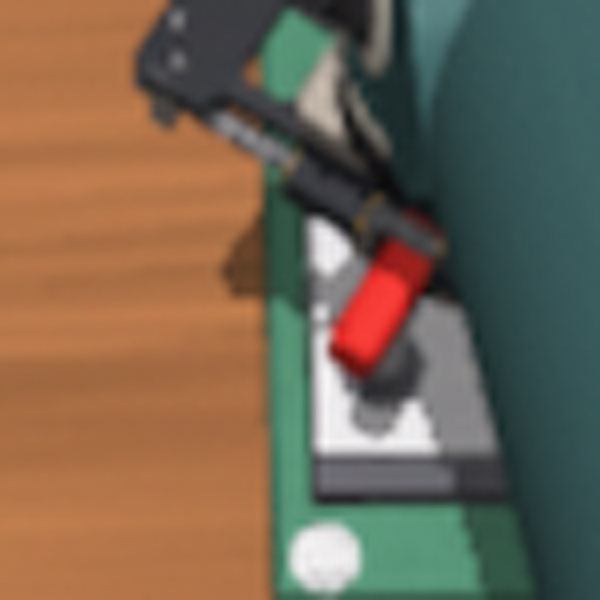

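Request:
apply_moves([
  [0,0,0],
  [0,0,0],
  [0,0,0],
  [0,0,0],
], roll=[5,5,5,0])

```text
clock: 24.9
tool_pos: [0.5881, -0.0748, 0.2244]
ee_rot: [[0.001, -0.766, -0.643], [0.0, -0.643, 0.766], [-1.0, -0.001, -0.0]]
wrist_force: [-0.8, -0.2, 5.3]
grip_width: 0.0181
```

```bash
python3 avg.py
```

```text
[-0.9   0.04  5.  ] [ 0.101  0.247 -0.036]
t 25.1 tcp [ 0.5881 -0.0748  0.2245] tilt x [ 8.e-04  4.e-04 -1.e+00] yaw_y -139.79 dp_cm(cur axes) [-0.    0.13  0.13] F [-0.7  0.2  5.6] M [ 0.15  0.21 -0.05] w 0.0182 q7 -2.51
```

Request:
apply_moves([
  [0,0,0],
  [0,0,0],
  [0,0,0],
  [0,0,0],
  [0,0,0],
], roll=[5,5,5,5,0])

```text
clock: 25.52
tool_pos: [0.5884, -0.0748, 0.2245]
ee_rot: [[0.001, -0.939, -0.343], [0.0, -0.343, 0.939], [-1.0, -0.001, -0.0]]
wrist_force: [0.5, 0.6, 3.6]
grip_width: 0.0176
```

```bash
python3 avg.py; python3 look.py 12
```

```text
[0.41 0.87 4.44] [ 0.37  -0.236  0.015]
t 25.72 tcp [ 0.5883 -0.0748  0.2245] tilt x [ 1.2e-03  5.0e-04 -1.0e+00] yaw_y -159.78 dp_cm(cur axes) [-0.    0.19  0.08] F [0.3 1.1 4.9] M [ 0.44 -0.26  0.01] w 0.018 q7 -2.83
side pred tip [324.2 238.9]
top pred tip [347.3 234.8]
t 25.82 tcp [ 0.5883 -0.0749  0.2245] tilt x [ 1.2e-03  5.0e-04 -1.0e+00] yaw_y -159.84 dp_cm(cur axes) [-1.    0.05 -0.05] F [0.6 1.  5. ] M [ 0.54 -0.41  0.01] w 0.0178 q7 -2.83
```

View pics/t12.png

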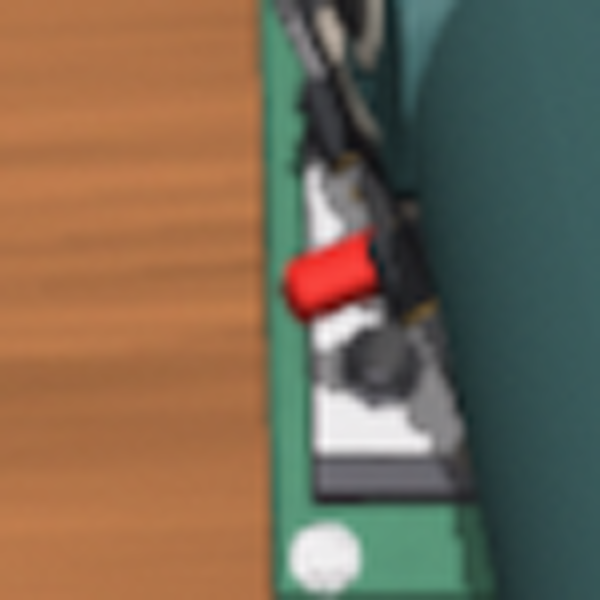

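Request:
apply_moves([
  [-0.08,0,0],
  [0,0,0],
  [0,0,0],
  [0,0,0],
  [0,0,0],
  [0,0,0],
], roll=[0,-6,-6,-6,-6,-6])

```text
clock: 26.32
tool_pos: [0.5877, -0.0751, 0.2245]
ee_rot: [[-0.0, -0.638, -0.77], [0.0, -0.77, 0.638], [-1.0, -0.0, 0.001]]
wrist_force: [1.1, -0.0, 1.2]
grip_width: 0.0179
```

```bash
python3 avg.py
```

```text
[1.73 1.17 0.93] [ 0.405 -0.526 -0.012]
t 26.52 tcp [ 0.5877 -0.0751  0.2246] tilt x [-4.e-04  5.e-04 -1.e+00] yaw_y -130.09 dp_cm(cur axes) [0.01 0.05 0.13] F [ 2.3  1.3 -0.1] M [ 0.48 -0.59 -0.05] w 0.0177 q7 -2.35
```

Request:
apply_moves([
  [0,0,0],
  [0,0,0],
  [0,0,0],
  [0,0,0],
], roll=[6,6,6,6])

```text
clock: 26.85
tool_pos: [0.588, -0.0749, 0.2246]
ee_rot: [[0.0, -0.902, -0.433], [0.0, -0.433, 0.902], [-1.0, -0.0, 0.0]]
wrist_force: [2.4, 1.4, -1.2]
grip_width: 0.0178
```

```bash
python3 avg.py
```

```text
[ 2.64  1.78 -2.27] [ 0.637 -1.047  0.002]
t 27.05 tcp [ 0.5879 -0.0748  0.2246] tilt x [-0.e+00  2.e-04 -1.e+00] yaw_y -153.81 dp_cm(cur axes) [0.01 0.14 0.08] F [ 2.5  2.4 -2.7] M [ 0.64 -1.1   0.03] w 0.018 q7 -2.74
```

Request:
apply_moves([
  [0,0,0],
  [0,0,0],
  [0,0,0],
], roll=[-6,-6,-6])

```text
clock: 27.3
tool_pos: [0.5876, -0.075, 0.2247]
ee_rot: [[-0.001, -0.714, -0.701], [0.0, -0.701, 0.714], [-1.0, 0.0, 0.001]]
wrist_force: [2.6, 0.9, -2.0]
grip_width: 0.0176
```

```bash
python3 q.py
```

```text
t 27.3 tcp [ 0.5876 -0.075   0.2247] tilt x [-7.e-04  2.e-04 -1.e+00] yaw_y -135.52 dp_cm(cur axes) [0.02 0.07 0.11] F [ 2.6  0.9 -2. ] M [ 0.57 -0.88 -0.01] w 0.0176 q7 -2.44
q7eff -1.209
```

Request:
apply_moves([
  [0,0,0],
  [0,0,0],
  [0,0,0],
], roll=[-6,-6,-6])

```text
clock: 27.55
tool_pos: [0.5874, -0.0753, 0.2247]
ee_rot: [[-0.001, -0.463, -0.887], [-0.0, -0.887, 0.463], [-1.0, 0.0, 0.001]]
wrist_force: [1.7, 0.7, -1.2]
grip_width: 0.0181
```

```bash
python3 q.py
```

```text
t 27.55 tcp [ 0.5874 -0.0753  0.2247] tilt x [-9.e-04 -1.e-04 -1.e+00] yaw_y -117.56 dp_cm(cur axes) [ 0.02 -0.    0.13] F [ 1.7  0.7 -1.2] M [ 0.35 -0.64 -0.14] w 0.0181 q7 -2.15
q7eff -1.107
```

Request:
apply_moves([
  [0,0,0],
  [0,0,0],
  [0,0,0],
], roll=[-6,-6,-6])

```text
clock: 27.8
tool_pos: [0.5873, -0.0757, 0.2247]
ee_rot: [[-0.001, -0.166, -0.986], [-0.001, -0.986, 0.166], [-1.0, 0.001, 0.001]]
wrist_force: [1.4, 0.6, -1.4]
grip_width: 0.0181
```

```bash
python3 q.py
```

```text
t 27.8 tcp [ 0.5873 -0.0757  0.2247] tilt x [-1.3e-03 -6.0e-04 -1.0e+00] yaw_y -99.57 dp_cm(cur axes) [ 0.02 -0.08  0.12] F [ 1.4  0.6 -1.4] M [ 0.2  -0.51 -0.1 ] w 0.0181 q7 -1.86
q7eff -1.1
```

Request:
apply_moves([
  [0,0,0],
  [0,0,0],
  [0,0,0],
], roll=[-6,-6,-6])

```text
clock: 28.05
tool_pos: [0.5873, -0.0761, 0.2247]
ee_rot: [[-0.001, 0.146, -0.989], [-0.001, -0.989, -0.146], [-1.0, 0.001, 0.001]]
wrist_force: [2.0, -0.6, -2.1]
grip_width: 0.0177
```

```bash
python3 q.py; python3 look.py 13
```

```text
t 28.05 tcp [ 0.5873 -0.0761  0.2247] tilt x [-0.0012 -0.0011 -1.    ] yaw_y -81.58 dp_cm(cur axes) [ 0.02 -0.16  0.08] F [ 2.  -0.6 -2.1] M [-0.07 -0.58 -0.07] w 0.0177 q7 -1.57
q7eff -1.091
side pred tip [324.7 238.7]
top pred tip [347.8 235.1]
t 28.15 tcp [ 0.5874 -0.0762  0.2247] tilt x [-1.2e-03 -8.0e-04 -1.0e+00] yaw_y -81.88 dp_cm(cur axes) [-0.98 -0.06 -0.07] F [ 1.4 -1.1 -0.6] M [-0.12 -0.52 -0.01] w 0.018 q7 -1.58
```

View pics/s13.png

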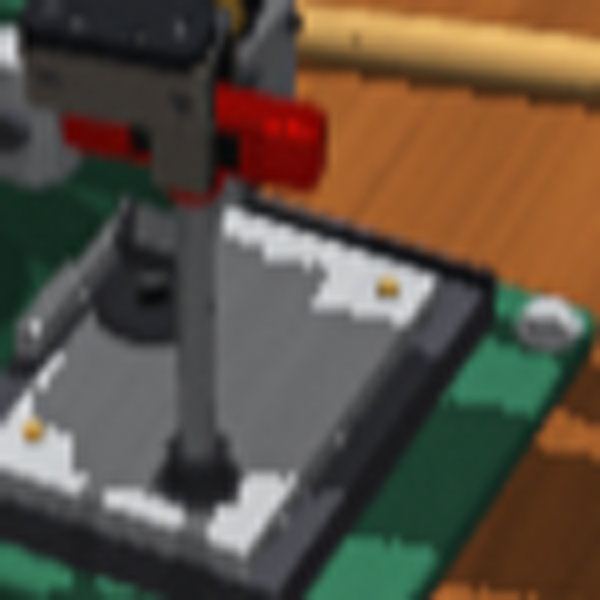

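View pics/t13.png

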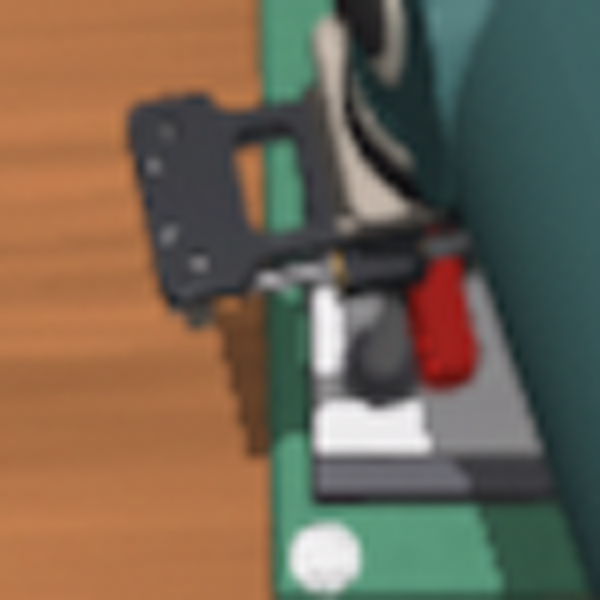

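```bash
python3 - <<'E'
from h import *
o=[]
for k in ("0","7","8","9","12","13"):
  b=cv2.imread(f"pics/top{k}.png",0)[227:244,338:356];b=np.clip(b.astype(int)*1.4,0,255).astype(np.uint8);o.append(cv2.resize(b,(252,238),interpolation=cv2.INTER_CUBIC))
cv2.imwrite("pics/cmp13.png",np.vstack([np.hstack(o[:3]),np.hstack(o[3:])]))
for k in ("9","12"): print(cv2.imread(f"pics/top{k}.png",0)[229:243,339:357])
E
```

```text
[[ 43  85 113 157 201 207 205 213 181  78  55  31  53  70  81  76  49  42]
 [143 200 206 221 233 219 184 168 124  80  68  47  79  88  69  67  61  43]
 [182 235 233 232 224 169  81  73  75  80  78  74 100 107  67  64  65  46]
 [183 237 234 219 160 105  57  68  78  81  84  82  96 113  93  61  60  47]
 [148 198 195 157  68  59  59  70  80  83  83  79  73 107 113  68  56  51]
 [107 136 130 101  56  55  62  72  81  83  82  72  61  86 114  95  60  61]
 [102 137 126  95  53  50  60  72  82  84  79  67  59  75 112 113  73  59]
 [101 138 126  94  52  46  67  89  92  94  83  58  56  84 120 129  97  58]
 [101 137 132 106  64  50  60  83  89  86  72  52  56  96 130 136 114  70]
 [150 184 136 117  83  86  74  61  64  63  61  53  68 107 133 133 127  95]
 [176 227 207 202 182 143 102  87  87  90  92  85  98 124 133 133 133 106]
 [174 235 234 234 229 214 172 110 124 145 146 139 124 133 133 131 132 109]
 [172 234 234 234 234 234 224 201 205 214 213 187 133 132 132 132 132 123]
 [172 235 236 235 235 235 235 235 234 234 233 224 179 133 134 133 134 134]]
[[ 85 113 154 198 222 225 205 192 141  65  35  43
[... 301 characters left out ...]
 69  96 102  77  56  44]
 [106 137 131 102  56  54  64  75  82  86  83  71  58  86 103  79  57  49]
 [102 137 127  96  53  49  61  73  83  86  78  66  59  73 102  95  56  47]
 [101 138 126  94  52  45  67  89  93  85  68  58  57  83 120 113  61  43]
 [101 138 132 106  64  53  64  83  89  77  56  51  55  95 130 126  91  42]
 [150 184 136 129 105  89  77  61  64  63  61  53  69 107 134 133 112  61]
 [176 226 207 207 189 141 102  87  87  90  80  67  97 124 133 133 125  91]
 [174 235 234 234 229 214 171 111 125 144 140 133 124 132 132 133 133 103]
 [172 234 234 234 234 234 224 200 205 214 213 188 133 133 132 133 132 107]
 [172 235 235 235 235 235 235 234 234 234 233 205 134 134 134 133 133 125]]
```

View pics/cmp13.png

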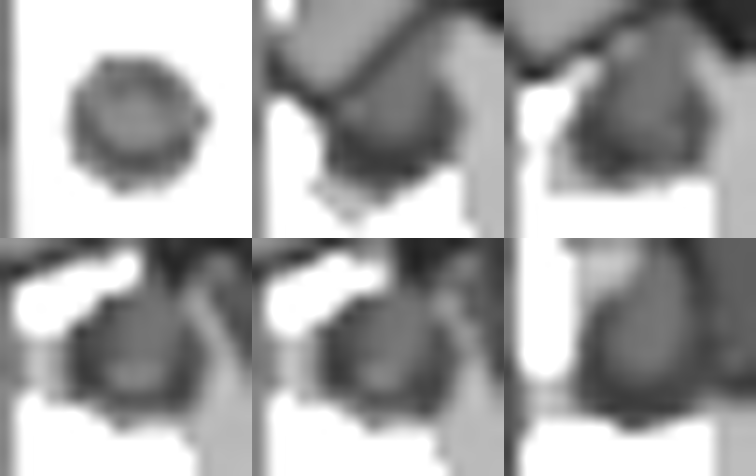

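Request:
apply_moves([
  [0,0,0],
  [0,0,0],
  [0,0,0],
], roll=[6,6,6])

```text
clock: 28.4
tool_pos: [0.5872, -0.076, 0.2246]
ee_rot: [[-0.001, -0.18, -0.984], [-0.001, -0.984, 0.18], [-1.0, 0.001, 0.001]]
wrist_force: [1.5, 0.4, -1.3]
grip_width: 0.0182
```

```bash
python3 q.py
```

```text
t 28.4 tcp [ 0.5872 -0.076   0.2246] tilt x [-1.5e-03 -6.0e-04 -1.0e+00] yaw_y -100.4 dp_cm(cur axes) [ 0.01 -0.11  0.11] F [ 1.5  0.4 -1.3] M [ 0.11 -0.53 -0.01] w 0.0182 q7 -1.87
q7eff 1.201
```

Request:
apply_moves([
  [0,0,0],
  [0,0,0],
], roll=[6,6])

```text
clock: 28.57
tool_pos: [0.5874, -0.0754, 0.2247]
ee_rot: [[-0.001, -0.38, -0.925], [-0.0, -0.925, 0.38], [-1.0, 0.001, 0.001]]
wrist_force: [1.9, -0.3, -2.3]
grip_width: 0.0175
```

```bash
python3 q.py
```

```text
t 28.57 tcp [ 0.5874 -0.0754  0.2247] tilt x [-1.e-03 -2.e-04 -1.e+00] yaw_y -112.36 dp_cm(cur axes) [ 0.02 -0.02  0.13] F [ 1.9 -0.3 -2.3] M [ 0.23 -0.61  0.09] w 0.0175 q7 -2.07
q7eff 1.105
```

Request:
apply_moves([
  [0,0,0],
  [0,0,0],
], roll=[6,6])

```text
clock: 28.73
tool_pos: [0.5875, -0.0752, 0.2247]
ee_rot: [[-0.001, -0.564, -0.826], [0.0, -0.826, 0.564], [-1.0, 0.0, 0.001]]
wrist_force: [1.9, 1.2, -3.0]
grip_width: 0.0173
```

```bash
python3 q.py
```

```text
t 28.73 tcp [ 0.5875 -0.0752  0.2247] tilt x [-7.e-04  0.e+00 -1.e+00] yaw_y -124.35 dp_cm(cur axes) [0.02 0.03 0.13] F [ 1.9  1.2 -3. ] M [ 0.34 -0.68  0.16] w 0.0173 q7 -2.26
q7eff 1.103
```

Request:
apply_moves([
  [0,0,0],
  [0,0,0],
], roll=[6,6])

```text
clock: 28.9
tool_pos: [0.5877, -0.0749, 0.2247]
ee_rot: [[-0.0, -0.723, -0.69], [0.0, -0.69, 0.723], [-1.0, 0.0, 0.0]]
wrist_force: [2.4, 0.9, -2.5]
grip_width: 0.0182
```

```bash
python3 q.py
```

```text
t 28.9 tcp [ 0.5877 -0.0749  0.2247] tilt x [-4.e-04  3.e-04 -1.e+00] yaw_y -136.34 dp_cm(cur axes) [0.02 0.08 0.11] F [ 2.4  0.9 -2.5] M [ 0.37 -0.83  0.09] w 0.0182 q7 -2.45
q7eff 1.105
```

Request:
apply_moves([
  [0,0,0],
  [0,0,0],
], roll=[6,6])

```text
clock: 29.07
tool_pos: [0.5878, -0.0748, 0.2247]
ee_rot: [[0.0, -0.851, -0.525], [0.0, -0.525, 0.851], [-1.0, -0.0, 0.0]]
wrist_force: [2.4, 0.9, -2.3]
grip_width: 0.0178
```

```bash
python3 q.py
```

```text
t 29.07 tcp [ 0.5878 -0.0748  0.2247] tilt x [ 0.e+00  5.e-04 -1.e+00] yaw_y -148.34 dp_cm(cur axes) [0.02 0.12 0.09] F [ 2.4  0.9 -2.3] M [ 0.45 -1.    0.04] w 0.0178 q7 -2.65
q7eff 1.107
```

Request:
apply_moves([
  [0,0,0],
  [0,0,0],
], roll=[6,6])

```text
clock: 29.23
tool_pos: [0.588, -0.0747, 0.2247]
ee_rot: [[0.0, -0.942, -0.337], [0.001, -0.337, 0.942], [-1.0, -0.001, 0.0]]
wrist_force: [2.7, 1.1, -4.1]
grip_width: 0.0175
```

```bash
python3 q.py
```

```text
t 29.23 tcp [ 0.588  -0.0747  0.2247] tilt x [ 4.e-04  6.e-04 -1.e+00] yaw_y -160.33 dp_cm(cur axes) [0.02 0.16 0.06] F [ 2.7  1.1 -4.1] M [ 0.5  -1.2   0.13] w 0.0175 q7 -2.84
q7eff 1.108
```

Request:
apply_moves([
  [0,0,0],
  [-0.5,0,0],
  [-0.5,0,0],
  [-0.5,0,0],
  [0,0,0],
  [0,0,0],
  [0,0,0],
  [0,0,0],
], roll=[-7,0,0,0,-7,-7,-7,-7])

```text
clock: 29.9
tool_pos: [0.5869, -0.0757, 0.2404]
ee_rot: [[-0.002, -0.57, -0.822], [-0.001, -0.822, 0.57], [-1.0, 0.002, 0.001]]
wrist_force: [0.3, 0.3, -1.5]
grip_width: 0.0178
```

Request:
apply_moves([
  [0,0,0],
  [0,0,0],
  [0,0,0],
  [0,0,0],
  [0,0,0],
  [0,0,0],
  [0,0,0],
  [0,0,0],
], roll=[-7,-7,-7,-7,-7,-7,-7,-7])

```text
clock: 30.57
tool_pos: [0.5869, -0.076, 0.2404]
ee_rot: [[-0.002, 0.362, -0.932], [-0.001, -0.932, -0.362], [-1.0, 0.0, 0.002]]
wrist_force: [-1.1, 0.3, -2.0]
grip_width: 0.0181
```

Request:
apply_moves([
  [0,0,0],
  [0,0,0],
  [0,0,0],
  [0,0,0],
  [0,0,0],
  [0,0,0],
  [0,0,0],
], roll=[-7,-7,-7,-7,-7,-1,0])

```text
clock: 31.15
tool_pos: [0.5872, -0.0759, 0.2401]
ee_rot: [[-0.001, 0.837, -0.547], [-0.001, -0.547, -0.837], [-1.0, -0.001, 0.001]]
wrist_force: [-0.1, 0.1, -1.9]
grip_width: 0.0173
```

```bash
python3 - <<'E'
from h import *
goto([.5873,-.0774,.2345])
cv2.imwrite("pics/side14.png",r.snapshot("side")[:,:,::-1])
p=cv2.imread("pics/side14.png")[215:250,307:342];cv2.imwrite("pics/s14.png",cv2.resize(p,None,fx=14,fy=14,interpolation=cv2.INTER_NEAREST))
E
```

```text
t 31.15 tcp [ 0.5872 -0.0759  0.2401] tilt x [-1.4e-03 -6.0e-04 -1.0e+00] yaw_y -33.18 dp_cm(cur axes) [0.56 0.09 0.12] F [-0.1  0.1 -1.9] M [-0.07 -0.04  0.02] w 0.0173 q7 -0.79
```

View pics/s14.png

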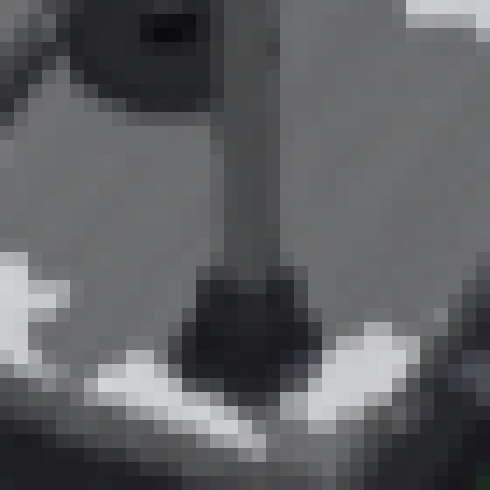

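Request:
apply_moves([
  [0.3,0.09,0.12],
  [0.3,0,0],
  [0.1,0,0],
  [0.1,0,0],
  [0.1,0,0],
], roll=[0,0,0,0,0])

```text
clock: 31.62
tool_pos: [0.588, -0.0767, 0.2312]
ee_rot: [[0.0, 0.839, -0.544], [-0.0, -0.544, -0.839], [-1.0, 0.0, 0.0]]
wrist_force: [-1.1, 0.4, 2.4]
grip_width: 0.0174
```

```bash
python3 q.py
```

```text
t 31.62 tcp [ 0.588  -0.0767  0.2312] tilt x [ 1.e-04 -4.e-04 -1.e+00] yaw_y -32.96 dp_cm(cur axes) [ 0.67 -0.25 -0.08] F [-1.1  0.4  2.4] M [-0.14  0.18  0.02] w 0.0174 q7 -0.79
q7eff -0.002
```

Request:
apply_moves([
  [0.1,0,0],
  [0,0,0],
  [0,0,0],
], roll=[0,4,0])

```text
clock: 31.87
tool_pos: [0.5881, -0.0771, 0.2301]
ee_rot: [[0.0, 0.798, -0.603], [-0.001, -0.603, -0.798], [-1.0, 0.001, 0.0]]
wrist_force: [0.5, -0.5, -1.5]
grip_width: 0.0176
```

```bash
python3 q.py
```

```text
t 31.87 tcp [ 0.5881 -0.0771  0.2301] tilt x [ 4.e-04 -8.e-04 -1.e+00] yaw_y -37.06 dp_cm(cur axes) [ 0.56 -0.29 -0.09] F [ 0.5 -0.5 -1.5] M [-0.38 -0.24 -0.01] w 0.0176 q7 -0.86
q7eff -0.563
```

Request:
apply_moves([
  [0,0,0],
  [0,0,0],
], roll=[4,0])

```text
clock: 32.03
tool_pos: [0.588, -0.0771, 0.23]
ee_rot: [[0.0, 0.755, -0.656], [-0.001, -0.656, -0.755], [-1.0, 0.001, 0.0]]
wrist_force: [0.9, -1.0, -2.8]
grip_width: 0.0177
```

```bash
python3 q.py
```

```text
t 32.03 tcp [ 0.588  -0.0771  0.23  ] tilt x [ 2.e-04 -7.e-04 -1.e+00] yaw_y -40.97 dp_cm(cur axes) [ 0.55 -0.28 -0.07] F [ 0.9 -1.  -2.8] M [-0.4  -0.28  0.02] w 0.0177 q7 -0.92
q7eff -0.578
```

Request:
apply_moves([
  [0.2,0,0],
  [0.2,0,0],
  [0.15,0,0],
  [0.05,0,0],
  [0,0,0],
  [0,0,0],
  [0,0,0],
], roll=[0,0,0,0,5,5,5])

```text
clock: 32.62
tool_pos: [0.5882, -0.0767, 0.2251]
ee_rot: [[0.001, 0.558, -0.83], [-0.001, -0.83, -0.558], [-1.0, 0.001, -0.0]]
wrist_force: [-1.8, -0.8, 6.0]
grip_width: 0.0177
```

```bash
python3 q.py
```

```text
t 32.62 tcp [ 0.5882 -0.0767  0.2251] tilt x [ 7.e-04 -5.e-04 -1.e+00] yaw_y -56.08 dp_cm(cur axes) [ 0.06 -0.27  0.05] F [-1.8 -0.8  6. ] M [-0.4   0.62  0.05] w 0.0177 q7 -1.16
q7eff 0.895
```

Request:
apply_moves([
  [0,0,0],
  [0,0,0],
  [0,0,0],
], roll=[5,5,5])

```text
clock: 32.87
tool_pos: [0.588, -0.0764, 0.2248]
ee_rot: [[0.0, 0.325, -0.946], [-0.0, -0.946, -0.325], [-1.0, 0.0, -0.0]]
wrist_force: [-1.0, -0.2, 4.1]
grip_width: 0.0177
```

```bash
python3 q.py
```

```text
t 32.87 tcp [ 0.588  -0.0764  0.2248] tilt x [ 3.e-04 -2.e-04 -1.e+00] yaw_y -71.06 dp_cm(cur axes) [ 0.03 -0.22  0.1 ] F [-1.  -0.2  4.1] M [-0.3   0.53  0.16] w 0.0177 q7 -1.4
q7eff 0.844
```

Request:
apply_moves([
  [0,0,0],
  [0,0,0],
  [0,0,0],
], roll=[5,5,5])

```text
clock: 33.12
tool_pos: [0.5879, -0.0762, 0.2245]
ee_rot: [[-0.0, 0.069, -0.998], [0.0, -0.998, -0.069], [-1.0, -0.0, 0.0]]
wrist_force: [-2.0, 0.9, 3.8]
grip_width: 0.0177
```

```bash
python3 q.py
```

```text
t 33.12 tcp [ 0.5879 -0.0762  0.2245] tilt x [-0.e+00  3.e-04 -1.e+00] yaw_y -86.07 dp_cm(cur axes) [-0.   -0.16  0.15] F [-2.   0.9  3.8] M [-0.07  0.45  0.05] w 0.0177 q7 -1.64
q7eff 0.957
```

Request:
apply_moves([
  [0,0,0],
  [0,0,0],
  [0,0,0],
], roll=[5,5,5])

```text
clock: 33.37
tool_pos: [0.588, -0.0759, 0.2245]
ee_rot: [[0.0, -0.192, -0.981], [0.001, -0.981, 0.192], [-1.0, -0.001, -0.0]]
wrist_force: [-0.2, 0.8, 3.0]
grip_width: 0.0181
```

```bash
python3 q.py
```

```text
t 33.37 tcp [ 0.588  -0.0759  0.2245] tilt x [ 3.e-04  8.e-04 -1.e+00] yaw_y -101.07 dp_cm(cur axes) [-0.   -0.08  0.19] F [-0.2  0.8  3. ] M [ 0.08  0.3  -0.02] w 0.0181 q7 -1.88
q7eff 0.996
```

Request:
apply_moves([
  [0,0,0],
  [0,0,0],
  [0,0,0],
], roll=[5,5,5])

```text
clock: 33.62
tool_pos: [0.5879, -0.0756, 0.2245]
ee_rot: [[0.0, -0.439, -0.898], [0.001, -0.898, 0.439], [-1.0, -0.001, 0.0]]
wrist_force: [-0.6, 1.2, 3.9]
grip_width: 0.0181
```

```bash
python3 q.py
```

```text
t 33.62 tcp [ 0.5879 -0.0756  0.2245] tilt x [ 1.0e-04  1.1e-03 -1.0e+00] yaw_y -116.05 dp_cm(cur axes) [-0.   -0.01  0.19] F [-0.6  1.2  3.9] M [0.3  0.38 0.08] w 0.0181 q7 -2.12
q7eff 0.895
```

Request:
apply_moves([
  [0,0,0],
  [0,0,0],
  [0,0,0],
], roll=[5,5,5])

```text
clock: 33.87
tool_pos: [0.5881, -0.0753, 0.2245]
ee_rot: [[0.0, -0.656, -0.754], [0.001, -0.754, 0.656], [-1.0, -0.001, 0.001]]
wrist_force: [-0.3, 0.8, 3.2]
grip_width: 0.018
```

```bash
python3 q.py; python3 look.py 15
```

```text
t 33.87 tcp [ 0.5881 -0.0753  0.2245] tilt x [ 4.0e-04  1.4e-03 -1.0e+00] yaw_y -131.02 dp_cm(cur axes) [-0.    0.07  0.18] F [-0.3  0.8  3.2] M [0.41 0.29 0.13] w 0.018 q7 -2.36
q7eff 0.849
side pred tip [324.3 238.8]
top pred tip [347.5 234.9]
t 33.97 tcp [ 0.5881 -0.0754  0.2245] tilt x [ 5.0e-04  1.1e-03 -1.0e+00] yaw_y -130.83 dp_cm(cur axes) [-1.    0.01  0.  ] F [-0.4  0.9  4.1] M [0.49 0.37 0.05] w 0.0179 q7 -2.36
```

View pics/s15.png

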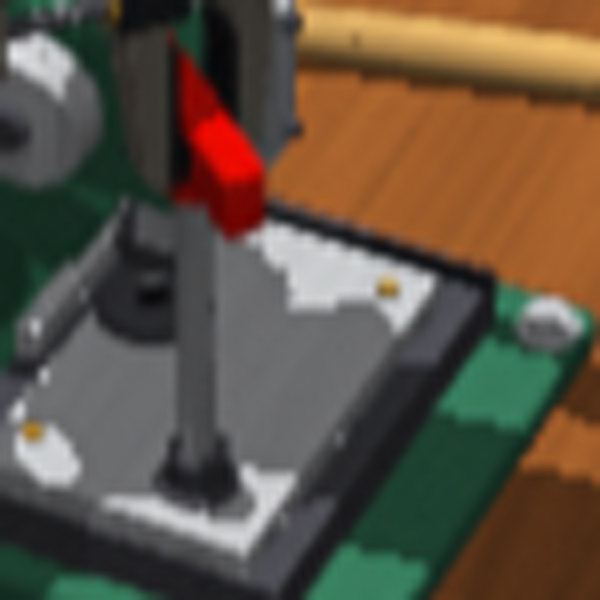

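View pics/t15.png

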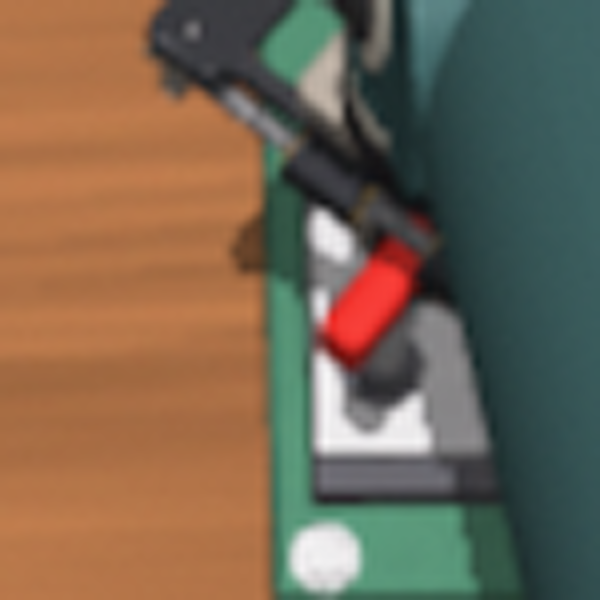

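```bash
cat > avg2.py <<'E'
from h import *
M=[];Q=[]
for i in range(5):
    r.snapshot("side");s=r.sense();M.append(s['moment'][2]);Q.append(s['joint_efforts'][6])
print(np.mean(M).round(3),np.round(Q,3));goto([.5863,-.0747,.2245])
E
python3 avg2.py
```

```text
0.008 [-0.23  -0.059 -0.012  0.025 -0.006]
t 34.22 tcp [ 0.5882 -0.0757  0.2245] tilt x [ 6.0e-04  1.3e-03 -1.0e+00] yaw_y -130.8 dp_cm(cur axes) [-0.    0.05  0.2 ] F [-1.1  1.5  5.5] M [1.01 0.36 0.04] w 0.0179 q7 -2.35
```

Request:
apply_moves([
  [0,0,0],
  [0,0,0],
  [0,0,0],
  [0,0,0],
], roll=[-5,-5,-5,-5])

```text
clock: 34.55
tool_pos: [0.588, -0.076, 0.2245]
ee_rot: [[0.0, -0.352, -0.936], [0.001, -0.936, 0.352], [-1.0, -0.001, 0.0]]
wrist_force: [-0.8, 1.8, 5.4]
grip_width: 0.0178
```

```bash
python3 avg2.py
```

```text
0.008 [0.18  0.58  0.16  0.041 0.017]
t 34.8 tcp [ 0.588  -0.076   0.2244] tilt x [ 2.0e-04  1.2e-03 -1.0e+00] yaw_y -110.83 dp_cm(cur axes) [-0.01 -0.06  0.2 ] F [-0.7  2.2  5.7] M [0.78 0.57 0.06] w 0.0175 q7 -2.03
```

Request:
apply_moves([
  [0,0,0],
  [0,0,0],
  [0,0,0],
], roll=[5,5,5])

```text
clock: 35.05
tool_pos: [0.5881, -0.0758, 0.2245]
ee_rot: [[0.001, -0.588, -0.809], [0.001, -0.809, 0.588], [-1.0, -0.001, 0.0]]
wrist_force: [-0.7, 1.7, 5.0]
grip_width: 0.018
```

```bash
python3 avg2.py
```

```text
0.01 [-0.182 -0.585 -0.164 -0.045 -0.021]
t 35.3 tcp [ 0.5881 -0.0757  0.2245] tilt x [ 5.0e-04  1.2e-03 -1.0e+00] yaw_y -125.81 dp_cm(cur axes) [-0.    0.02  0.21] F [-1.   2.8  5.4] M [ 0.89  0.43 -0.05] w 0.0178 q7 -2.27
```

```bash
python3 look.py 16; python3 - <<'E'
from h import *
for k,y in (("5",-111.8),("6",-123.8),("7",-135.8),("8",-147.8),("9",-159.8),("11",-124.8),("12",-159.8),("15",-130.9),("16",-125.8)):
  p=cv2.imread(f"pics/top{k}.png").astype(int)[205:250,330:370];m=(p[:,:,2]>190)&(p[:,:,1]<90)
  v,u=np.nonzero(m);X=np.array([atz("top",a+330,b+205,.257)[:2] for a,b in zip(u,v)]);X-=X.mean(0);w,V=np.linalg.eigh(X.T@X);a=np.degrees(np.arctan2(V[1,1],V[0,1]))%180
  p=cv2.imread(f"pics/side{k}.png").astype(int)[170:230,300:350];m=(p[:,:,2]>200)&(p[:,:,1]<60);vs,us=np.nonzero(m)
  print(k,y,len(u),a.round(1),"exp",90+y+180,"brightcent top",(u.mean()+330).round(2),(v.mean()+205).round(2),"side",(us.mean()+300).round(2),(vs.mean()+170).round(2))
E
```

```text
side pred tip [324.4 238.7]
top pred tip [347.6 234.9]
t 35.4 tcp [ 0.5881 -0.0757  0.2245] tilt x [ 5.0e-04  1.3e-03 -1.0e+00] yaw_y -125.81 dp_cm(cur axes) [-1.   -0.01  0.02] F [-1.   2.   4.4] M [ 0.93  0.42 -0.  ] w 0.018 q7 -2.27
5 -111.8 55 163.6 exp 158.2 brightcent top 348.75 230.51 side 331.85 197.09
6 -123.8 62 148.8 exp 146.2 brightcent top 346.76 228.94 side 329.33 197.81
7 -135.8 69 136.2 exp 134.2 brightcent top 344.88 227.12 side 327.1 198.18
8 -147.8 63 125.4 exp 122.19999999999999 brightcent top 342.89 225.59 side 325.07 198.56
9 -159.8 54 114.7 exp 110.19999999999999 brightcent top 341.28 223.63 side 322.85 198.6
11 -124.8 61 148.6 exp 145.2 brightcent top 346.13 228.7 side 328.81 197.89
12 -159.8 57 117.5 exp 110.19999999999999 brightcent top 340.81 223.39 side 322.5 198.8
15 -130.9 67 138.9 exp 139.1 brightcent top 345.39 227.66 side 327.83 197.92
16 -125.8 61 142.8 exp 144.2 brightcent top 346.33 228.36 side 328.92 197.78
```

The torque readings repeat every 60° during the fast turn. That fits the screw being at its stop with the key camming against it. I'll back off gently inside the hex play, lift out and carry the key to the stand.

Request:
apply_moves([
  [0,0,0],
  [0,0,0],
  [0,0,0],
  [0,0,0],
  [0,0,0],
  [0,0,0],
  [0,0,0],
], roll=[6,-4,-4,-4,-4,-4,-3])

```text
clock: 35.98
tool_pos: [0.588, -0.076, 0.2244]
ee_rot: [[0.0, -0.32, -0.947], [0.001, -0.947, 0.32], [-1.0, -0.001, 0.0]]
wrist_force: [-0.7, 2.0, 6.8]
grip_width: 0.0179
```

```bash
python3 avg2.py
```

```text
-0.063 [0.186 0.387 0.127 0.054 0.039]
t 36.23 tcp [ 0.588  -0.076   0.2244] tilt x [ 1.0e-04  1.1e-03 -1.0e+00] yaw_y -108.84 dp_cm(cur axes) [-0.01 -0.07  0.2 ] F [-1.4  1.7  6.2] M [ 0.76  0.53 -0.08] w 0.0175 q7 -2.0
```

Request:
apply_moves([
  [-0.3,0,0],
  [-0.4,0,0],
  [-0.4,0,0],
  [-1,0,0],
  [-3,0,0],
  [-3,0,0],
  [0,0,0],
], roll=[0,0,0,0,0,0,0])

```text
clock: 36.82
tool_pos: [0.5918, -0.0774, 0.3141]
ee_rot: [[0.013, -0.325, -0.946], [-0.003, -0.946, 0.325], [-1.0, -0.001, -0.014]]
wrist_force: [0.9, 0.4, -0.9]
grip_width: 0.0176
```

```bash
python3 -c "
from h import *
goto([.5356,.2203,.300])"; python3 look.py 17
```

```text
t 36.82 tcp [ 0.5918 -0.0774  0.3141] tilt x [ 0.0134 -0.0035 -0.9999] yaw_y -108.95 dp_cm(cur axes) [  1.23 -26.33  15.  ] F [ 0.9  0.4 -0.9] M [ 0.02 -0.2   0.  ] w 0.0176 q7 -1.97
side pred tip [323.  215.8]
top pred tip [350.6 226. ]
t 36.92 tcp [ 0.5891 -0.0774  0.3086] tilt x [ 0.0054 -0.0024 -1.    ] yaw_y -108.96 dp_cm(cur axes) [ 7.4  -0.15  0.21] F [ 0.4  0.5 -2.6] M [-0.01  0.02  0.03] w 0.0178 q7 -1.97
```

View pics/s17.png

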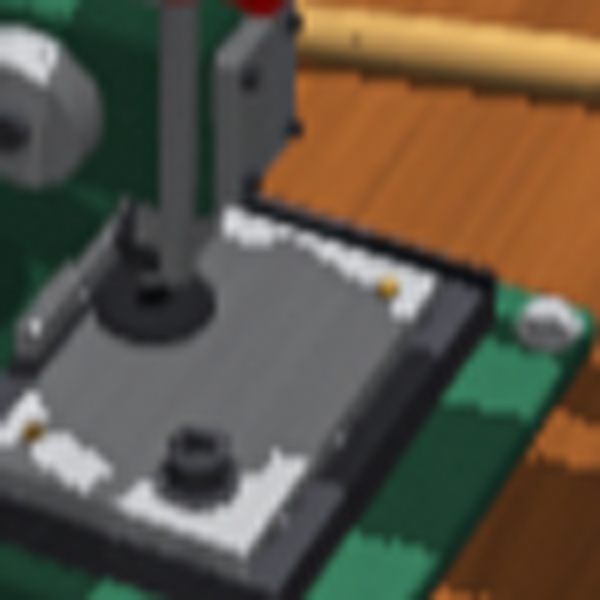

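Request:
apply_moves([
  [1,0,0],
  [1,0,0],
  [1,0,0],
  [1,0,0],
  [1,0,0],
  [1,0,0],
  [0.6,0,0],
  [0.3,0,0],
], roll=[-7,-7,-7,-7,-7,-7,-7,-7])

```text
clock: 37.58
tool_pos: [0.5867, -0.0774, 0.2345]
ee_rot: [[-0.003, 0.607, -0.794], [-0.001, -0.794, -0.607], [-1.0, -0.001, 0.003]]
wrist_force: [-0.3, -0.2, -2.0]
grip_width: 0.018
```

Request:
apply_moves([
  [0,0,0],
  [0,0,0],
  [0,0,0],
], roll=[-4,0,0])

```text
clock: 37.83
tool_pos: [0.5875, -0.0772, 0.2357]
ee_rot: [[-0.001, 0.655, -0.756], [-0.0, -0.756, -0.655], [-1.0, -0.0, 0.001]]
wrist_force: [0.0, -0.8, -1.5]
grip_width: 0.0175
```

```bash
python3 -c "
from h import *
goto([.588,-.0768,.234])"
```

```text
t 37.83 tcp [ 0.5875 -0.0772  0.2357] tilt x [-1.e-03 -3.e-04 -1.e+00] yaw_y -49.09 dp_cm(cur axes) [ 0.17 -0.   -0.06] F [ 0.  -0.8 -1.5] M [ 0.07 -0.06 -0.02] w 0.0175 q7 -1.03
```

Request:
apply_moves([
  [0.2,0,-0.06],
  [0.2,0,0],
  [0.2,0,0],
  [0,0,0],
], roll=[0,0,0,0])

```text
clock: 38.17
tool_pos: [0.5884, -0.0767, 0.2311]
ee_rot: [[0.0, 0.656, -0.755], [-0.002, -0.755, -0.656], [-1.0, 0.001, 0.001]]
wrist_force: [-2.4, -1.9, 5.3]
grip_width: 0.0179
```

```bash
python3 q.py
```

```text
t 38.17 tcp [ 0.5884 -0.0767  0.2311] tilt x [ 1.0e-04 -1.7e-03 -1.0e+00] yaw_y -48.98 dp_cm(cur axes) [ 0.66 -0.29  0.02] F [-2.4 -1.9  5.3] M [-0.51  0.78  0.  ] w 0.0179 q7 -1.04
q7eff -0.02
```

Request:
apply_moves([
  [0,0,0.06],
  [0,0,0],
], roll=[0,0])

```text
clock: 38.33
tool_pos: [0.5882, -0.077, 0.2311]
ee_rot: [[0.001, 0.656, -0.754], [-0.001, -0.754, -0.656], [-1.0, 0.001, 0.0]]
wrist_force: [-2.6, -1.0, 4.8]
grip_width: 0.0178
```

```bash
python3 q.py
```

```text
t 38.33 tcp [ 0.5882 -0.077   0.2311] tilt x [ 8.0e-04 -1.2e-03 -1.0e+00] yaw_y -48.98 dp_cm(cur axes) [ 0.66 -0.29 -0.01] F [-2.6 -1.   4.8] M [-0.28  0.59  0.03] w 0.0178 q7 -1.03
q7eff -0.006
```

Request:
apply_moves([
  [0,0,0],
  [0,0,0],
], roll=[4,0])

```text
clock: 38.5
tool_pos: [0.5879, -0.0768, 0.231]
ee_rot: [[0.0, 0.6, -0.8], [-0.001, -0.8, -0.6], [-1.0, 0.001, 0.0]]
wrist_force: [-3.1, -0.8, 4.8]
grip_width: 0.0179
```

```bash
python3 q.py
```

```text
t 38.5 tcp [ 0.5879 -0.0768  0.231 ] tilt x [ 3.e-04 -1.e-03 -1.e+00] yaw_y -53.13 dp_cm(cur axes) [ 0.65 -0.26  0.  ] F [-3.1 -0.8  4.8] M [-0.23  0.81  0.04] w 0.0179 q7 -1.1
q7eff -0.542
```

Request:
apply_moves([
  [0,0,0],
  [0,0,0],
], roll=[4,0])

```text
clock: 38.67
tool_pos: [0.5878, -0.0766, 0.231]
ee_rot: [[-0.0, 0.543, -0.84], [-0.001, -0.84, -0.543], [-1.0, 0.001, 0.001]]
wrist_force: [-2.2, 0.2, 4.1]
grip_width: 0.0178
```

```bash
python3 q.py
```

```text
t 38.67 tcp [ 0.5878 -0.0766  0.231 ] tilt x [-1.e-04 -9.e-04 -1.e+00] yaw_y -57.12 dp_cm(cur axes) [ 0.65 -0.24  0.02] F [-2.2  0.2  4.1] M [-0.12  0.88  0.07] w 0.0178 q7 -1.16
q7eff -0.545
```

Request:
apply_moves([
  [0,-0.04,0.07],
  [0,0,0],
], roll=[0,0])

```text
clock: 38.83
tool_pos: [0.5874, -0.0767, 0.231]
ee_rot: [[0.001, 0.545, -0.838], [-0.001, -0.838, -0.545], [-1.0, 0.001, -0.0]]
wrist_force: [-1.4, -0.5, 5.8]
grip_width: 0.018
```

```bash
python3 q.py
```

```text
t 38.83 tcp [ 0.5874 -0.0767  0.231 ] tilt x [ 1.e-03 -9.e-04 -1.e+00] yaw_y -56.96 dp_cm(cur axes) [ 0.65 -0.23 -0.02] F [-1.4 -0.5  5.8] M [-0.22  0.6   0.03] w 0.018 q7 -1.16
q7eff -0.018
```

Request:
apply_moves([
  [0,0,0],
  [0,0,0],
], roll=[4,0])

```text
clock: 39.0
tool_pos: [0.5873, -0.0767, 0.2309]
ee_rot: [[0.001, 0.483, -0.876], [-0.001, -0.876, -0.483], [-1.0, 0.001, -0.0]]
wrist_force: [-2.5, 0.1, 6.1]
grip_width: 0.0179
```

```bash
python3 q.py
```

```text
t 39.0 tcp [ 0.5873 -0.0767  0.2309] tilt x [ 6.e-04 -5.e-04 -1.e+00] yaw_y -61.12 dp_cm(cur axes) [ 0.64 -0.22 -0.01] F [-2.5  0.1  6.1] M [-0.1   0.66  0.08] w 0.0179 q7 -1.23
q7eff -0.541
```

Request:
apply_moves([
  [-0.4,0,0],
  [-0.1,0,0],
  [0,0,0],
  [0,0,0],
  [0.2,0,0],
  [0.2,0,0],
  [0.1,0,0],
  [0.1,0,0],
], roll=[0,-6,-7,-6,0,0,0,0])

```text
clock: 39.67
tool_pos: [0.5879, -0.077, 0.2307]
ee_rot: [[0.002, 0.742, -0.671], [-0.001, -0.671, -0.742], [-1.0, 0.002, -0.0]]
wrist_force: [-2.2, -0.9, 13.9]
grip_width: 0.0175
```

```bash
python3 q.py
```

```text
t 39.67 tcp [ 0.5879 -0.077   0.2307] tilt x [ 0.0018 -0.0011 -1.    ] yaw_y -42.13 dp_cm(cur axes) [ 0.62 -0.27 -0.07] F [-2.2 -0.9 13.9] M [-0.31  0.97 -0.02] w 0.0175 q7 -0.93
q7eff -0.014
```

Request:
apply_moves([
  [-0.1,-0.06,0.05],
  [0,0,0],
], roll=[0,0])

```text
clock: 39.83
tool_pos: [0.5872, -0.0771, 0.231]
ee_rot: [[0.002, 0.742, -0.67], [-0.001, -0.67, -0.742], [-1.0, 0.002, -0.001]]
wrist_force: [0.1, -0.9, 5.5]
grip_width: 0.0179
```

```bash
python3 q.py
```

```text
t 39.83 tcp [ 0.5872 -0.0771  0.231 ] tilt x [ 0.0023 -0.001  -1.    ] yaw_y -42.09 dp_cm(cur axes) [ 0.65 -0.22 -0.12] F [ 0.1 -0.9  5.5] M [-0.43 -0.03 -0.  ] w 0.0179 q7 -0.92
q7eff 0.003
```

Request:
apply_moves([
  [0,0,0],
  [0,0,0],
], roll=[-4,0])

```text
clock: 40.0
tool_pos: [0.5874, -0.0771, 0.231]
ee_rot: [[0.003, 0.789, -0.615], [-0.001, -0.615, -0.789], [-1.0, 0.003, -0.001]]
wrist_force: [0.8, -1.9, 5.5]
grip_width: 0.0176
```

```bash
python3 q.py
```

```text
t 40.0 tcp [ 0.5874 -0.0771  0.231 ] tilt x [ 0.0027 -0.001  -1.    ] yaw_y -37.93 dp_cm(cur axes) [ 0.64 -0.24 -0.12] F [ 0.8 -1.9  5.5] M [-0.69 -0.3  -0.01] w 0.0176 q7 -0.86
q7eff 0.59
```

Request:
apply_moves([
  [0,0.04,0.05],
  [0,0,0],
], roll=[-4,-3])

```text
clock: 40.17
tool_pos: [0.5876, -0.0777, 0.2309]
ee_rot: [[0.003, 0.858, -0.514], [-0.001, -0.514, -0.858], [-1.0, 0.003, -0.001]]
wrist_force: [1.9, -1.8, 4.6]
grip_width: 0.0181
```

```bash
python3 q.py
```

```text
t 40.17 tcp [ 0.5876 -0.0777  0.2309] tilt x [ 3.2e-03 -7.0e-04 -1.0e+00] yaw_y -30.94 dp_cm(cur axes) [ 0.64 -0.27 -0.19] F [ 1.9 -1.8  4.6] M [-0.56 -0.58 -0.02] w 0.0181 q7 -0.75
q7eff -0.471
```

Request:
apply_moves([
  [0,0,0],
  [0,0,0],
], roll=[-4,-4])

```text
clock: 40.33
tool_pos: [0.5878, -0.0777, 0.2309]
ee_rot: [[0.004, 0.921, -0.389], [-0.001, -0.389, -0.921], [-1.0, 0.004, -0.001]]
wrist_force: [1.2, -1.3, 3.7]
grip_width: 0.0176
```

```bash
python3 q.py
```

```text
t 40.33 tcp [ 0.5878 -0.0777  0.2309] tilt x [ 3.5e-03 -8.0e-04 -1.0e+00] yaw_y -22.92 dp_cm(cur axes) [ 0.64 -0.26 -0.22] F [ 1.2 -1.3  3.7] M [-0.59 -0.73 -0.04] w 0.0176 q7 -0.62
q7eff -0.774
```

Request:
apply_moves([
  [0,0,0],
  [0,0,0],
  [0,0,0],
], roll=[-4,-4,0])

```text
clock: 40.58
tool_pos: [0.5874, -0.0781, 0.23]
ee_rot: [[0.003, 0.966, -0.259], [-0.0, -0.259, -0.966], [-1.0, 0.003, -0.0]]
wrist_force: [3.4, -1.3, -1.1]
grip_width: 0.0179
```

```bash
python3 q.py
```

```text
t 40.58 tcp [ 0.5874 -0.0781  0.23  ] tilt x [ 2.5e-03 -5.0e-04 -1.0e+00] yaw_y -15.0 dp_cm(cur axes) [ 0.55 -0.2  -0.3 ] F [ 3.4 -1.3 -1.1] M [-0.89 -1.2  -0.06] w 0.0179 q7 -0.5
q7eff 0.662
```

Request:
apply_moves([
  [0,0,0],
  [0,0,0],
  [0,0,0],
], roll=[-4,-4,0])

```text
clock: 40.83
tool_pos: [0.5876, -0.078, 0.23]
ee_rot: [[0.003, 0.992, -0.123], [-0.0, -0.123, -0.992], [-1.0, 0.003, -0.0]]
wrist_force: [4.0, -2.2, -0.9]
grip_width: 0.0178
```

```bash
python3 q.py
```

```text
t 40.83 tcp [ 0.5876 -0.078   0.23  ] tilt x [ 2.8e-03 -3.0e-04 -1.0e+00] yaw_y -7.06 dp_cm(cur axes) [ 0.55 -0.17 -0.31] F [ 4.  -2.2 -0.9] M [-0.94 -1.77 -0.01] w 0.0178 q7 -0.37
q7eff 0.668
```

Request:
apply_moves([
  [0.1,0.08,0.04],
  [0.2,0,0],
  [0.2,0,0],
  [0.06,0,0],
  [0,0,0],
  [0,0,0],
  [0,0,0],
], roll=[0,0,0,0,6,6,6])

```text
clock: 41.42
tool_pos: [0.5873, -0.0781, 0.2246]
ee_rot: [[0.001, 0.904, -0.427], [-0.0, -0.427, -0.904], [-1.0, 0.001, 0.0]]
wrist_force: [2.7, -1.8, 1.9]
grip_width: 0.018
```

```bash
python3 q.py
```

```text
t 41.42 tcp [ 0.5873 -0.0781  0.2246] tilt x [ 5.e-04 -4.e-04 -1.e+00] yaw_y -25.3 dp_cm(cur axes) [ 0.01 -0.23 -0.26] F [ 2.7 -1.8  1.9] M [-0.99 -1.33 -0.01] w 0.018 q7 -0.66
q7eff 1.161
```

Request:
apply_moves([
  [0,0,0],
  [0,0,0],
], roll=[6,6])

```text
clock: 41.58
tool_pos: [0.5871, -0.0779, 0.2246]
ee_rot: [[0.0, 0.796, -0.606], [-0.0, -0.606, -0.796], [-1.0, 0.0, 0.0]]
wrist_force: [3.1, -1.9, 2.3]
grip_width: 0.0173
```

```bash
python3 q.py
```

```text
t 41.58 tcp [ 0.5871 -0.0779  0.2246] tilt x [ 0.e+00 -5.e-04 -1.e+00] yaw_y -37.29 dp_cm(cur axes) [ 0.01 -0.25 -0.21] F [ 3.1 -1.9  2.3] M [-0.97 -1.1   0.12] w 0.0173 q7 -0.85
q7eff 1.084
```

Request:
apply_moves([
  [0,0,0],
  [0,0,0],
], roll=[6,6])

```text
clock: 41.75
tool_pos: [0.5868, -0.0777, 0.2246]
ee_rot: [[-0.001, 0.652, -0.758], [-0.0, -0.758, -0.652], [-1.0, -0.0, 0.001]]
wrist_force: [2.2, -1.8, 3.2]
grip_width: 0.0178
```

```bash
python3 q.py
```

```text
t 41.75 tcp [ 0.5868 -0.0777  0.2246] tilt x [-6.e-04 -2.e-04 -1.e+00] yaw_y -49.28 dp_cm(cur axes) [ 0.01 -0.26 -0.16] F [ 2.2 -1.8  3.2] M [-0.88 -0.89  0.11] w 0.0178 q7 -1.04
q7eff 1.093
```

Request:
apply_moves([
  [0,0,0],
  [0,0,0],
], roll=[6,6])

```text
clock: 41.92
tool_pos: [0.5865, -0.0773, 0.2246]
ee_rot: [[-0.001, 0.481, -0.877], [0.0, -0.877, -0.481], [-1.0, -0.001, 0.001]]
wrist_force: [1.1, -1.4, 3.2]
grip_width: 0.0176
```

```bash
python3 q.py
```

```text
t 41.92 tcp [ 0.5865 -0.0773  0.2246] tilt x [-1.2e-03  3.0e-04 -1.0e+00] yaw_y -61.27 dp_cm(cur axes) [ 0.01 -0.24 -0.11] F [ 1.1 -1.4  3.2] M [-0.67 -0.69  0.2 ] w 0.0176 q7 -1.23
q7eff 1.024
```

Request:
apply_moves([
  [0,0,0],
  [0,0,0],
], roll=[6,6])

```text
clock: 42.08
tool_pos: [0.5864, -0.0769, 0.2246]
ee_rot: [[-0.002, 0.288, -0.958], [0.001, -0.958, -0.288], [-1.0, -0.001, 0.001]]
wrist_force: [0.5, -1.3, 3.0]
grip_width: 0.018
```

```bash
python3 q.py
```

```text
t 42.08 tcp [ 0.5864 -0.0769  0.2246] tilt x [-1.6e-03  8.0e-04 -1.0e+00] yaw_y -73.26 dp_cm(cur axes) [ 0.01 -0.22 -0.06] F [ 0.5 -1.3  3. ] M [-0.41 -0.5   0.08] w 0.018 q7 -1.42
q7eff 1.045
```

Request:
apply_moves([
  [0,0,0],
  [0,0,0],
], roll=[6,6])

```text
clock: 42.25
tool_pos: [0.5863, -0.0765, 0.2246]
ee_rot: [[-0.002, 0.082, -0.997], [0.001, -0.997, -0.082], [-1.0, -0.002, 0.002]]
wrist_force: [1.5, -0.1, 3.3]
grip_width: 0.0177
```

```bash
python3 q.py
```

```text
t 42.25 tcp [ 0.5863 -0.0765  0.2246] tilt x [-0.0017  0.0015 -1.    ] yaw_y -85.27 dp_cm(cur axes) [ 0.01 -0.18 -0.01] F [ 1.5 -0.1  3.3] M [-0.14 -0.42  0.03] w 0.0177 q7 -1.61
q7eff 1.156
```

Request:
apply_moves([
  [0,0,-0.03],
  [0,0,0],
  [0,0,0],
  [0,0,0],
], roll=[6,6,6,6])

```text
clock: 42.58
tool_pos: [0.5865, -0.0758, 0.2246]
ee_rot: [[-0.002, -0.33, -0.944], [0.003, -0.944, 0.33], [-1.0, -0.002, 0.003]]
wrist_force: [0.7, 1.5, 3.3]
grip_width: 0.0179
```

```bash
python3 q.py
```

```text
t 42.58 tcp [ 0.5865 -0.0758  0.2246] tilt x [-0.002   0.0027 -1.    ] yaw_y -109.26 dp_cm(cur axes) [ 0.01 -0.09  0.05] F [0.7 1.5 3.3] M [ 0.38 -0.43  0.  ] w 0.0179 q7 -2.0
q7eff 1.18
```

Request:
apply_moves([
  [0,0,0],
], roll=[5])

```text
clock: 42.67
tool_pos: [0.5866, -0.0755, 0.2246]
ee_rot: [[-0.002, -0.411, -0.912], [0.003, -0.912, 0.411], [-1.0, -0.002, 0.003]]
wrist_force: [1.3, 0.5, 3.5]
grip_width: 0.0178
```

```bash
python3 q.py; python3 avg2.py
```

```text
t 42.67 tcp [ 0.5866 -0.0755  0.2246] tilt x [-0.0017  0.0029 -1.    ] yaw_y -114.25 dp_cm(cur axes) [ 0.01 -0.06  0.06] F [1.3 0.5 3.5] M [ 0.46 -0.42  0.08] w 0.0178 q7 -2.08
q7eff 0.772
0.029 [-0.147 -0.72  -0.259 -0.077 -0.006]
t 42.92 tcp [ 0.5868 -0.0759  0.2246] tilt x [-0.0014  0.0024 -1.    ] yaw_y -113.78 dp_cm(cur axes) [ 0.01 -0.09  0.09] F [0.5 3.1 5.4] M [ 1.18 -0.01 -0.01] w 0.0177 q7 -2.07
```

Request:
apply_moves([
  [0,-0.05,0],
  [0,0,0],
], roll=[6,6])

```text
clock: 43.08
tool_pos: [0.5871, -0.0755, 0.2246]
ee_rot: [[-0.001, -0.589, -0.808], [0.003, -0.808, 0.589], [-1.0, -0.001, 0.003]]
wrist_force: [0.1, 3.0, 4.6]
grip_width: 0.0179
```

```bash
python3 q.py; python3 avg2.py
```

```text
t 43.08 tcp [ 0.5871 -0.0755  0.2246] tilt x [-0.0012  0.0027 -1.    ] yaw_y -126.05 dp_cm(cur axes) [ 0.01 -0.02  0.11] F [0.1 3.  4.6] M [ 1.25 -0.11  0.17] w 0.0179 q7 -2.27
q7eff 1.108
0.033 [-0.171 -0.692 -0.179 -0.033 -0.004]
t 43.33 tcp [ 0.5871 -0.0755  0.2246] tilt x [-0.0011  0.0026 -1.    ] yaw_y -125.78 dp_cm(cur axes) [ 0.01 -0.01  0.11] F [-0.   2.   5.3] M [ 1.23 -0.05  0.01] w 0.0177 q7 -2.26
```

Request:
apply_moves([
  [-0.4,0,0],
  [-0.8,0,0],
  [-2,0,0],
  [-3,0,0],
  [-1.5,0,0],
  [0,0,0],
  [0,0,0],
  [0,0,0],
], roll=[0,0,0,-6,-7,-7,-7,-7])

```text
clock: 44.0
tool_pos: [0.5862, -0.0783, 0.3009]
ee_rot: [[-0.003, -0.027, -1.0], [-0.001, -1.0, 0.027], [-1.0, 0.001, 0.003]]
wrist_force: [-0.6, -0.4, -2.1]
grip_width: 0.0178
```

Request:
apply_moves([
  [0,-2.9,0],
  [0,-2.9,0],
  [0,-2.9,0],
  [0,-2.9,0],
  [0,-2.9,-0.4],
], roll=[-7,-7,-7,-5,0])

```text
clock: 44.42
tool_pos: [0.5605, 0.0643, 0.3003]
ee_rot: [[-0.004, 0.412, -0.911], [-0.002, -0.911, -0.412], [-1.0, -0.0, 0.004]]
wrist_force: [0.5, 1.9, -1.9]
grip_width: 0.0177
```

```bash
python3 -c "
from h import *
goto([.5356,.2203,.24])"
```

```text
t 44.42 tcp [0.5605 0.0643 0.3003] tilt x [-0.004  -0.0015 -1.    ] yaw_y -65.69 dp_cm(cur axes) [  6.02 -15.24  -4.18] F [ 0.5  1.9 -1.9] M [-0.01  0.01 -0.05] w 0.0177 q7 -1.5
```

Request:
apply_moves([
  [0,-3,-0.8],
  [1,-3,-0.8],
  [1,-3,-0.8],
  [1,-3,-0.8],
  [1,-3.2,-0.9],
  [0.5,0,0],
  [0,0,0],
  [0,0,0],
], roll=[0,0,0,0,0,0,0,0])

```text
clock: 45.08
tool_pos: [0.5374, 0.2183, 0.2555]
ee_rot: [[-0.002, 0.408, -0.913], [-0.003, -0.913, -0.408], [-1.0, 0.001, 0.003]]
wrist_force: [-0.7, 0.3, -1.6]
grip_width: 0.0178
```

```bash
python3 - <<'E'
from h import *
goto([.5356,.2203,.24])
s=r.sense()['tool_pos'];im=r.snapshot("side")[:,:,::-1].copy();cv2.imwrite("pics/side20.png",im)
print(proj("side",s-[0,0,.1495]))
crop("pics/side20.png","pics/s20.png",255,240,80,75,8)
o=r.snapshot("side")[250:330,255:335];
E
```

```text
t 45.08 tcp [0.5374 0.2183 0.2555] tilt x [-0.0024 -0.0025 -1.    ] yaw_y -65.92 dp_cm(cur axes) [ 1.55 -0.26  0.08] F [-0.7  0.3 -1.6] M [-0.06 -0.04 -0.01] w 0.0178 q7 -1.83
[294.14841578 307.25164628]
```

View pics/s20.png

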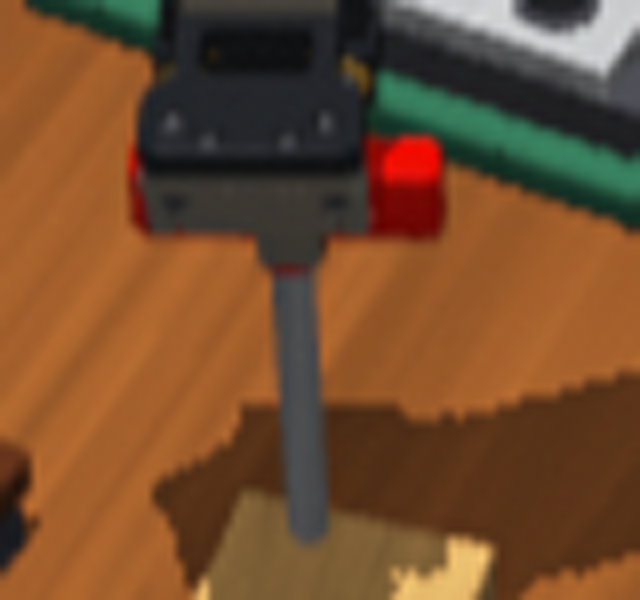

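Request:
apply_moves([
  [1.5,-0.26,0.08],
  [1.5,0,0],
  [0.5,0,0],
  [0,0,0],
  [0,0,0],
], roll=[0,0,0,0,0])

```text
clock: 45.6
tool_pos: [0.5365, 0.2211, 0.2219]
ee_rot: [[0.0, 0.407, -0.914], [-0.0, -0.914, -0.407], [-1.0, 0.0, -0.0]]
wrist_force: [-0.2, 1.5, -1.5]
grip_width: 0.0177
```

```bash
python3 -c "
from h import *
goto([.5356,.2203,.162])"
```

```text
t 45.6 tcp [0.5365 0.2211 0.2219] tilt x [ 3.e-04 -3.e-04 -1.e+00] yaw_y -66.01 dp_cm(cur axes) [5.99 0.04 0.12] F [-0.2  1.5 -1.5] M [ 0.01  0.02 -0.  ] w 0.0177 q7 -1.85
```

Request:
apply_moves([
  [0.5,0.04,0.12],
  [0.4,0,0],
  [0.3,0,0],
  [0.3,0,0],
  [0.3,0,0],
  [0,0,0],
], roll=[0,0,0,0,0,0])

```text
clock: 46.1
tool_pos: [0.536, 0.2206, 0.2044]
ee_rot: [[0.002, 0.408, -0.913], [-0.001, -0.913, -0.408], [-1.0, 0.002, -0.002]]
wrist_force: [0.7, -1.2, -1.4]
grip_width: 0.0174
```

```bash
python3 -c "
from h import *
goto([.5356,.2203,.162])"
```

```text
t 46.1 tcp [0.536  0.2206 0.2044] tilt x [ 0.0024 -0.001  -1.    ] yaw_y -65.95 dp_cm(cur axes) [4.24 0.01 0.06] F [ 0.7 -1.2 -1.4] M [-0.59 -0.17 -0.05] w 0.0174 q7 -1.87
```

Request:
apply_moves([
  [0.7,0.02,0.04],
  [0.7,0,0],
  [0.7,0,0],
  [0.7,0,0],
  [0.7,0,0],
  [0.4,0,0],
  [0.1,0,0],
  [0,0,0],
], roll=[0,0,0,0,0,0,0,0])

```text
clock: 46.77
tool_pos: [0.5348, 0.2201, 0.1627]
ee_rot: [[-0.001, 0.407, -0.913], [-0.001, -0.913, -0.407], [-1.0, 0.001, 0.001]]
wrist_force: [3.3, -3.0, -5.0]
grip_width: 0.0179
```

```bash
python3 -c "
from h import *
goto([.5356,.2203,.162])"
```

```text
t 46.77 tcp [0.5348 0.2201 0.1627] tilt x [-6.e-04 -9.e-04 -1.e+00] yaw_y -65.95 dp_cm(cur axes) [ 0.07  0.01 -0.08] F [ 3.3 -3.  -5. ] M [-1.08 -1.16 -0.03] w 0.0179 q7 -1.9
```

Request:
apply_moves([
  [0,0,0],
  [0,0,0],
  [0,0,0],
  [0,0,0],
  [0,0,0],
  [0,0,0],
], roll=[0,0,0,0,0,0], claw=5)

```text
clock: 47.27
tool_pos: [0.5346, 0.2212, 0.1636]
ee_rot: [[-0.0, 0.408, -0.913], [0.0, -0.913, -0.408], [-1.0, -0.0, -0.0]]
wrist_force: [0.2, 0.0, -0.4]
grip_width: 0.0498
```

Request:
apply_moves([
  [-2,0,0],
  [-3,0,0],
  [-4,0,0],
  [-4,0,0],
  [-4,0,0],
  [-4,0,0],
], roll=[0,0,0,0,0,0])

```text
clock: 47.77
tool_pos: [0.5342, 0.2209, 0.3757]
ee_rot: [[0.0, 0.408, -0.913], [0.0, -0.913, -0.408], [-1.0, -0.0, -0.0]]
wrist_force: [1.4, 0.3, 0.1]
grip_width: 0.05
```

```bash
python3 - <<'E'
from h import *
goto([.47,-.12,.40])
for n in("side","top"): cv2.imwrite(f"pics/{n}21.png",r.snapshot(n)[:,:,::-1])
crop("pics/side21.png","pics/s21.png",250,260,80,75,8)
E
```

```text
t 47.77 tcp [0.5342 0.2209 0.3757] tilt x [ 2.e-04  2.e-04 -1.e+00] yaw_y -65.91 dp_cm(cur axes) [-2.44 28.5  19.77] F [1.4 0.3 0.1] M [ 0.06 -0.04  0.03] w 0.05 q7 -1.77
```

View pics/s21.png

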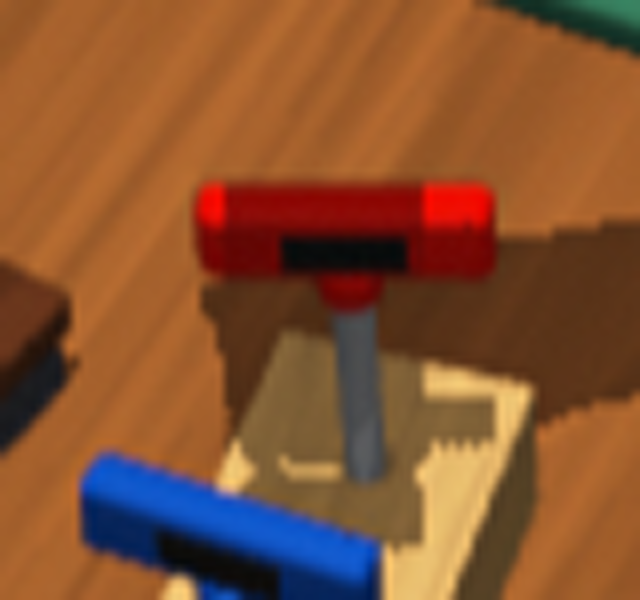

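View pics/top21.png

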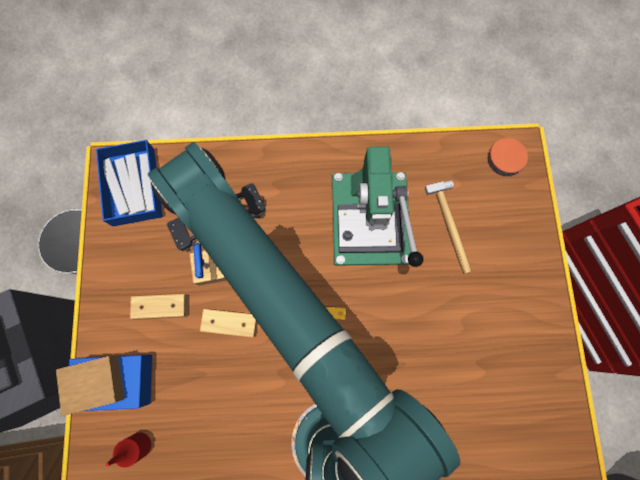

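The red key is back upright in its hole, with the blue key undisturbed. In the top view the ball is at (416,259). Next is the lever.

Request:
apply_moves([
  [0,3.5,0.5],
  [0,3.5,0.5],
  [0,3.5,0.5],
  [0,3.5,0.5],
  [0,3.5,1],
  [0,3.5,1],
  [0,3.5,1],
  [0,3.5,1],
], roll=[6.6,6.6,6.6,6.6,0,0,0,0], claw=8)

```text
clock: 48.53
tool_pos: [0.5027, -0.0583, 0.3728]
ee_rot: [[-0.001, -0.041, -0.999], [0.0, -0.999, 0.041], [-1.0, -0.0, 0.001]]
wrist_force: [0.9, 0.0, 1.1]
grip_width: 0.0796
```

```bash
python3 - <<'E'
from h import *
goto([.467,-.216,.36])
o=[]
for k in ("0","21"):
  b=cv2.imread(f"pics/top{k}.png",0)[227:244,338:356];b=np.clip(b.astype(int)*1.4,0,255).astype(np.uint8);o.append(cv2.resize(b,(360,340),interpolation=cv2.INTER_NEAREST))
cv2.imwrite("pics/scr.png",np.hstack(o))
E
```

```text
t 48.53 tcp [ 0.5027 -0.0583  0.3728] tilt x [-6.e-04  1.e-04 -1.e+00] yaw_y -92.33 dp_cm(cur axes) [ 1.28 15.9   2.93] F [0.9 0.  1.1] M [ 0.03 -0.03  0.02] w 0.0796 q7 -1.62
```

View pics/scr.png

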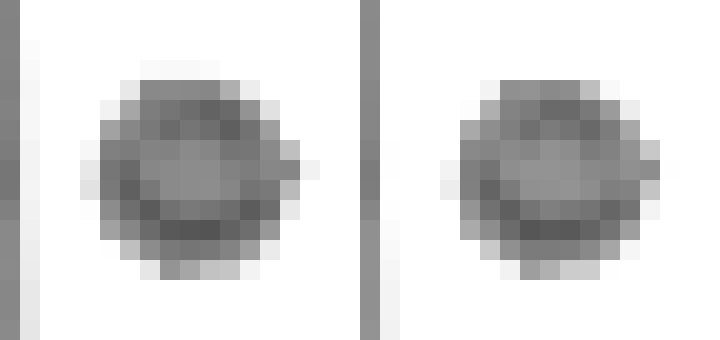

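Request:
apply_moves([
  [0.2,3.2,0.6],
  [0.2,3.2,0.6],
  [0.2,3.2,0.6],
  [0.2,3.2,0.6],
  [0,3.1,0.5],
  [0,0,0],
  [0,0,0],
], roll=[0,0,0,0,0,0,0])

```text
clock: 49.12
tool_pos: [0.4675, -0.2161, 0.3646]
ee_rot: [[-0.001, -0.045, -0.999], [0.001, -0.999, 0.045], [-1.0, -0.001, 0.001]]
wrist_force: [0.5, 0.3, 0.5]
grip_width: 0.08
```

```bash
python3 - <<'E'
from h import *
goto([.467,-.216,.289])
for n in("side","top"): cv2.imwrite(f"pics/{n}22.png",r.snapshot(n)[:,:,::-1])
crop("pics/side22.png","pics/s22.png",340,100,80,75,8)
E
```

```text
t 49.12 tcp [ 0.4675 -0.2161  0.3646] tilt x [-1.1e-03  8.0e-04 -1.0e+00] yaw_y -92.56 dp_cm(cur axes) [ 7.56 -0.    0.04] F [0.5 0.3 0.5] M [ 0.12 -0.03  0.01] w 0.08 q7 -1.3
```

View pics/s22.png

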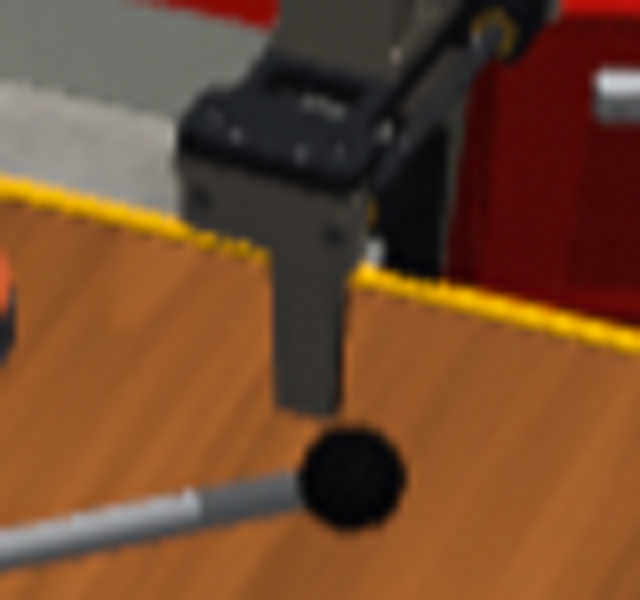

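Request:
apply_moves([
  [2.5,0,0],
  [2.5,0,0],
  [2,0,0],
  [0.5,0,0],
  [0,0,0],
], roll=[0,0,0,0,0])

```text
clock: 49.63
tool_pos: [0.4681, -0.2129, 0.2893]
ee_rot: [[-0.002, -0.038, -0.999], [0.002, -0.999, 0.038], [-1.0, -0.002, 0.003]]
wrist_force: [-0.0, 0.6, -0.5]
grip_width: 0.0802
```

Request:
apply_moves([
  [0,0,0],
  [0,0,0],
  [0,0,0],
  [0,0,0],
  [0,0,0],
  [0,0,0],
  [0,0,0],
  [0,0,0],
], roll=[0,0,0,0,0,0,0,0], claw=0)

```text
clock: 50.3
tool_pos: [0.4685, -0.214, 0.2907]
ee_rot: [[0.0, -0.04, -0.999], [0.001, -0.999, 0.04], [-1.0, -0.001, -0.0]]
wrist_force: [-0.5, 1.6, 1.7]
grip_width: 0.0368
```

```bash
python3 - <<'E'
from h import *
goto([.467,-.216,.289])
for n in("side","top"): cv2.imwrite(f"pics/{n}23.png",r.snapshot(n)[:,:,::-1])
crop("pics/side23.png","pics/s23.png",340,100,80,75,8)
# arc
p=np.array([.467,-.216,.308]);xh=np.array([.9992,-.0401,0])
piv=p+.24*np.cos(np.pi/6)*xh-[0,0,.12];piv[2]=.188
prev=p
for a in np.radians([22,14,6,-2,-10,-18,-24,-27.5]):
    q=piv-.24*np.cos(a)*xh+[0,0,.24*np.sin(a)];d=q-prev;print(round(np.degrees(a)),"down",(-d[2]*100).round(2),"x'",(d@xh*100).round(2));prev=q
E
```

```text
t 50.3 tcp [ 0.4685 -0.214   0.2907] tilt x [ 1.e-04  7.e-04 -1.e+00] yaw_y -92.32 dp_cm(cur axes) [0.17 0.21 0.14] F [-0.5  1.6  1.7] M [ 0.62  0.17 -0.06] w 0.0368 q7 -1.32
22 down 3.01 x' -1.47
14 down 3.18 x' -1.03
6 down 3.3 x' -0.58
-2 down 3.35 x' -0.12
-10 down 3.33 x' 0.35
-18 down 3.25 x' 0.81
-24 down 2.35 x' 0.9
-28 down 1.32 x' 0.64
```

View pics/s23.png

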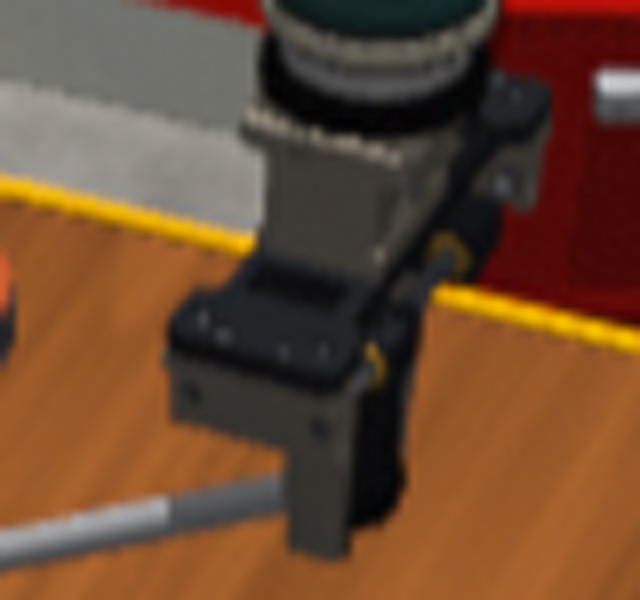

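Request:
apply_moves([
  [1.5,0,1.0],
  [1.5,0,0.8],
  [1.6,0,0.6],
  [1.6,0,0.5],
  [1.65,0,0.3],
  [1.65,0,0.25],
  [1.7,0,0.1],
  [1.7,0,0],
], roll=[0,0,0,0,0,0,0,0])

```text
clock: 51.07
tool_pos: [0.4346, -0.2129, 0.1623]
ee_rot: [[0.004, -0.04, -0.999], [-0.001, -0.999, 0.04], [-1.0, 0.001, -0.004]]
wrist_force: [1.8, 3.5, 9.2]
grip_width: 0.0369
```

```bash
python3 q.py
```

```text
t 51.07 tcp [ 0.4346 -0.2129  0.1623] tilt x [ 3.9e-03 -9.0e-04 -1.0e+00] yaw_y -92.3 dp_cm(cur axes) [ -6.18 -14.41 -14.63] F [1.8 3.5 9.2] M [ 0.85 -0.36 -0.03] w 0.0369 q7 -1.34
q7eff 0.173
```

Request:
apply_moves([
  [1.7,0,-0.15],
  [1.65,0,-0.25],
  [1.65,0,-0.35],
  [1.6,0,-0.45],
  [1.2,0,-0.45],
  [1.2,0,-0.45],
  [1,0,-0.4],
  [0.6,0,-0.3],
], roll=[0,0,0,0,0,0,0,0])

```text
clock: 51.73
tool_pos: [0.4622, -0.2139, 0.0562]
ee_rot: [[0.001, -0.04, -0.999], [-0.0, -0.999, 0.04], [-1.0, 0.0, -0.001]]
wrist_force: [-11.1, 6.8, 46.3]
grip_width: 0.0365
```

```bash
python3 q.py
```

```text
t 51.73 tcp [ 0.4622 -0.2139  0.0562] tilt x [ 1.e-03 -2.e-04 -1.e+00] yaw_y -92.28 dp_cm(cur axes) [-16.82 -14.4  -11.86] F [-11.1   6.8  46.3] M [1.61 2.34 0.06] w 0.0365 q7 -1.45
q7eff -0.008
```

Request:
apply_moves([
  [-0.1,0,0],
  [-0.1,0,0],
  [0,0,0],
  [0,0,0],
  [0,0,0],
], roll=[0,0,0,0,0])

```text
clock: 52.15
tool_pos: [0.4613, -0.2138, 0.0584]
ee_rot: [[0.0, -0.04, -0.999], [-0.0, -0.999, 0.04], [-1.0, 0.0, -0.0]]
wrist_force: [-2.4, 4.4, 11.3]
grip_width: 0.0365
```

```bash
python3 - <<'E'
from h import *
goto([.467,-.216,.289])
cv2.imwrite("pics/side24.png",r.snapshot("side")[:,:,::-1]);crop("pics/side24.png","pics/s24.png",300,130,100,75,8)
E
```

```text
t 52.15 tcp [ 0.4613 -0.2138  0.0584] tilt x [ 3.e-04 -1.e-04 -1.e+00] yaw_y -92.29 dp_cm(cur axes) [-23.06   0.2   -0.59] F [-2.4  4.4 11.3] M [ 0.83  0.63 -0.01] w 0.0365 q7 -1.45
```

View pics/s24.png

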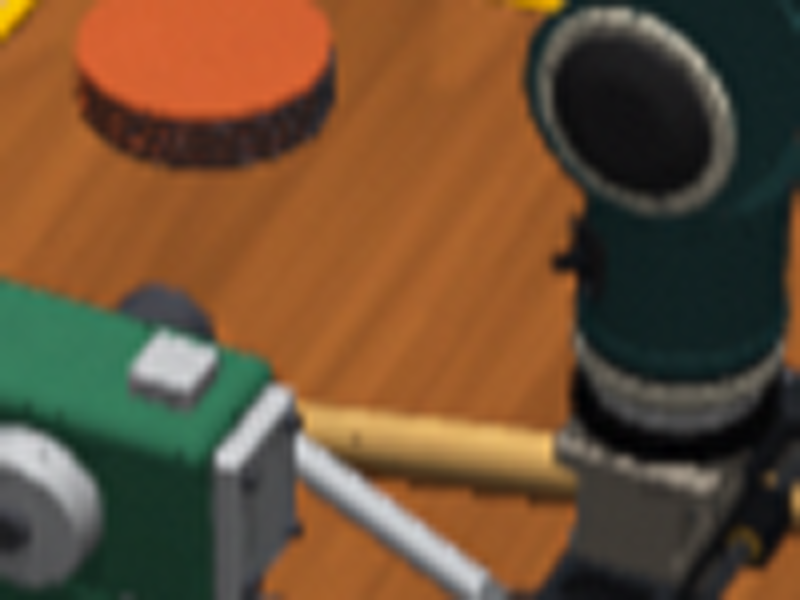

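Request:
apply_moves([
  [-0.6,0,0.3],
  [-1,0,0.4],
  [-1.2,0,0.45],
  [-1.2,0,0.45],
  [-1.6,0,0.45],
  [-1.65,0,0.35],
  [-1.65,0,0.25],
  [-1.7,0,0.15],
], roll=[0,0,0,0,0,0,0,0])

```text
clock: 52.87
tool_pos: [0.4357, -0.2129, 0.1657]
ee_rot: [[0.006, -0.04, -0.999], [-0.001, -0.999, 0.04], [-1.0, 0.001, -0.006]]
wrist_force: [5.8, 3.7, 4.3]
grip_width: 0.0362
```

Request:
apply_moves([
  [-1.7,0,0],
  [-1.7,0,-0.1],
  [-1.65,0,-0.25],
  [-1.65,0,-0.3],
  [-1.6,0,-0.5],
  [-1.6,0,-0.6],
  [-1.5,0,-0.8],
  [-1,0,-0.6],
], roll=[0,0,0,0,0,0,0,0])

```text
clock: 53.53
tool_pos: [0.465, -0.2138, 0.2867]
ee_rot: [[0.0, -0.039, -0.999], [0.001, -0.999, 0.039], [-1.0, -0.001, -0.0]]
wrist_force: [5.0, -2.3, -44.5]
grip_width: 0.0364
```

```bash
python3 q.py
```

```text
t 53.53 tcp [ 0.465  -0.2138  0.2867] tilt x [ 2.e-04  7.e-04 -1.e+00] yaw_y -92.26 dp_cm(cur axes) [  6.23 -14.37 -11.57] F [  5.   -2.3 -44.5] M [-0.42 -1.11 -0.01] w 0.0364 q7 -1.31
q7eff 0.102
```

Request:
apply_moves([
  [0.15,0,0],
  [0.1,0,0],
  [0,0,0],
], roll=[0,0,0])

```text
clock: 53.78
tool_pos: [0.4642, -0.2138, 0.2851]
ee_rot: [[-0.0, -0.04, -0.999], [0.001, -0.999, 0.04], [-1.0, -0.001, 0.0]]
wrist_force: [-1.5, 3.9, 4.8]
grip_width: 0.0365
```

Request:
apply_moves([
  [0,0,0],
  [0,0,0],
  [0,0,0],
  [0,0,0],
  [0,0,0],
  [0,0,0],
  [0,0,0],
], roll=[0,0,0,0,0,0,0], claw=8)

```text
clock: 54.37
tool_pos: [0.4644, -0.2146, 0.2849]
ee_rot: [[0.0, -0.041, -0.999], [-0.0, -0.999, 0.041], [-1.0, 0.0, -0.0]]
wrist_force: [-0.1, -0.0, -0.5]
grip_width: 0.0794
```

Request:
apply_moves([
  [-2,0,0],
  [-3,0,0],
  [-3,0,0],
  [-3,0,0],
  [0,0,3],
  [0,0,3],
  [0,0,0],
  [0,0,0],
], roll=[0,0,0,0,0,0,0,0])

```text
clock: 55.03
tool_pos: [0.4037, -0.2123, 0.3956]
ee_rot: [[0.001, -0.042, -0.999], [-0.002, -0.999, 0.042], [-1.0, 0.001, -0.001]]
wrist_force: [-0.2, 1.0, -0.1]
grip_width: 0.0799
```

```bash
python3 - <<'E'
from h import *
goto([.467,-.216,.289])
for n in("side","top"): cv2.imwrite(f"pics/{n}25.png",r.snapshot(n)[:,:,::-1])
E
```

```text
t 55.03 tcp [ 0.4037 -0.2123  0.3956] tilt x [ 0.001  -0.0015 -1.    ] yaw_y -92.43 dp_cm(cur axes) [10.67  0.08 -6.33] F [-0.2  1.  -0.1] M [ 0.04 -0.03 -0.01] w 0.0799 q7 -1.2
```

View pics/side25.png

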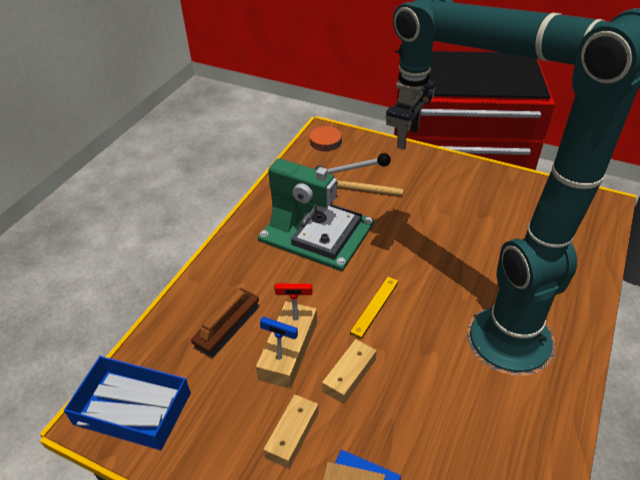

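View pics/top25.png

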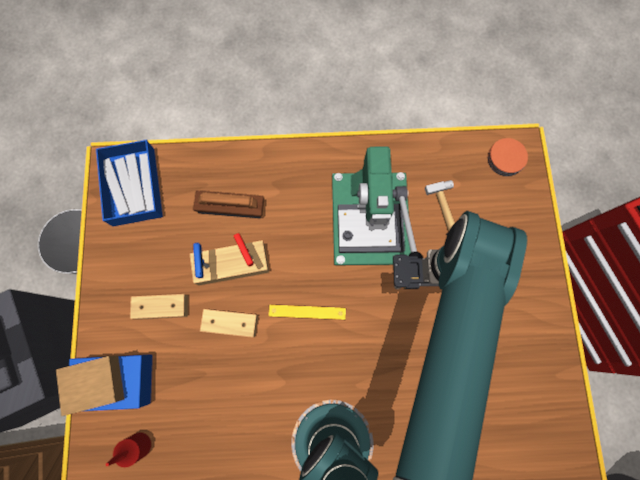

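The lever ball is back at its starting pixel (384,159) and the red key is upright at (293,290). The bystanders have not moved and the robot is clear of everything, so I'm handing in.

```bash
python3 -c "
from workcell import r
print(r.job_done())"
```

```text
the job is handed in; nothing more can be done
None
```

I did the whole job and handed it in at about 55 s, but I could not confirm directly that the screw reached its stop. No verdict was reported.

**What I did**
- **Key and screw:** I took the red key out, seated it in the cap screw until it touched bottom (about 10 mm deep), and turned the screw clockwise. This took several insertions.
- **Stand:** I stood the key back upright in its own hole and let go.
- **Trial stroke:** I gripped the lever ball and swung it down to the lower stop, where the wrist force peaked at about 46 N. I held it there for about 0.4 s and eased it back up in the grip at roughly 0.75 rad/s before releasing it.

**What the last checks showed**
- The final pictures show the ball back at its starting pixel and the red key upright as at the start. The blue key, hammer, wire brush and rule have not moved, and the gripper is clear of everything.
- **Screw tightness is inferred, not measured.** On the last turns the torque rose above the screw's running friction and then dropped off as the key slipped to the next flat, which fits the stop.
- **Some readings disagreed.** I never felt a solid stop: torque held at rest faded to about zero, and the key turned further than the screw's stated range. During one re-insertion the screw also seems to have been dragged back, so I tightened it again before returning the key. The camera was too coarse to show the screw's angle.

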